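Put the stationery away in the lift-up locker

ROBOT

A 6-joint arm with a two-finger parallel gripper is mounted at the origin on a cart in front of the work surface, level with it; the furniture and walls round the work are solid. World frame = base frame: x ahead of the robot, y to its left, z up, the work surface at z = 0. Lengths are in m, angles in rad, forces in N, time in s.
With the tool pointing down it reaches from about 0.25 to 0.725 m from the base axis. Payload 9.7 kg.
Tool frame: the origin (TCP) lies midway between the tips of the shut fingers; the grasp point (between the pads) lies 19 mm behind it (ctrl.pinch_z is the distance from the TCP to the grasp point, in m); z points along the fingers, y is the line along which they close (so a half turn about z gives the same grasp; the last joint's range is limited). The gripper opens to 85 mm and grips with 20 to 120 N. Pads are 22 mm wide; open, the fingers measure 114 mm over their backs; the gripper's body (76 mm by 85 mm) begins 54 mm behind the grasp point. The pads swing forward as they close: fully open they stand 13 mm farther back than shut.
Start: joints at [-1.179, 0.087, 0.176, 1.66, 0, 1.571], TCP at [0.21, -0.508, 0.231] pointing down, gripper open.
Joint ranges: [-3.13, 3.13], [-0.85, 1.81], [-1.15, 1.24], [-2.2, 2.28], [-1.44, 1.52], [-3.14, 3.14]. Speed limits (rad/s): [2.22, 2.22, 2.57, 3.14, 3.14, 3.14].

INTERFACE

Orientations are given as [roll, pitch, yaw] about the fixed x, y, z axes, in that order (R = Rz(yaw) Ry(pitch) Rx(roll)).
In Python, from station import telemetry, cams, ctrl gives the robot as it stands. The module is installed in compiled form; this text tells all that it offers.
- The arm moves only by the tool step_arm, never from a script. Its argument "increments" is a list of rows, each an object of numbers: "fingers": the gripper command: -1 is shut, 1 is fully open, values between are in proportion; "dx", "dy", "dz": the shift along the tool's x, y, z as a fraction of full scale; "twist": the turn about the tool's z as a fraction of full scale. In form: [{"fingers": .., "dx": .., "dy": .., "dz": .., "twist": ..}, ...]. A call has exactly 8 rows; each row shifts and turns the commanded pose from where the row before left it, along the tool's axes as they then stand; what a row does not reach is not made up. Full scale, the value 1, is 0.025 m for a shift and 0.15 rad for a turn. A row lasts 1/8 s, in which the tool goes at most 62.5 mm and 10.7 degrees, less where a joint would pass 70% of its speed; a pose out of reach is approached as far as the arm can. A call with a number of a shift or a turn outside -1 to 1 is refused whole. A call with a gripper value outside its range is refused whole. The fingers move at their own pace and stop on an object; "squeeze" is the grip in N (left out, the last holds). Time passes only in rows, so rows that do not move let the fingers close, or fill a call up. It gives the time, the measured TCP pose, the force, the opening and the grip force at its end, in the units of the state.
- telemetry.get_state(): the state, without advancing time (a new reading comes with each control period).
- cams.read_camera(name): name is "side" or "top" or "wrist"; returns the picture (480x640x3 uint8, red, green, blue); there is no depth.
- cams.get_calibration(name): a dict with "mtx" (3x3 intrinsics, pixels), "rvec" (rotation vector, rad) and "tvec" (3), from world to camera coordinates, as OpenCV has them. Camera axes: x right, y down, z forward; pixel columns grow to the right and rows downward; lengths in m; the calibration is good to about 2 mm. A picture is of the moment at which its call begins: read the wrist's pose just before it. get_calibration takes no time and is no camera call; for the wrist camera it gives the pose at the moment of the call.
- ctrl.job_done(): hands the job in; it is judged then, once.
Trained networks look in the newest picture that a camera, given by its name, has taken for a name from the list of things; names that differ only in an ending like _2 or _b are one class to them, and where a whole thing is asked for, a point or a joint stands for the part that bears it (a point fixed in the world has none). Each returns a list of dicts, best first, with "conf" (0 to 1); they miss things now and then, are a little off and sometimes report something else, mostly with a low value. They report only what shows in the picture. A call takes as long as a camera call. They do not tell look-alikes from the thing itself.
- cams.search_frame(label, camera): "extent" ([left, top, width, height] as shares, 0 to 1, of the picture: columns of its width, rows of its height, round what is visible of it).
- cams.outline_of(label, camera): "region" (480x640 bool, what is visible of it) and "extent" ([left, top, width, height] as shares, 0 to 1, of the picture: columns of its width, rows of its height, round what is visible of it).
The state is a dict: "clock": time; "joint_positions": joint angles; "joint_vel": joint speeds; "joint_efforts": joint torques, N m; "tool_pos": TCP position; "tool_rot": TCP orientation; "contact_force": force on the tool from outside, world axes, zero at the start; "moment": the same for the moment, N m; "grip_width": opening from 0.0 (shut) to 1.0 (fully open); "grip_force": force on a finger pad.
Only numpy, scipy, OpenCV 4.12 (cv2) and the standard library are available. Lean on these libraries where they do the work, as an engineer would, in place of code of your own. Each camera call takes 0.05 s, during which the arm holds its last target. There are 200 camera calls.

TASK

Put the stationery away: raise the door of the desk locker until its stay locks and it stays up by itself, then stand every marker from the sloping rest upright in the slots of the blue pen cup inside, and put the stapler and the box of staples, whichever are there, in the open bay beside the cup. Then press the red release pad to unlock the stay and get the door down fully shut. Leave the roll of brown tape and the white label roll behind the rest where they are.

Things in the scene. Friction and masses are not known exactly. Their poses are not given: they have to be found in the camera images.
- locker: grey desk locker fixed to the table, 190 deep (x) x 280 wide (y) mm, blue sloping lift-up door on top. Origin: centre of its underside; x points to its rear, y to its left, z up. Front wall 127 mm high, cheeks rise to about 185 mm at the rear; walls 6 mm thick. Inside are the blue pen cup (left half) and the open bay: floor 5 mm above the table, y from -134 to +55 mm, x from -89 to +89 mm.
- door_hinge (a point): middle of the door's hinge axis: at x = +90, z = 187 mm in the locker's frame; the axis runs along the locker's y.
- door_handle (a point): middle of the door's steel bar handle: a round bar 10 mm thick and 96 mm long, parallel to the hinge, 162 mm from the hinge along the door, its axis 44 mm square off the line from the hinge down the slope, 34 mm off the door's outer face. The point moves with the door; its frame turns with the door.
- release_bar (a joint): the stay's release, in m: 0 up, 0.014 fully pressed; springs back up with 2 to 6 N.
- release_pad (a point): centre of the top of the red release pad, 34 x 34 mm, 65 mm outside the locker's right cheek near the front, 146 mm above the table; it is pressed straight down.
- marker_rest: grey sloping rest fixed to the table, 112 x 156 mm, 75 mm high; origin centre of its underside. Three grooves 50 mm apart along its y; the slope rises at 50 degrees towards its +x, with a ledge at the foot. The grooves' sides stand up 9 mm and end 58 mm up the slope.
- tape_brown: bystander: roll of brown packing tape, 100 mm across, 48 mm high; origin centre of its underside.
- label_roll: bystander: roll of white labels, 60 mm across, 52 mm high; origin centre of its underside.
- stapler: black desk stapler, 136 (x) x 36 (y) x 43 (z) mm, 0.26 kg, standing on its base; origin centre of its underside. Its upper arm is 20 mm wide, its base (10 mm high) 36 mm wide. May be absent.
- staple_box: small blue box of staples, 40 (x) x 82 (y) x 26 (z) mm; origin centre of its underside. May be absent.
- locker_door (a joint): door angle in rad: 0 shut (sloping 0.322 below level to the front), grows as it rises, stop at 1.79. The stay clicks in past 1.72, then holds it at about 1.70. With the pad held down 9 mm or more the 0.5 kg door sinks slowly (damped): 1 to 2 s to clear the stay (below 1.35), then 2 to 3 s more to shut itself. Door 190 x 286 mm; raised, its edge is 385 mm up.
- marker_black: black capped felt marker, 133 mm long, barrel 16 mm thick (square 16 x 16 to the touch). Origin: on its underside as it lies, halfway along, so 8 mm off the barrel's axis; its z points from the origin through the barrel's axis, its x runs along the barrel. At the start it lies in a groove of the marker rest, x pointing up the slope, its upper 55 mm standing clear of the rest. May be absent.
- marker_red: red capped felt marker, 133 mm long, barrel 16 mm thick (square 16 x 16 to the touch). Origin: on its underside as it lies, halfway along, so 8 mm off the barrel's axis; its z points from the origin through the barrel's axis, its x runs along the barrel. At the start it lies in a groove of the marker rest, x pointing up the slope, its upper 55 mm standing clear of the rest. May be absent.
- marker_red_2: second red capped felt marker, 133 mm long, barrel 16 mm thick (square 16 x 16 to the touch). Origin: on its underside as it lies, halfway along, so 8 mm off the barrel's axis; its z points from the origin through the barrel's axis, its x runs along the barrel. At the start it lies in a groove of the marker rest, x pointing up the slope, its upper 55 mm standing clear of the rest. May be absent.
- slot0 (a point): centre of the mouth of slot 0 of the blue pen cup (0 nearest the robot, 2 nearest the hinge), 90 mm above the table. Each slot is about 31 x 33 mm and 82 mm deep; its floor is 8 mm above the table. The three lie in a row along the locker's x, 34 mm apart.
- slot1 (a point): centre of the mouth of slot 1 of the blue pen cup (0 nearest the robot, 2 nearest the hinge), 90 mm above the table. Each slot is about 31 x 33 mm and 82 mm deep; its floor is 8 mm above the table. The three lie in a row along the locker's x, 34 mm apart.
- slot2 (a point): centre of the mouth of slot 2 of the blue pen cup (0 nearest the robot, 2 nearest the hinge), 90 mm above the table. Each slot is about 31 x 33 mm and 82 mm deep; its floor is 8 mm above the table. The three lie in a row along the locker's x, 34 mm apart.
Things that resemble listed ones, but are neither listed nor needed, are in the scene too. Of the things like the staple_box, leave any that is green; of the rest the larger one is meant.

How it is judged:
On the way, in this order (a step that is already met when the one before it is completed fails the run):
1. the door is raised and its stay holds it up by itself, the fingers clear of the locker (value of joint locker_door between 1.62 and 1.76 rad and contact force between the fingers and locker below 0.2 N), for 0.4 s.
2. with the door still up, every marker there is stands in the pen cup and the stapler and staple box that are there lie in the bay (value of joint locker_door above 1.6 rad and x of marker_black in the frame of locker between -0.065 and 0.057 m and y of marker_black in the frame of locker between 0.05 and 0.1 m and z of marker_black in the frame of locker between 0.055 and 0.092 m and (angle between marker_black's own x axis and vertical below 0.35 rad or angle between marker_black's own x axis and vertical above 2.79 rad) and x of marker_red in the frame of locker between -0.065 and 0.057 m and y of marker_red in the frame of locker between 0.05 and 0.1 m and z of marker_red in the frame of locker between 0.055 and 0.092 m and (angle between marker_red's own x axis and vertical below 0.35 rad or angle between marker_red's own x axis and vertical above 2.79 rad) and x of marker_red_2 in the frame of locker between -0.065 and 0.057 m and y of marker_red_2 in the frame of locker between 0.05 and 0.1 m and z of marker_red_2 in the frame of locker between 0.055 and 0.092 m and (angle between marker_red_2's own x axis and vertical below 0.35 rad or angle between marker_red_2's own x axis and vertical above 2.79 rad) and x of stapler in the frame of locker between -0.09 and 0.09 m and y of stapler in the frame of locker between -0.135 and 0.055 m and z of stapler in the frame of locker between -0.005 and 0.06 m and x of staple_box in the frame of locker between -0.09 and 0.09 m and y of staple_box in the frame of locker between -0.135 and 0.055 m and z of staple_box in the frame of locker between -0.005 and 0.06 m), for 0.3 s.
3. the release pad is pressed while the door is up (value of joint release_bar above 0.006 m and value of joint locker_door above 1.4 rad), for 0.05 s.
At the end, for the whole second after the job is handed in: The door is shut (within 0.04 rad), every marker present stands in the pen cup (within 0.35 rad of upright, cap either way, its foot at the cup's floor), and the stapler and staple box that are present are in the bay, inside the locker's walls and no more than 55 mm above its floor (value of joint locker_door below 0.04 rad and x of marker_black in the frame of locker between -0.065 and 0.057 m and y of marker_black in the frame of locker between 0.05 and 0.1 m and z of marker_black in the frame of locker between 0.055 and 0.092 m and (angle between marker_black's own x axis and vertical below 0.35 rad or angle between marker_black's own x axis and vertical above 2.79 rad) and x of marker_red in the frame of locker between -0.065 and 0.057 m and y of marker_red in the frame of locker between 0.05 and 0.1 m and z of marker_red in the frame of locker between 0.055 and 0.092 m and (angle between marker_red's own x axis and vertical below 0.35 rad or angle between marker_red's own x axis and vertical above 2.79 rad) and x of marker_red_2 in the frame of locker between -0.065 and 0.057 m and y of marker_red_2 in the frame of locker between 0.05 and 0.1 m and z of marker_red_2 in the frame of locker between 0.055 and 0.092 m and (angle between marker_red_2's own x axis and vertical below 0.35 rad or angle between marker_red_2's own x axis and vertical above 2.79 rad) and x of stapler in the frame of locker between -0.09 and 0.09 m and y of stapler in the frame of locker between -0.135 and 0.055 m and z of stapler in the frame of locker between -0.005 and 0.06 m and x of staple_box in the frame of locker between -0.09 and 0.09 m and y of staple_box in the frame of locker between -0.135 and 0.055 m and z of staple_box in the frame of locker between -0.005 and 0.06 m); the robot touches nothing.
It fails at once if the brown tape or the white label roll is moved more than 30 mm (distance of any of tape_brown, label_roll from where it was at the start of the episode above 0.03 m).
Of marker_black, marker_red, marker_red_2 only 2 to 3 are there at a start; the rules pass over those that are not, and their reading is None.
Of stapler, staple_box only 1 to 2 are there at a start; the rules pass over those that are not, and their reading is None.
At some moment in a run one of stapler, staple_box may be knocked a few centimetres aside while the robot is not near it.
It also fails if it takes over 210 s, if anything falls off the work surface, if the arm or the gripper's body presses on something with over 40 N, if the wrist force passes 120 N, or if a joint passes its speed limit or range.

## Working session

There is one attempt and no reset: what is moved stays moved. The work goes in short steps, Python scripts to look and compute and a tool call to move; the robot and the scene stay as the last step left them, time stands still between calls to the robot, and variables do not carry over. Pictures are saved under pics/ and viewed, at most 14 in all, crops included, and the job is handed in when it is done.

Besides the shell and the picture viewer there is one more tool, called after "Request:" in YAML: its name, and indented under it one key for each argument. step_arm: Moves the arm, as the interface text tells. Shift numbers are shares of 0.025 m and turn numbers shares of 0.15 rad, none past 1 either way. Its arguments: {"type":"object","properties":{"increments":{"type":"array"},"squeeze":{"type":"number"}},"required":["increments"]}

```bash
mkdir -p pics
cat > h.py <<'E'
import numpy as np, cv2
from station import telemetry, cams, ctrl
def cal(n):
    c=cams.get_calibration(n); return np.array(c["mtx"],float),cv2.Rodrigues(np.array(c["rvec"],float))[0],np.array(c["tvec"],float).ravel()
def toplane(n,uv,z,c=None):
    K,R,t=c or cal(n); d=R.T@np.linalg.inv(K)@np.array([uv[0],uv[1],1.]); o=-R.T@t
    return o+d*(z-o[2])/d[2]
def proj(n,P,c=None):
    K,R,t=c or cal(n); p=K@(R@np.array(P,float)+t); return p[:2]/p[2]
def snap(n,f):
    im=cams.read_camera(n); cv2.imwrite(f'pics/{f}.png',cv2.cvtColor(im,cv2.COLOR_RGB2BGR)); return im
E
python3 - <<'E'
from h import *
print(telemetry.get_state())
for n in("top","side"):
    snap(n,n+"0"); K,R,t=cal(n); print(n,K.round(1).tolist(),(-R.T@t).round(3),R.round(3).tolist())
    for l in ["locker","release_pad","marker_rest","tape_brown","label_roll","stapler","staple_box","marker_black","marker_red","door_handle"]:
        try:
            for d in cams.search_frame(l,n):
                e=np.array(d["extent"])*[640,480,640,480]; print(l,round(d["conf"],2),e.round().tolist())
        except Exception as ex: print(l,ex)
E
```

```text
{'clock': 0.0, 'joint_positions': array([-1.17899543e+00,  8.74630655e-02,  1.75149623e-01,  1.65982253e+00,
       -1.65415481e-05,  1.57081066e+00]), 'joint_vel': array([-0.00060837,  0.0001098 , -0.00067142, -0.00091004, -0.00079168,
       -0.0002173 ]), 'joint_efforts': array([-5.08248813e-04, -5.20383561e+01,  4.64807832e+01,  1.62120117e-02,
       -1.06349121e-04, -1.33168083e-05]), 'tool_pos': array([ 0.20992594, -0.5081087 ,  0.23058939]), 'tool_rot': array([-3.14025301e+00,  1.65607355e-05,  3.91786587e-01]), 'contact_force': array([-0.8417448 , -0.03331665, -0.28807826]), 'moment': array([ 0.01683454,  0.01318731, -0.0237103 ]), 'grip_force': 0.0, 'grip_width': 1.0005389231593622}
top [[456.9, 0.0, 312.4], [0.0, 456.9, 244.1], [0.0, 0.0, 1.0]] [ 0.191 -0.024  1.586] [[-0.049, -0.999, 0.003], [-0.976, 0.047, -0.212], [0.212, -0.013, -0.977]]
locker 0.91 [270.0, 206.0, 118.0, 80.0]
release_pad 0.47 [365.0, 260.0, 21.0, 9.0]
marker_rest 0.67 [186.0, 258.0, 51.0, 39.0]
tape_brown 0.9 [175.0, 196.0, 32.0, 34.0]
tape_brown 0.34 [202.0, 263.0, 15.0, 32.0]
tape_brown 0.25 [271.0,
[... 340 characters left out ...]
321.1], [0.0, 546.8, 242.6], [0.0, 0.0, 1.0]] [ 0.524 -1.173  0.891] [[0.999, 0.032, 0.022], [0.036, -0.544, -0.838], [-0.014, 0.838, -0.545]]
locker 0.83 [259.0, 208.0, 113.0, 128.0]
release_pad 0.89 [279.0, 288.0, 79.0, 20.0]
marker_rest 0.55 [282.0, 189.0, 35.0, 32.0]
tape_brown 0.58 [359.0, 196.0, 32.0, 23.0]
label_roll 0.96 [356.0, 216.0, 20.0, 25.0]
stapler 0.43 [277.0, 287.0, 77.0, 19.0]
staple_box 0.86 [196.0, 407.0, 44.0, 41.0]
staple_box 0.82 [265.0, 374.0, 29.0, 44.0]
staple_box 0.72 [326.0, 376.0, 15.0, 30.0]
marker_red 0.76 [285.0, 186.0, 32.0, 30.0]
marker_red 0.64 [292.0, 196.0, 23.0, 22.0]
marker_red 0.17 [358.0, 217.0, 19.0, 25.0]
door_handle 0.94 [263.0, 207.0, 109.0, 82.0]
```

View pics/top0.png

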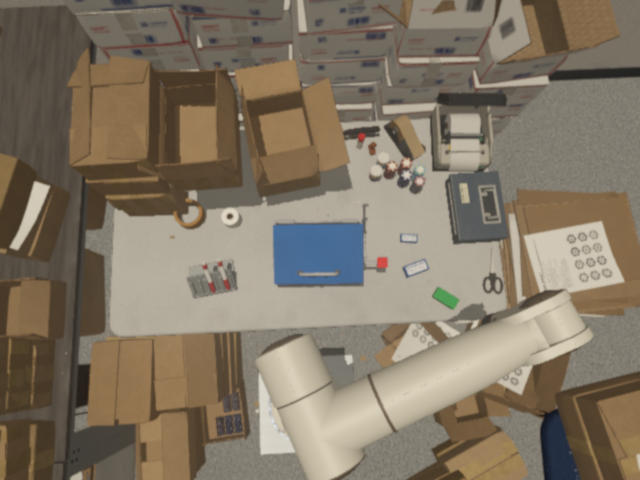

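View pics/side0.png

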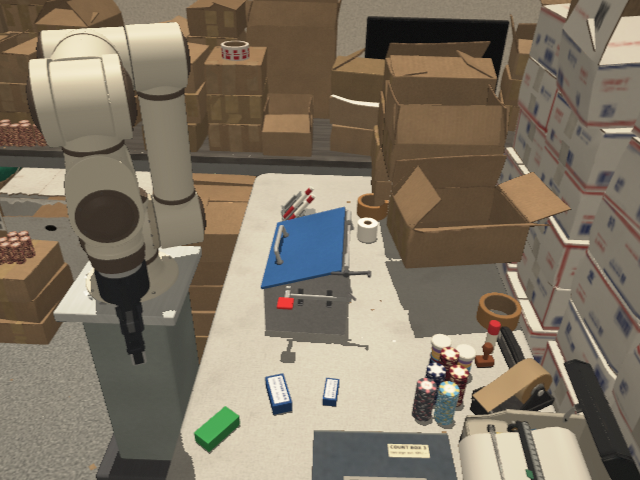

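```bash
cat > loc.py <<'E'
from h import *
from scipy.optimize import least_squares
obs=[]
for n in("top","side"):
    im=cv2.imread(f'pics/{n}0.png'); hsv=cv2.cvtColor(im,cv2.COLOR_BGR2HSV)
    m=cv2.inRange(hsv,(100,120,40),(125,255,255)); m=cv2.morphologyEx(m,cv2.MORPH_CLOSE,np.ones((9,9)))
    if n=="top": m[:, :250]=0;m[:,375:]=0
    else: m[:190]=0;m[295:]=0
    c=max(cv2.findContours(m,0,2)[0],key=cv2.contourArea); h=cv2.convexHull(c)
    q=cv2.approxPolyDP(h,0.04*cv2.arcLength(h,True),True)[:,0]; print(n,q.tolist())
    # refine w/ approx only
    obs.append((n,cal(n),q.astype(float)))
s,co=np.sin(.322),np.cos(.322)
def corners(p,L0=0,L1=190,h=10):
    x,y,a=p[:3]; out=[]
    for L in(L0,L1):
        for w in(143,-143):
            X=90-L*co-h*s; Z=187-L*s+h*co
            X/=1000;Y=w/1000
            out.append([x+X*np.cos(a)-Y*np.sin(a),y+X*np.sin(a)+Y*np.cos(a),Z/1000])
    return np.array(out)
def res(p):
    r=[]
    for n,c,q in obs:
        for P in corners(p,p[3],p[4]):
            u=proj(n,P,c); d=q-u; r+=list(d[np.argmin((d**2).sum(1))])
    r+=[p[3]/5,(p[4]-190)/5]
    return r
x0=toplane("top",(318,255),.15); print(x0)
f=least_squares(res,[x0[0],x0[1],0,0,190],x_scale=[.01,.01,.01,5,5],loss='soft_l1'); print(f.x.round(4),np.round(f.fun,1))
E
python3 - <<'E'
from loc import *
print("pad",toplane("top",(382,263),.146),toplane("side",(286,303),.146))
for nm,uv in dict(box=(415.5,268),small=(409,238),green=(446,298),tape=(190,213),label=(231,216)).items(): print(nm,toplane("top",uv,.026).round(3))
a=cv2.imread('pics/top0.png')[245:310,170:260]; b=cv2.imread('pics/side0.png')[180:240,270:330];c=cv2.imread('pics/top0.png')[220:310,390:470]
f=lambda i:cv2.resize(i,(400,int(400*i.shape[0]/i.shape[1])),interpolation=cv2.INTER_CUBIC)
A=np.zeros((600,800,3),np.uint8); t=f(a);A[:t.shape[0],:400]=t;t=f(b);A[:400,400:]=t
t=cv2.resize(c,(280,280));A[300:580,:280]=t
cv2.imwrite('pics/z1.png',A)
E
```

```text
top [[361, 225], [360, 281], [276, 281], [275, 226]]
side [[344, 209], [340, 271], [261, 287], [278, 223]]
[ 0.46606173 -0.05926681  0.15      ]
[ 4.742000e-01 -6.450000e-02 -3.750000e-02  7.182700e+00  1.892836e+02] [ 1.1  0.8 -3.8  0.7  1.  -1.3 -4.7 -0.3  0.1  2.1  0.6 -0.2 -0.5  0.8
 -0.3 -0.5  1.4 -0.1]
pad [ 0.43091492 -0.2624628   0.146     ] [ 0.43708314 -0.26656803  0.146     ]
box [ 0.428 -0.397  0.026]
small [ 0.535 -0.384  0.026]
green [ 0.32  -0.491  0.026]
tape [0.663 0.383 0.026]
label [0.645 0.238 0.026]
```

View pics/z1.png

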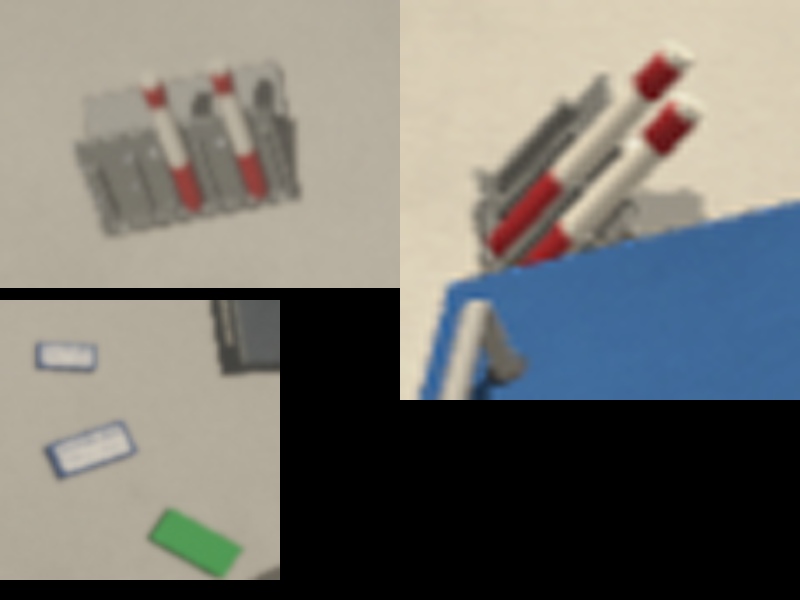

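```bash
cat >> h.py <<'E'
import json
def plan(wps,start=None):
    """wps: (x,y,z,psi,fingers,nrows); prints rows in tool units (rounded), errors carried on"""
    if start is None:
        s=telemetry.get_state(); start=[*s["tool_pos"],s["tool_rot"][2]]
    p=np.array(start,float); rows=[]
    for *g,f,n in wps:
        g=np.array(g,float); q=p.copy()
        for k in range(1,n+1):
            t=q+(g-q)*k/n; d=t-p; c,s=np.cos(p[3]),np.sin(p[3])
            v=np.array([c*d[0]+s*d[1], s*d[0]-c*d[1], -d[2]])/.025; w=-d[3]/.15
            if max(abs(v).max(),abs(w))>1.0001: print("CLIP",v.round(2),round(w,2))
            v=np.clip(v,-1,1).round(2); w=float(np.clip(round(w,2),-1,1))
            rows.append(dict(fingers=f,dx=v[0],dy=v[1],dz=v[2],twist=w))
            v=v*.025; p=p+np.array([c*v[0]+s*v[1], s*v[0]-c*v[1], -v[2], -w*.15])
    while len(rows)%8: rows.append(dict(fingers=rows[-1]["fingers"]))
    for i in range(0,len(rows),8): print(json.dumps([{a:float(b) for a,b in r.items() if b or a=='fingers'} for r in rows[i:i+8]]))
    print("end",p.round(4))
E
python3 - <<'E'
from h import *
plan([(.3,-.3,.34,1.533,1,9),(.35,-.06,.36,1.533,1,7) if 0 else (.36,-.14,.36,1.533,1,7)])
E
```

```text
CLIP [ 1.   -0.14 -0.48] -0.84
CLIP [ 1.01 -0.01 -0.48] -0.85
CLIP [ 1.01  0.12 -0.49] -0.84
[{"fingers": 1.0, "dx": 0.72, "dy": -0.7, "dz": -0.48, "twist": -0.85}, {"fingers": 1.0, "dx": 0.81, "dy": -0.61, "dz": -0.49, "twist": -0.84}, {"fingers": 1.0, "dx": 0.88, "dy": -0.5, "dz": -0.48, "twist": -0.85}, {"fingers": 1.0, "dx": 0.93, "dy": -0.38, "dz": -0.48, "twist": -0.84}, {"fingers": 1.0, "dx": 0.97, "dy": -0.26, "dz": -0.49, "twist": -0.85}, {"fingers": 1.0, "dx": 1.0, "dy": -0.14, "dz": -0.48, "twist": -0.84}, {"fingers": 1.0, "dx": 1.0, "dy": -0.01, "dz": -0.48, "twist": -0.85}, {"fingers": 1.0, "dx": 1.0, "dy": 0.12, "dz": -0.49, "twist": -0.84}]
[{"fingers": 1.0, "dx": 0.99, "dy": 0.24, "dz": -0.48, "twist": -0.85}, {"fingers": 1.0, "dx": 0.93, "dy": 0.31, "dz": -0.11}, {"fingers": 1.0, "dx": 0.92, "dy": 0.31, "dz": -0.12}, {"fingers": 1.0, "dx": 0.93, "dy": 0.31, "dz": -0.11}, {"fingers": 1.0, "dx": 0.93, "dy": 0.3, "dz": -0.12}, {"fingers": 1.0, "dx": 0.92, "dy": 0.31, "dz": -0.11}, {"fingers": 1.0, "dx": 0.93, "dy": 0.31, "dz": -0.11}, {"fingers": 1.0, "dx": 0.93, "dy": 0.31, "dz": -0.12}]
end [ 0.36   -0.1399  0.36    1.5333]
```

Request:
step_arm:
  increments:
    - {"fingers": 1, "dx": 0.7, "dy": -0.7, "dz": -0.5, "twist": -0.85}
    - {"fingers": 1, "dx": 0.8, "dy": -0.6, "dz": -0.5, "twist": -0.85}
    - {"fingers": 1, "dx": 0.9, "dy": -0.5, "dz": -0.5, "twist": -0.85}
    - {"fingers": 1, "dx": 0.95, "dy": -0.4, "dz": -0.5, "twist": -0.85}
    - {"fingers": 1, "dx": 0.95, "dy": -0.25, "dz": -0.5, "twist": -0.85}
    - {"fingers": 1, "dx": 1, "dy": -0.15, "dz": -0.5, "twist": -0.85}
    - {"fingers": 1, "dx": 1, "dy": 0, "dz": -0.5, "twist": -0.85}
    - {"fingers": 1, "dx": 1, "dy": 0.1, "dz": -0.5, "twist": -0.85}

```text
clock: 2.1
tool_pos: [0.2891, -0.3224, 0.3318]
tool_rot: [3.141, 0.0, 1.416]
contact_force: [-0.2, -0.2, 0.1]
grip_width: 0.998
grip_force: 0.0
```

Request:
step_arm:
  increments:
    - {"fingers": 1, "dx": 1, "dy": 0.3, "dz": -0.5, "twist": -0.8}
    - {"fingers": 1, "dx": 0.95, "dy": 0.3}
    - {"fingers": 1, "dx": 0.95, "dy": 0.3}
    - {"fingers": 1, "dx": 0.95, "dy": 0.3}
    - {"fingers": 1, "dx": 0.95, "dy": 0.3}
    - {"fingers": 1, "dx": 0.95, "dy": 0.3}
    - {"fingers": 1, "dx": 0.95, "dy": 0.3}
    - {"fingers": 1}

```text
$.increments[1]: bad value
```

Run:
```python
from h import *
s=telemetry.get_state();print(s["clock"],s["tool_pos"].round(4),s["tool_rot"].round(4))
im=snap("wrist","w0");K,R,t=cal("wrist");print(K.round(1).tolist(),(-R.T@t).round(3),R.round(3).tolist())
L=(.474,-.0645,-.0375);
def w(x,y,z): a=L[2]; return [L[0]+x*np.cos(a)-y*np.sin(a),L[1]+x*np.sin(a)+y*np.cos(a),z]
im=cv2.cvtColor(im,4)
for P in (w(-.0776,.048,.1775),w(-.0776,-.048,.1775),w(-.091,.140,.127),w(-.091,-.140,.127),w(.09,.143,.197)):
    u=proj("wrist",P); print(u.round()); cv2.drawMarker(im,tuple(int(v) for v in u),(0,255,0),0,12)
for l in ["door_handle","release_pad"]:
    for d in cams.search_frame(l,"wrist"): print(l,d["conf"],(np.array(d["extent"])*[640,480,640,480]).round())
cv2.imwrite('pics/w0m.png',im)
```

```text
2.1 [ 0.2891 -0.3224  0.3318] [3.1413e+00 2.0000e-04 1.4160e+00]
[[383.9, 0.0, 322.3], [0.0, 383.9, 247.9], [0.0, 0.0, 1.0]] [ 0.301 -0.239  0.477] [[0.989, -0.148, 0.002], [-0.141, -0.937, 0.319], [-0.046, -0.316, -0.948]]
[ 437. -344.]
[ 440. -123.]
[ 388. -466.]
[407.  55.]
[ 868. -806.]
door_handle 0.71 [400.   0. 239.  45.]
release_pad 0.95 [468.  25. 171. 119.]
```

View pics/w0m.png

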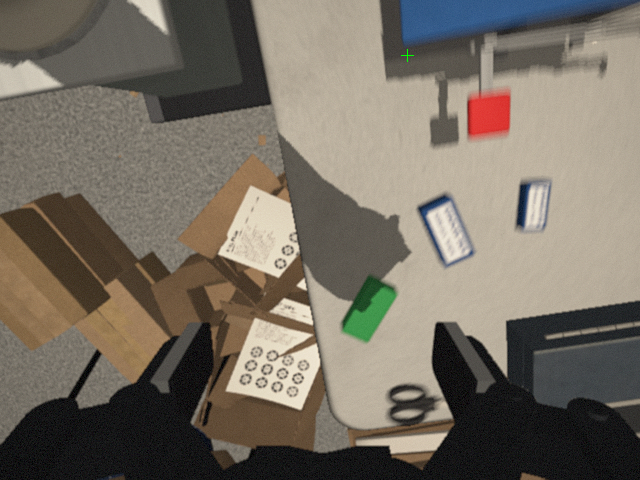

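```bash
sed -i "s/{a:float(b) for a,b in r.items() if b or a=='fingers'}/{a:float(r.get(a,0)) for a in ('fingers','dx','dy','dz','twist')}/" h.py
python3 - <<'E'
from h import *
print("box",toplane("wrist",(445,230),.026),"ends",toplane("wrist",(430,200),.026),toplane("wrist",(461,261),.026))
print("pad",toplane("wrist",(489,115),.146),"doorcorner",toplane("wrist",(404,44),.13))
plan([(.36,-.14,.36,1.533,1,8)])
E
```

```text
box [ 0.42869421 -0.39234128  0.026     ] ends [ 0.41325993 -0.35243856  0.026     ] [ 0.44612657 -0.43591342  0.026     ]
pad [ 0.43547633 -0.26053487  0.146     ] doorcorner [ 0.37556759 -0.19609665  0.13      ]
[{"fingers": 1.0, "dx": 0.96, "dy": 0.21, "dz": -0.14, "twist": -0.1}, {"fingers": 1.0, "dx": 0.95, "dy": 0.21, "dz": -0.14, "twist": -0.1}, {"fingers": 1.0, "dx": 0.96, "dy": 0.24, "dz": -0.14, "twist": -0.1}, {"fingers": 1.0, "dx": 0.94, "dy": 0.25, "dz": -0.14, "twist": -0.1}, {"fingers": 1.0, "dx": 0.95, "dy": 0.26, "dz": -0.14, "twist": -0.1}, {"fingers": 1.0, "dx": 0.94, "dy": 0.27, "dz": -0.14, "twist": -0.1}, {"fingers": 1.0, "dx": 0.94, "dy": 0.3, "dz": -0.14, "twist": -0.1}, {"fingers": 1.0, "dx": 0.93, "dy": 0.3, "dz": -0.14, "twist": -0.1}]
end [ 0.36   -0.1399  0.36    1.5325]
```

Request:
step_arm:
  increments:
    - {"fingers": 1, "dx": 0.95, "dy": 0.3, "dz": -0.2, "twist": -0.1}
    - {"fingers": 1, "dx": 0.95, "dy": 0.3, "dz": -0.2, "twist": -0.1}
    - {"fingers": 1, "dx": 0.95, "dy": 0.3, "dz": -0.2, "twist": -0.1}
    - {"fingers": 1, "dx": 0.95, "dy": 0.3, "dz": -0.2, "twist": -0.1}
    - {"fingers": 1, "dx": 0.95, "dy": 0.3, "dz": -0.2, "twist": -0.1}
    - {"fingers": 1, "dx": 0.95, "dy": 0.3, "dz": -0.2, "twist": -0.1}
    - {"fingers": 1, "dx": 0.95, "dy": 0.3, "dz": -0.2, "twist": -0.1}
    - {"fingers": 1, "dx": 0.95, "dy": 0.3, "dz": 0, "twist": -0.1}

```text
clock: 3.25
tool_pos: [0.3691, -0.1408, 0.366]
tool_rot: [-3.141, 0.0, 1.529]
contact_force: [0.3, 0.3, -0.1]
grip_width: 1.0
grip_force: 0.0
```

Run:
```python
from h import *
s=telemetry.get_state();print(s["clock"],s["tool_pos"].round(4),s["tool_rot"].round(4))
im=snap("wrist","w1")
L=(.474,-.0645,-.0375);
def w(x,y,z): a=L[2]; return [L[0]+x*np.cos(a)-y*np.sin(a),L[1]+x*np.sin(a)+y*np.cos(a),z]
im=cv2.cvtColor(im,4)
for P in (w(-.0776,.048,.1775),w(-.0776,-.048,.1775),w(-.0933,.143,.1363),w(-.0933,-.143,.1363),w(.087,.143,.197),w(.087,-.143,.197),w(-.055,-.205,.146)):
    u=proj("wrist",P); print(u.round()); cv2.drawMarker(im,tuple(int(v) for v in u),(0,255,0),0,12)
cv2.imwrite('pics/w1m.png',im)
```

```text
3.25 [ 0.3691 -0.1408  0.366 ] [-3.1413e+00  1.0000e-04  1.5292e+00]
[354.  59.]
[351. 182.]
[333. -64.]
[331. 267.]
[ 611. -107.]
[535. 292.]
[367. 325.]
```

View pics/w1m.png

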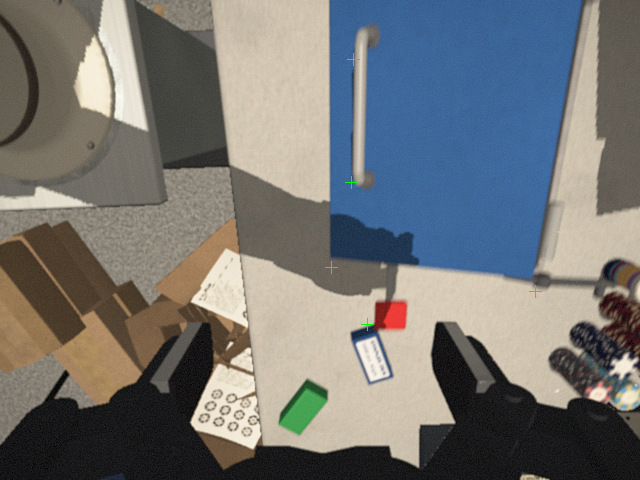

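Run:
```python
from h import *
from scipy.optimize import least_squares
c=cal("wrist")
def w(p,x,y,z): a=p[2]; return [p[0]+x*np.cos(a)-y*np.sin(a),p[1]+x*np.sin(a)+y*np.cos(a),z]
def res(p):
    f=lambda *q:proj("wrist",w(p,*q),c)
    r=list(f(-.0776,.048,.1775)-[362.3,46])+list(f(-.0776,-.048,.1775)-[359.5,168])
    r+=list(f(-.0933,-.143,.1363)-[331,259])+[f(.087,-.143,.197)[1]-277]
    r+=[f(-.0933,.08,.1363)[0]-330, f(-.04,-.205,.146)[1]-315]
    return r
f=least_squares(res,[.474,-.06,-.03],x_scale=.01);print(f.x.round(4),f.fun.round(1))
p=f.x
for n,P in dict(handle=(-.0776,0,.1775),up=(.108,0,.353),s0=(-.038,.075,.09)).items(): print(n,np.round(w(p,*P),4))
P=toplane("wrist",(391,315),.146);a=p[2];d=P[:2]-p[:2];print("pad",P.round(4),"local",d@[np.cos(a),np.sin(a)],d@[-np.sin(a),np.cos(a)])
```

```text
[ 0.4776 -0.053  -0.0258] [-5.  -2.2 -3.8  1.6  5.1 -1.   1.7  5.1  0.4]
handle [ 0.4001 -0.051   0.1775]
up [ 0.5856 -0.0558  0.353 ]
s0 [0.4416 0.0229 0.09  ]
pad [ 0.4367 -0.2567  0.146 ] local -0.03569909760480672 -0.20462347207632203
```

Run:
```python
from h import *
plan([(.404,-.051,.25,1.545,-.2,5),(.404,-.051,.162,1.545,-.2,5),(.404,-.051,.162,1.545,-1,6)])
```

```text
[{"fingers": -0.2, "dx": 0.72, "dy": 0.25, "dz": 0.93, "twist": -0.02}, {"fingers": -0.2, "dx": 0.71, "dy": 0.25, "dz": 0.92, "twist": -0.02}, {"fingers": -0.2, "dx": 0.71, "dy": 0.25, "dz": 0.93, "twist": -0.02}, {"fingers": -0.2, "dx": 0.72, "dy": 0.25, "dz": 0.93, "twist": -0.02}, {"fingers": -0.2, "dx": 0.71, "dy": 0.25, "dz": 0.92, "twist": -0.02}, {"fingers": -0.2, "dx": -0.0, "dy": 0.0, "dz": 0.7, "twist": 0.0}, {"fingers": -0.2, "dx": -0.0, "dy": 0.0, "dz": 0.71, "twist": 0.0}, {"fingers": -0.2, "dx": -0.0, "dy": 0.0, "dz": 0.7, "twist": 0.0}]
[{"fingers": -0.2, "dx": -0.0, "dy": 0.0, "dz": 0.71, "twist": 0.0}, {"fingers": -0.2, "dx": -0.0, "dy": 0.0, "dz": 0.7, "twist": 0.0}, {"fingers": -1.0, "dx": -0.0, "dy": 0.0, "dz": 0.0, "twist": 0.0}, {"fingers": -1.0, "dx": -0.0, "dy": 0.0, "dz": 0.0, "twist": 0.0}, {"fingers": -1.0, "dx": -0.0, "dy": 0.0, "dz": 0.0, "twist": 0.0}, {"fingers": -1.0, "dx": -0.0, "dy": 0.0, "dz": 0.0, "twist": 0.0}, {"fingers": -1.0, "dx": -0.0, "dy": 0.0, "dz": 0.0, "twist": 0.0}, {"fingers": -1.0, "dx": -0.0, "dy": 0.0, "dz": 0.0, "twist": 0.0}]
end [ 0.4039 -0.051   0.1621  1.5456]
```

Request:
step_arm:
  increments:
    - {"fingers": -0.2, "dx": 0.72, "dy": 0.25, "dz": 0.93, "twist": -0.02}
    - {"fingers": -0.2, "dx": 0.72, "dy": 0.25, "dz": 0.93, "twist": -0.02}
    - {"fingers": -0.2, "dx": 0.72, "dy": 0.25, "dz": 0.93, "twist": -0.02}
    - {"fingers": -0.2, "dx": 0.72, "dy": 0.25, "dz": 0.93, "twist": -0.02}
    - {"fingers": -0.2, "dx": 0.72, "dy": 0.25, "dz": 0.93, "twist": -0.02}
    - {"fingers": -0.2, "dx": 0, "dy": 0, "dz": 0.7, "twist": 0}
    - {"fingers": -0.2, "dx": 0, "dy": 0, "dz": 0.7, "twist": 0}
    - {"fingers": -0.2, "dx": 0, "dy": 0, "dz": 0.7, "twist": 0}

```text
clock: 4.3
tool_pos: [0.4028, -0.0526, 0.1963]
tool_rot: [-3.141, 0.0, 1.544]
contact_force: [0.2, 0.1, 0.9]
grip_width: 0.395
grip_force: 0.0
```

Request:
step_arm:
  increments:
    - {"fingers": -0.2, "dx": 0, "dy": 0, "dz": 0.7, "twist": 0}
    - {"fingers": -0.2, "dx": 0, "dy": 0, "dz": 0.7, "twist": 0}
    - {"fingers": -1, "dx": 0, "dy": 0, "dz": 0, "twist": 0}
    - {"fingers": -1, "dx": 0, "dy": 0, "dz": 0, "twist": 0}
    - {"fingers": -1, "dx": 0, "dy": 0, "dz": 0, "twist": 0}
    - {"fingers": -1, "dx": 0, "dy": 0, "dz": 0, "twist": 0}
    - {"fingers": -1, "dx": 0, "dy": 0, "dz": 0, "twist": 0}
    - {"fingers": -1, "dx": 0, "dy": 0, "dz": 0, "twist": 0}
  squeeze: 30

```text
clock: 5.3
tool_pos: [0.4022, -0.0519, 0.1626]
tool_rot: [-3.14, 0.0, 1.547]
contact_force: [-5.7, -1.5, -3.4]
grip_width: 0.1
grip_force: 29.2
```

Run:
```python
from h import *
s=telemetry.get_state(); x0,y0,z0=s["tool_pos"]; r=.1679;a=-.026;w=[]
for k in range(1,23):
    th=1.765*k/22; ph=th-.0566; D=-r*np.cos(ph)+r*np.cos(.0566); Z=r*np.sin(ph)+r*np.sin(.0566)
    w.append((x0+D*np.cos(a),y0+D*np.sin(a),z0+Z,s["tool_rot"][2],-1,1))
plan(w)
```

```text
[{"fingers": -1.0, "dx": 0.0, "dy": -0.01, "dz": -0.54, "twist": -0.0}, {"fingers": -1.0, "dx": -0.0, "dy": 0.04, "dz": -0.54, "twist": -0.0}, {"fingers": -1.0, "dx": -0.0, "dy": 0.07, "dz": -0.53, "twist": -0.0}, {"fingers": -1.0, "dx": -0.0, "dy": 0.12, "dz": -0.52, "twist": -0.0}, {"fingers": -1.0, "dx": -0.0, "dy": 0.16, "dz": -0.52, "twist": -0.0}, {"fingers": -1.0, "dx": -0.0, "dy": 0.21, "dz": -0.5, "twist": -0.0}, {"fingers": -1.0, "dx": -0.0, "dy": 0.24, "dz": -0.48, "twist": -0.0}, {"fingers": -1.0, "dx": -0.0, "dy": 0.28, "dz": -0.46, "twist": -0.0}]
[{"fingers": -1.0, "dx": -0.0, "dy": 0.31, "dz": -0.44, "twist": -0.0}, {"fingers": -1.0, "dx": -0.0, "dy": 0.35, "dz": -0.41, "twist": -0.0}, {"fingers": -1.0, "dx": -0.0, "dy": 0.38, "dz": -0.38, "twist": -0.0}, {"fingers": -1.0, "dx": -0.0, "dy": 0.41, "dz": -0.35, "twist": -0.0}, {"fingers": -1.0, "dx": -0.01, "dy": 0.44, "dz": -0.31, "twist": -0.0}, {"fingers": -1.0, "dx": 0.0, "dy": 0.46, "dz": -0.28, "twist": -0.0}, {"fingers": -1.0, "dx": 0.0, "dy": 0.48, "dz": -0.24, "twist": -0.0}, {"fingers": -1.0, "dx": 0.0, "dy": 0.5, "dz": -0.2, "twist": -0.0}]
[{"fingers": -1.0, "dx": 0.0, "dy": 0.52, "dz": -0.16, "twist": -0.0}, {"fingers": -1.0, "dx": 0.0, "dy": 0.52, "dz": -0.12, "twist": -0.0}, {"fingers": -1.0, "dx": -0.0, "dy": 0.53, "dz": -0.08, "twist": -0.0}, {"fingers": -1.0, "dx": -0.0, "dy": 0.54, "dz": -0.03, "twist": -0.0}, {"fingers": -1.0, "dx": -0.0, "dy": 0.54, "dz": 0.01, "twist": -0.0}, {"fingers": -1.0, "dx": -0.0, "dy": 0.54, "dz": 0.05, "twist": -0.0}, {"fingers": -1.0, "dx": 0.0, "dy": 0.0, "dz": 0.0, "twist": 0.0}, {"fingers": -1.0, "dx": 0.0, "dy": 0.0, "dz": 0.0, "twist": 0.0}]
end [ 0.5929 -0.0568  0.3383  1.5465]
```

Request:
step_arm:
  increments:
    - {"fingers": -1, "dx": 0, "dy": 0, "dz": -0.54, "twist": 0}
    - {"fingers": -1, "dx": 0, "dy": 0.04, "dz": -0.54, "twist": 0}
    - {"fingers": -1, "dx": 0, "dy": 0.07, "dz": -0.53, "twist": 0}
    - {"fingers": -1, "dx": 0, "dy": 0.12, "dz": -0.52, "twist": 0}
    - {"fingers": -1, "dx": 0, "dy": 0.16, "dz": -0.52, "twist": 0}
    - {"fingers": -1, "dx": 0, "dy": 0.2, "dz": -0.5, "twist": 0}
    - {"fingers": -1, "dx": 0, "dy": 0.24, "dz": -0.48, "twist": 0}
    - {"fingers": -1, "dx": 0, "dy": 0.28, "dz": -0.46, "twist": 0}

```text
clock: 6.3
tool_pos: [0.4295, -0.0528, 0.2666]
tool_rot: [-3.14, 0.001, 1.547]
contact_force: [-9.9, -2.5, 0.3]
grip_width: 0.099
grip_force: 29.3
```

Request:
step_arm:
  increments:
    - {"fingers": -1, "dx": 0, "dy": 0.31, "dz": -0.44, "twist": 0}
    - {"fingers": -1, "dx": 0, "dy": 0.35, "dz": -0.41, "twist": 0}
    - {"fingers": -1, "dx": 0, "dy": 0.38, "dz": -0.38, "twist": 0}
    - {"fingers": -1, "dx": 0, "dy": 0.41, "dz": -0.35, "twist": 0}
    - {"fingers": -1, "dx": 0, "dy": 0.44, "dz": -0.31, "twist": 0}
    - {"fingers": -1, "dx": 0, "dy": 0.46, "dz": -0.28, "twist": 0}
    - {"fingers": -1, "dx": 0, "dy": 0.48, "dz": -0.24, "twist": 0}
    - {"fingers": -1, "dx": 0, "dy": 0.5, "dz": -0.2, "twist": 0}

```text
clock: 7.3
tool_pos: [0.5134, -0.0553, 0.3335]
tool_rot: [3.138, 0.002, 1.546]
contact_force: [-8.8, -5.8, 7.5]
grip_width: 0.098
grip_force: 30.3
```

Request:
step_arm:
  increments:
    - {"fingers": -1, "dx": 0, "dy": 0.52, "dz": -0.16, "twist": 0}
    - {"fingers": -1, "dx": 0, "dy": 0.52, "dz": -0.12, "twist": 0}
    - {"fingers": -1, "dx": 0, "dy": 0.53, "dz": -0.08, "twist": 0}
    - {"fingers": -1, "dx": 0, "dy": 0.54, "dz": -0.03, "twist": 0}
    - {"fingers": -1, "dx": 0, "dy": 0.54, "dz": 0.01, "twist": 0}
    - {"fingers": -1, "dx": 0, "dy": 0.54, "dz": 0.05, "twist": 0}
    - {"fingers": -1, "dx": 0, "dy": 0, "dz": 0, "twist": 0}
    - {"fingers": -1, "dx": 0, "dy": 0, "dz": 0, "twist": 0}

```text
clock: 8.3
tool_pos: [0.5943, -0.0574, 0.3404]
tool_rot: [3.138, 0.002, 1.546]
contact_force: [-0.4, -5.7, 2.1]
grip_width: 0.104
grip_force: 30.9
```

Request:
step_arm:
  increments:
    - {"fingers": -0.4, "dx": 0, "dy": 0, "dz": 0, "twist": 0}
    - {"fingers": -0.4, "dx": 0, "dy": 0, "dz": 0, "twist": 0}
    - {"fingers": -0.4, "dx": 0, "dy": 0, "dz": 0, "twist": 0}
    - {"fingers": -0.4, "dx": 0, "dy": 0, "dz": -0.5, "twist": 0}
    - {"fingers": -0.4, "dx": 0, "dy": 0, "dz": -0.8, "twist": 0}
    - {"fingers": -0.4, "dx": 0, "dy": 0, "dz": -1, "twist": 0}
    - {"fingers": -0.4, "dx": 0, "dy": 0, "dz": -1, "twist": 0}
    - {"fingers": -0.4, "dx": 0, "dy": 0, "dz": -0.5, "twist": 0}

```text
clock: 9.3
tool_pos: [0.5935, -0.0562, 0.4345]
tool_rot: [3.14, -0.0, 1.547]
contact_force: [1.0, 0.2, 0.1]
grip_width: 0.302
grip_force: 0.0
```

Run:
```python
from h import *
L=(.4795,-.053,-.026); s=telemetry.get_state(); print(s["clock"],s["tool_pos"],s["contact_force"])
def w(x,y,z): a=L[2]; return [L[0]+x*np.cos(a)-y*np.sin(a),L[1]+x*np.sin(a)+y*np.cos(a),z]
a=cv2.cvtColor(snap("side","s2"),4);b=cv2.cvtColor(snap("top","t2"),4)
for n,i in(("side",a),("top",b)):
    for P in(w(-.038,.075,.09),w(.03,.075,.09),w(-.038,-.205,.146),w(0.09,0,.187)):
        cv2.circle(i,tuple(int(round(v)) for v in proj(n,P)),1,(0,255,0),-1)
A=np.hstack([cv2.resize(a[150:350,220:420],(400,400),interpolation=2),cv2.resize(b[170:320,170:320],(400,400),interpolation=2)]);cv2.imwrite('pics/z2.png',A)
```

```text
9.3 [ 0.59352951 -0.05621962  0.4344844 ] [0.99547741 0.17916355 0.0776012 ]
```

View pics/z2.png

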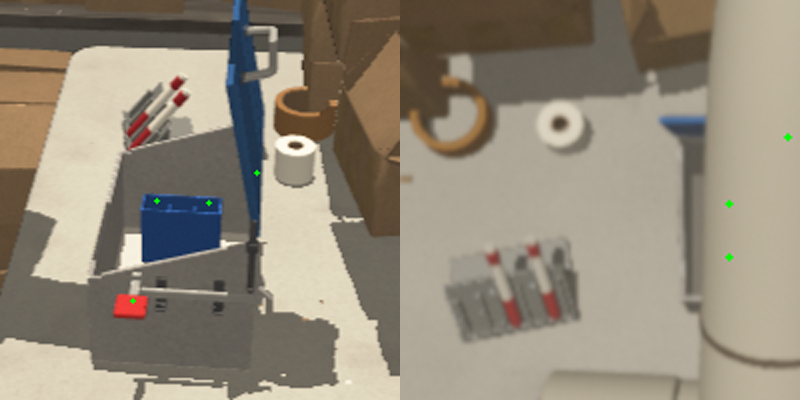

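Run:
```python
from h import *
for a,b in(((203.8,263),(212.8,291)),((220,262),(228,288))):
    T=toplane("top",a,.12);F=toplane("top",b,.022);print(T.round(3),F.round(3),np.linalg.norm(T-F),np.arctan2(*(T-F)[[1,0]]))
plan([(.5,.02,.44,1.547,-.2,6),(.40,.12,.40,1.547,-.2,5),(.36,.18,.38,1.547,-.2,5)])
```

```text
[0.463 0.312 0.12 ] [0.383 0.304 0.022] 0.12721066908379716 0.10423368670511275
[0.464 0.26  0.12 ] [0.39  0.252 0.022] 0.12283976911236404 0.10675847773149984
[{"fingers": -0.2, "dx": 0.49, "dy": -0.64, "dz": -0.04, "twist": -0.0}, {"fingers": -0.2, "dx": 0.5, "dy": -0.64, "dz": -0.04, "twist": -0.0}, {"fingers": -0.2, "dx": 0.49, "dy": -0.63, "dz": -0.04, "twist": -0.0}, {"fingers": -0.2, "dx": 0.49, "dy": -0.64, "dz": -0.04, "twist": -0.0}, {"fingers": -0.2, "dx": 0.5, "dy": -0.64, "dz": -0.04, "twist": -0.0}, {"fingers": -0.2, "dx": 0.49, "dy": -0.64, "dz": -0.03, "twist": -0.0}, {"fingers": -0.2, "dx": 0.78, "dy": -0.82, "dz": 0.32, "twist": -0.0}, {"fingers": -0.2, "dx": 0.78, "dy": -0.82, "dz": 0.32, "twist": -0.0}]
[{"fingers": -0.2, "dx": 0.78, "dy": -0.82, "dz": 0.32, "twist": -0.0}, {"fingers": -0.2, "dx": 0.78, "dy": -0.81, "dz": 0.32, "twist": -0.0}, {"fingers": -0.2, "dx": 0.78, "dy": -0.82, "dz": 0.32, "twist": -0.0}, {"fingers": -0.2, "dx": 0.47, "dy": -0.33, "dz": 0.16, "twist": -0.0}, {"fingers": -0.2, "dx": 0.48, "dy": -0.33, "dz": 0.16, "twist": -0.0}, {"fingers": -0.2, "dx": 0.47, "dy": -0.34, "dz": 0.16, "twist": -0.0}, {"fingers": -0.2, "dx": 0.47, "dy": -0.33, "dz": 0.16, "twist": -0.0}, {"fingers": -0.2, "dx": 0.48, "dy": -0.33, "dz": 0.16, "twist": -0.0}]
end [0.36   0.1801 0.3799 1.547 ]
```

Run:
```python
from h import *
plan([(.5,.02,.44,1.547,-.2,6),(.40,.16,.41,.8,-.2,8),(.33,.28,.36,.105,-.2,8)])
```

```text
[{"fingers": -0.2, "dx": 0.49, "dy": -0.64, "dz": -0.04, "twist": -0.0}, {"fingers": -0.2, "dx": 0.5, "dy": -0.64, "dz": -0.04, "twist": -0.0}, {"fingers": -0.2, "dx": 0.49, "dy": -0.63, "dz": -0.04, "twist": -0.0}, {"fingers": -0.2, "dx": 0.49, "dy": -0.64, "dz": -0.04, "twist": -0.0}, {"fingers": -0.2, "dx": 0.5, "dy": -0.64, "dz": -0.04, "twist": -0.0}, {"fingers": -0.2, "dx": 0.49, "dy": -0.64, "dz": -0.03, "twist": -0.0}, {"fingers": -0.2, "dx": 0.69, "dy": -0.52, "dz": 0.15, "twist": 0.62}, {"fingers": -0.2, "dx": 0.64, "dy": -0.57, "dz": 0.15, "twist": 0.62}]
[{"fingers": -0.2, "dx": 0.58, "dy": -0.64, "dz": 0.15, "twist": 0.63}, {"fingers": -0.2, "dx": 0.51, "dy": -0.68, "dz": 0.15, "twist": 0.62}, {"fingers": -0.2, "dx": 0.46, "dy": -0.74, "dz": 0.15, "twist": 0.62}, {"fingers": -0.2, "dx": 0.38, "dy": -0.77, "dz": 0.15, "twist": 0.62}, {"fingers": -0.2, "dx": 0.31, "dy": -0.8, "dz": 0.15, "twist": 0.63}, {"fingers": -0.2, "dx": 0.23, "dy": -0.83, "dz": 0.15, "twist": 0.62}, {"fingers": -0.2, "dx": 0.19, "dy": -0.67, "dz": 0.25, "twist": 0.58}, {"fingers": -0.2, "dx": 0.12, "dy": -0.68, "dz": 0.25, "twist": 0.58}]
[{"fingers": -0.2, "dx": 0.07, "dy": -0.69, "dz": 0.25, "twist": 0.58}, {"fingers": -0.2, "dx": 0.01, "dy": -0.7, "dz": 0.25, "twist": 0.58}, {"fingers": -0.2, "dx": -0.05, "dy": -0.69, "dz": 0.25, "twist": 0.58}, {"fingers": -0.2, "dx": -0.12, "dy": -0.68, "dz": 0.25, "twist": 0.57}, {"fingers": -0.2, "dx": -0.17, "dy": -0.68, "dz": 0.25, "twist": 0.58}, {"fingers": -0.2, "dx": -0.23, "dy": -0.65, "dz": 0.25, "twist": 0.58}, {"fingers": -0.2, "dx": 0.0, "dy": 0.0, "dz": 0.0, "twist": 0.0}, {"fingers": -0.2, "dx": 0.0, "dy": 0.0, "dz": 0.0, "twist": 0.0}]
end [0.3299 0.2799 0.3599 0.1055]
```

Request:
step_arm:
  increments:
    - {"fingers": -0.2, "dx": 0.5, "dy": -0.64, "dz": -0.04, "twist": 0}
    - {"fingers": -0.2, "dx": 0.5, "dy": -0.64, "dz": -0.04, "twist": 0}
    - {"fingers": -0.2, "dx": 0.5, "dy": -0.64, "dz": -0.04, "twist": 0}
    - {"fingers": -0.2, "dx": 0.5, "dy": -0.64, "dz": -0.04, "twist": 0}
    - {"fingers": -0.2, "dx": 0.5, "dy": -0.64, "dz": -0.04, "twist": 0}
    - {"fingers": -0.2, "dx": 0.5, "dy": -0.64, "dz": -0.04, "twist": 0}
    - {"fingers": -0.2, "dx": 0.69, "dy": -0.52, "dz": 0.15, "twist": 0.62}
    - {"fingers": -0.2, "dx": 0.64, "dy": -0.57, "dz": 0.15, "twist": 0.62}

```text
clock: 10.4
tool_pos: [0.4739, 0.0565, 0.4309]
tool_rot: [-3.141, -0.0, 1.358]
contact_force: [-0.1, 0.6, 0.3]
grip_width: 0.398
grip_force: 0.0
```

Request:
step_arm:
  increments:
    - {"fingers": -0.2, "dx": 0.58, "dy": -0.64, "dz": 0.15, "twist": 0.63}
    - {"fingers": -0.2, "dx": 0.51, "dy": -0.68, "dz": 0.15, "twist": 0.62}
    - {"fingers": -0.2, "dx": 0.46, "dy": -0.74, "dz": 0.15, "twist": 0.62}
    - {"fingers": -0.2, "dx": 0.38, "dy": -0.77, "dz": 0.15, "twist": 0.62}
    - {"fingers": -0.2, "dx": 0.31, "dy": -0.8, "dz": 0.15, "twist": 0.63}
    - {"fingers": -0.2, "dx": 0.23, "dy": -0.83, "dz": 0.15, "twist": 0.62}
    - {"fingers": -0.2, "dx": 0.19, "dy": -0.67, "dz": 0.25, "twist": 0.58}
    - {"fingers": -0.2, "dx": 0.12, "dy": -0.68, "dz": 0.25, "twist": 0.58}

```text
clock: 11.4
tool_pos: [0.3813, 0.1913, 0.3957]
tool_rot: [-3.141, 0.0, 0.623]
contact_force: [0.7, -0.3, 0.5]
grip_width: 0.395
grip_force: 0.0
```

Request:
step_arm:
  increments:
    - {"fingers": -0.2, "dx": 0.07, "dy": -0.69, "dz": 0.25, "twist": 0.58}
    - {"fingers": -0.2, "dx": 0, "dy": -0.7, "dz": 0.25, "twist": 0.58}
    - {"fingers": -0.2, "dx": -0.05, "dy": -0.69, "dz": 0.25, "twist": 0.58}
    - {"fingers": -0.2, "dx": -0.12, "dy": -0.68, "dz": 0.25, "twist": 0.57}
    - {"fingers": -0.2, "dx": -0.17, "dy": -0.68, "dz": 0.25, "twist": 0.58}
    - {"fingers": -0.2, "dx": -0.23, "dy": -0.65, "dz": 0.25, "twist": 0.58}
    - {"fingers": -0.2, "dx": 0, "dy": 0, "dz": 0, "twist": 0}
    - {"fingers": -0.2, "dx": 0, "dy": 0, "dz": 0, "twist": 0}

```text
clock: 12.4
tool_pos: [0.3779, 0.1406, 0.3629]
tool_rot: [-3.032, 0.02, 0.28]
contact_force: [0.0, -0.2, 1.5]
grip_width: 0.402
grip_force: 0.0
```

Run:
```python
from h import *
s=telemetry.get_state();print(s["clock"],s["tool_pos"].round(4),s["tool_rot"].round(4),s["joint_positions"].round(2))
im=snap("wrist","w3"); print((-cal("wrist")[1].T@cal("wrist")[2]).round(3))
```

```text
12.4 [0.3779 0.1406 0.3629] [-3.0318  0.0197  0.2802] [ 0.28 -0.15  0.21  1.95  0.11  3.14]
[0.463 0.149 0.504]
```

View pics/w3.png

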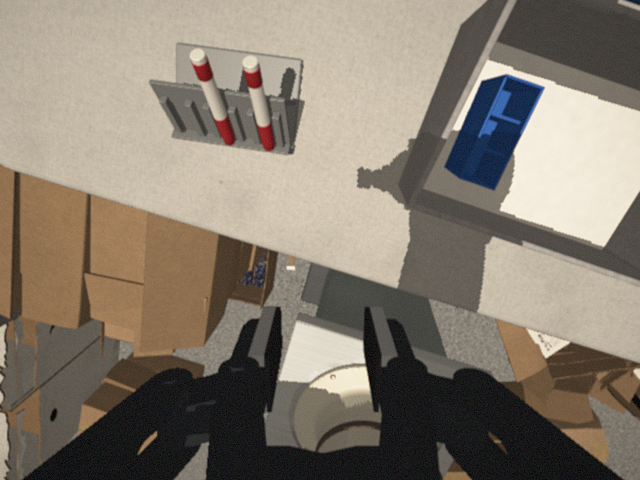

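Run:
```python
from h import *
from scipy.optimize import least_squares
c=cal("wrist"); ob=[((198.5,53),(230,141)),((251,62),(268.5,147))]
def res(p):
    r=[]; d=np.array([np.cos(p[5])*np.cos(.8727),np.sin(p[5])*np.cos(.8727),np.sin(.8727)])
    for i,(t,f) in enumerate(ob):
        F=np.array([p[2*i],p[2*i+1],p[4]]); r+=list(proj("wrist",F+.133*d,c)-t)+list(proj("wrist",F,c)-f)
    return r+[ (np.hypot(p[0]-p[2],p[1]-p[3])-.05)*1000]
f=least_squares(res,[.39,.3,.39,.25,.02,.1],x_scale=.01);print(f.x.round(4),f.fun.round(1))
plan([(.3779,.1406,.3629,3.25,-.2,21)],start=[.3779,.1406,.3629,.28])
```

```text
[0.3827 0.3017 0.3888 0.2523 0.025  0.1301] [-0.1  0.3 -0.2 -0.5  0.1 -0.2  0.3  0.3 -0.3]
[{"fingers": -0.2, "dx": 0.0, "dy": 0.0, "dz": -0.0, "twist": -0.94}, {"fingers": -0.2, "dx": 0.0, "dy": 0.0, "dz": -0.0, "twist": -0.95}, {"fingers": -0.2, "dx": 0.0, "dy": 0.0, "dz": -0.0, "twist": -0.94}, {"fingers": -0.2, "dx": 0.0, "dy": 0.0, "dz": -0.0, "twist": -0.94}, {"fingers": -0.2, "dx": 0.0, "dy": 0.0, "dz": -0.0, "twist": -0.94}, {"fingers": -0.2, "dx": 0.0, "dy": 0.0, "dz": -0.0, "twist": -0.95}, {"fingers": -0.2, "dx": 0.0, "dy": 0.0, "dz": -0.0, "twist": -0.94}, {"fingers": -0.2, "dx": 0.0, "dy": 0.0, "dz": -0.0, "twist": -0.94}]
[{"fingers": -0.2, "dx": 0.0, "dy": 0.0, "dz": -0.0, "twist": -0.95}, {"fingers": -0.2, "dx": 0.0, "dy": 0.0, "dz": -0.0, "twist": -0.94}, {"fingers": -0.2, "dx": 0.0, "dy": 0.0, "dz": -0.0, "twist": -0.94}, {"fingers": -0.2, "dx": 0.0, "dy": 0.0, "dz": -0.0, "twist": -0.94}, {"fingers": -0.2, "dx": 0.0, "dy": 0.0, "dz": -0.0, "twist": -0.95}, {"fingers": -0.2, "dx": 0.0, "dy": 0.0, "dz": -0.0, "twist": -0.94}, {"fingers": -0.2, "dx": 0.0, "dy": 0.0, "dz": -0.0, "twist": -0.94}, {"fingers": -0.2, "dx": 0.0, "dy": 0.0, "dz": -0.0, "twist": -0.95}]
[{"fingers": -0.2, "dx": 0.0, "dy": 0.0, "dz": -0.0, "twist": -0.94}, {"fingers": -0.2, "dx": 0.0, "dy": 0.0, "dz": -0.0, "twist": -0.94}, {"fingers": -0.2, "dx": 0.0, "dy": 0.0, "dz": -0.0, "twist": -0.94}, {"fingers": -0.2, "dx": 0.0, "dy": 0.0, "dz": -0.0, "twist": -0.95}, {"fingers": -0.2, "dx": 0.0, "dy": 0.0, "dz": -0.0, "twist": -0.94}, {"fingers": -0.2, "dx": 0.0, "dy": 0.0, "dz": 0.0, "twist": 0.0}, {"fingers": -0.2, "dx": 0.0, "dy": 0.0, "dz": 0.0, "twist": 0.0}, {"fingers": -0.2, "dx": 0.0, "dy": 0.0, "dz": 0.0, "twist": 0.0}]
end [0.3779 0.1406 0.3629 3.25  ]
```

Request:
step_arm:
  increments:
    - {"fingers": -0.2, "dx": 0, "dy": 0, "dz": 0, "twist": -1}
    - {"fingers": -0.2, "dx": 0, "dy": 0, "dz": 0, "twist": -1}
    - {"fingers": -0.2, "dx": 0, "dy": 0, "dz": 0, "twist": -1}
    - {"fingers": -0.2, "dx": 0, "dy": 0, "dz": 0, "twist": -1}
    - {"fingers": -0.2, "dx": 0, "dy": 0, "dz": 0, "twist": -1}
    - {"fingers": -0.2, "dx": 0, "dy": 0, "dz": 0, "twist": -1}
    - {"fingers": -0.2, "dx": 0, "dy": 0, "dz": 0, "twist": -1}
    - {"fingers": -0.2, "dx": 0, "dy": 0, "dz": 0, "twist": 0}

```text
clock: 13.45
tool_pos: [0.3778, 0.1413, 0.363]
tool_rot: [-3.069, -0.085, 1.326]
contact_force: [-1.0, 0.8, 0.0]
grip_width: 0.4
grip_force: 0.0
```

Run:
```python
from h import *
s=telemetry.get_state();print(s["clock"],s["tool_pos"].round(4),s["tool_rot"].round(4),s["joint_positions"].round(2))
```

```text
13.45 [0.3778 0.1413 0.363 ] [-3.0694 -0.0852  1.3263] [ 0.28 -0.15  0.21  1.95  0.11  2.09]
```

Run:
```python
from h import *
from scipy.spatial.transform import Rotation as Ro
s=telemetry.get_state(); R=Ro.from_euler('xyz',s["tool_rot"]).as_matrix(); print(R.round(3)); z=R[:,2]; print(np.arctan2(z[1],z[0]),np.arccos(-z[2]))
```

```text
[[ 0.241  0.969 -0.049]
 [ 0.967 -0.235  0.1  ]
 [ 0.085 -0.072 -0.994]]
2.030554418541257 0.11159423328013617
```

Request:
step_arm:
  increments:
    - {"fingers": -0.2, "dx": 0, "dy": 0, "dz": 0, "twist": -1}
    - {"fingers": -0.2, "dx": 0, "dy": 0, "dz": 0, "twist": -1}
    - {"fingers": -0.2, "dx": 0, "dy": 0, "dz": 0, "twist": -1}
    - {"fingers": -0.2, "dx": 0, "dy": 0, "dz": 0, "twist": -1}
    - {"fingers": -0.2, "dx": 0, "dy": 0, "dz": 0, "twist": -1}
    - {"fingers": -0.2, "dx": 0, "dy": 0, "dz": 0, "twist": -1}
    - {"fingers": -0.2, "dx": 0, "dy": 0, "dz": 0, "twist": -1}
    - {"fingers": -0.2, "dx": 0, "dy": 0, "dz": 0, "twist": -1}

```text
clock: 14.45
tool_pos: [0.3778, 0.1411, 0.363]
tool_rot: [3.088, -0.098, 2.533]
contact_force: [-0.0, -0.9, -0.6]
grip_width: 0.396
grip_force: 0.0
```

Request:
step_arm:
  increments:
    - {"fingers": -0.2, "dx": 0, "dy": 0, "dz": 0, "twist": -1}
    - {"fingers": -0.2, "dx": 0, "dy": 0, "dz": 0, "twist": -1}
    - {"fingers": -0.2, "dx": 0, "dy": 0, "dz": 0, "twist": -1}
    - {"fingers": -0.2, "dx": 0, "dy": 0, "dz": 0, "twist": -1}
    - {"fingers": -0.2, "dx": 0, "dy": 0, "dz": 0, "twist": -1}
    - {"fingers": -0.2, "dx": 0, "dy": 0, "dz": 0, "twist": -1}
    - {"fingers": -0.2, "dx": 0, "dy": 0, "dz": 0, "twist": -1}
    - {"fingers": -0.2, "dx": 0, "dy": 0, "dz": 0, "twist": -1}

```text
clock: 15.45
tool_pos: [0.3778, 0.1411, 0.3631]
tool_rot: [3.031, 0.015, -2.553]
contact_force: [-0.1, -0.2, 0.1]
grip_width: 0.401
grip_force: 0.0
```

Request:
step_arm:
  increments:
    - {"fingers": -0.2, "dx": 0, "dy": 0, "dz": 0, "twist": -1}
    - {"fingers": -0.2, "dx": 0, "dy": 0, "dz": 0, "twist": -1}
    - {"fingers": -0.2, "dx": 0, "dy": 0, "dz": 0, "twist": -1}
    - {"fingers": -0.2, "dx": 0, "dy": 0, "dz": 0, "twist": -1}
    - {"fingers": -0.2, "dx": 0, "dy": 0, "dz": 0, "twist": -1}
    - {"fingers": -0.2, "dx": 0, "dy": 0, "dz": 0, "twist": -1}
    - {"fingers": -0.2, "dx": 0, "dy": 0, "dz": 0, "twist": -1}
    - {"fingers": -0.2, "dx": 0, "dy": 0, "dz": 0, "twist": -1}

```text
clock: 16.45
tool_pos: [0.3778, 0.1411, 0.3631]
tool_rot: [3.115, 0.108, -1.354]
contact_force: [-0.6, 0.5, 0.2]
grip_width: 0.398
grip_force: 0.0
```

Request:
step_arm:
  increments:
    - {"fingers": -0.2, "dx": 0, "dy": 0, "dz": 0, "twist": -1}
    - {"fingers": -0.2, "dx": 0, "dy": 0, "dz": 0, "twist": -1}
    - {"fingers": -0.2, "dx": 0, "dy": 0, "dz": 0, "twist": -1}
    - {"fingers": -0.2, "dx": 0, "dy": 0, "dz": 0, "twist": -1}
    - {"fingers": -0.2, "dx": 0, "dy": 0, "dz": 0, "twist": -1}
    - {"fingers": -0.2, "dx": 0, "dy": 0, "dz": 0, "twist": -1}
    - {"fingers": -0.2, "dx": 0, "dy": 0, "dz": 0, "twist": -1}
    - {"fingers": -0.2, "dx": 0, "dy": 0, "dz": 0, "twist": 0}

```text
clock: 17.45
tool_pos: [0.3777, 0.141, 0.363]
tool_rot: [-3.061, 0.077, -0.304]
contact_force: [-0.1, -0.2, 0.3]
grip_width: 0.403
grip_force: 0.0
```

```bash
cat >> h.py <<'E'
from scipy.spatial.transform import Rotation as Ro
def st():
    s=telemetry.get_state(); R=Ro.from_euler('xyz',s["tool_rot"]).as_matrix()
    print(s["clock"],s["tool_pos"].round(4),"rot",s["tool_rot"].round(3),"j",s["joint_positions"].round(2),"z",R[:,2].round(3),"F",s["contact_force"].round(1),"grip",round(s["grip_width"]*85,1),round(s["grip_force"],1)); return s,R
E
python3 -c "
from h import *
s,R=st(); print(R.round(2))"
```

```text
17.45 [0.3777 0.141  0.363 ] rot [-3.061  0.077 -0.304] j [ 0.28 -0.15  0.21  1.95  0.11 -2.56] z [-0.049  0.1   -0.994] F [-0.1 -0.2  0.3] grip 34.3 0.0
[[ 0.95 -0.3  -0.05]
 [-0.3  -0.95  0.1 ]
 [-0.08 -0.08 -0.99]]
```

Request:
step_arm:
  increments:
    - {"fingers": -0.2, "dx": 0, "dy": 0, "dz": 0, "twist": -1}
    - {"fingers": -0.2, "dx": 0, "dy": 0, "dz": 0, "twist": -1}
    - {"fingers": -0.2, "dx": 0, "dy": 0, "dz": 0, "twist": -1}
    - {"fingers": -0.2, "dx": 0, "dy": 0, "dz": 0, "twist": -0.8}
    - {"fingers": -0.2, "dx": 0, "dy": 0.7, "dz": 0, "twist": -0.6}
    - {"fingers": -0.2, "dx": 0, "dy": 0.7, "dz": 0, "twist": -0.6}
    - {"fingers": -0.2, "dx": 0, "dy": 0, "dz": 0, "twist": 0}
    - {"fingers": -0.2, "dx": 0, "dy": 0, "dz": 0, "twist": 0}

```text
clock: 18.45
tool_pos: [0.3668, 0.1652, 0.3595]
tool_rot: [-3.076, 0.005, 0.373]
contact_force: [0.6, 0.5, -0.5]
grip_width: 0.402
grip_force: 0.0
```

```bash
python3 -c "
from h import *
s,R=st(); print(R.round(2))"
```

```text
18.45 [0.3668 0.1652 0.3595] rot [-3.076  0.005  0.373] j [ 0.38 -0.17  0.19  1.93  0.07 -3.14] z [-0.028  0.059 -0.998] F [ 0.6  0.5 -0.5] grip 34.2 0.0
[[ 0.93  0.36 -0.03]
 [ 0.36 -0.93  0.06]
 [-0.   -0.07 -1.  ]]
```

Request:
step_arm:
  increments:
    - {"fingers": -0.2, "dx": 0, "dy": 0.7, "dz": 0, "twist": -0.6}
    - {"fingers": -0.2, "dx": 0, "dy": 0.7, "dz": 0, "twist": -0.6}
    - {"fingers": -0.2, "dx": 0, "dy": 0, "dz": 0, "twist": 0}
    - {"fingers": -0.2, "dx": 0, "dy": 0, "dz": 0, "twist": 0}
    - {"fingers": -0.2, "dx": 0, "dy": 0, "dz": 0, "twist": 0}
    - {"fingers": -0.2, "dx": 0, "dy": 0, "dz": 0, "twist": 0}
    - {"fingers": -0.2, "dx": 0, "dy": 0, "dz": 0, "twist": 0}
    - {"fingers": -0.2, "dx": 0, "dy": 0, "dz": 0, "twist": 0}

```text
clock: 19.45
tool_pos: [0.3521, 0.1907, 0.3576]
tool_rot: [-3.124, -0.004, 0.483]
contact_force: [-0.2, -0.2, -1.3]
grip_width: 0.398
grip_force: 0.0
```

```bash
python3 -c "
from h import *
s,R=st()"
```

```text
19.45 [0.3521 0.1907 0.3576] rot [-3.124 -0.004  0.483] j [ 0.48 -0.18  0.17  1.92  0.02 -3.14] z [-0.004  0.017 -1.   ] F [-0.2 -0.2 -1.3] grip 33.8 0.0
```

Run:
```python
from h import *
plan([(.42,.235,.26,.13,-.2,5),(.4576,.2613,.15,.13,-.2,5),(.4576,.2613,.0887,.13,-.2,4),(.4576,.2613,.0887,.13,-1,2)])
```

```text
[{"fingers": -0.2, "dx": 0.65, "dy": -0.06, "dz": 0.78, "twist": 0.47}, {"fingers": -0.2, "dx": 0.63, "dy": -0.11, "dz": 0.78, "twist": 0.47}, {"fingers": -0.2, "dx": 0.64, "dy": -0.15, "dz": 0.78, "twist": 0.47}, {"fingers": -0.2, "dx": 0.61, "dy": -0.19, "dz": 0.78, "twist": 0.47}, {"fingers": -0.2, "dx": 0.61, "dy": -0.24, "dz": 0.78, "twist": 0.47}, {"fingers": -0.2, "dx": 0.32, "dy": -0.17, "dz": 0.88, "twist": 0.0}, {"fingers": -0.2, "dx": 0.33, "dy": -0.17, "dz": 0.88, "twist": 0.0}, {"fingers": -0.2, "dx": 0.32, "dy": -0.17, "dz": 0.88, "twist": 0.0}]
[{"fingers": -0.2, "dx": 0.33, "dy": -0.17, "dz": 0.88, "twist": 0.0}, {"fingers": -0.2, "dx": 0.32, "dy": -0.17, "dz": 0.88, "twist": 0.0}, {"fingers": -0.2, "dx": 0.0, "dy": -0.0, "dz": 0.61, "twist": 0.0}, {"fingers": -0.2, "dx": 0.0, "dy": -0.0, "dz": 0.62, "twist": 0.0}, {"fingers": -0.2, "dx": 0.0, "dy": -0.0, "dz": 0.61, "twist": 0.0}, {"fingers": -0.2, "dx": 0.0, "dy": -0.0, "dz": 0.62, "twist": 0.0}, {"fingers": -1.0, "dx": 0.0, "dy": -0.0, "dz": -0.0, "twist": 0.0}, {"fingers": -1.0, "dx": 0.0, "dy": -0.0, "dz": -0.0, "twist": 0.0}]
end [0.4575 0.2613 0.0886 0.1306]
```

Request:
step_arm:
  increments:
    - {"fingers": -0.2, "dx": 0.65, "dy": -0.06, "dz": 0.78, "twist": 0.47}
    - {"fingers": -0.2, "dx": 0.63, "dy": -0.11, "dz": 0.78, "twist": 0.47}
    - {"fingers": -0.2, "dx": 0.64, "dy": -0.15, "dz": 0.78, "twist": 0.47}
    - {"fingers": -0.2, "dx": 0.61, "dy": -0.19, "dz": 0.78, "twist": 0.47}
    - {"fingers": -0.2, "dx": 0.61, "dy": -0.24, "dz": 0.78, "twist": 0.47}
    - {"fingers": -0.2, "dx": 0.32, "dy": -0.17, "dz": 0.88, "twist": 0}
    - {"fingers": -0.2, "dx": 0.33, "dy": -0.17, "dz": 0.88, "twist": 0}
    - {"fingers": -0.2, "dx": 0.32, "dy": -0.17, "dz": 0.5, "twist": 0}

```text
clock: 20.45
tool_pos: [0.4418, 0.2535, 0.2032]
tool_rot: [-3.124, 0.003, 0.131]
contact_force: [-0.3, -0.5, 0.4]
grip_width: 0.399
grip_force: 0.0
```

Run:
```python
from h import *
s,R=st(); im=cv2.cvtColor(snap("wrist","w4"),4)
d=np.array([np.cos(.13)*np.cos(.8727),np.sin(.13)*np.cos(.8727),np.sin(.8727)])
for F in((.3827,.3017,.025),(.3888,.2523,.025)):
    for q in(0,.108,.133): cv2.drawMarker(im,tuple(int(v) for v in proj("wrist",np.array(F)+q*d)),(0,255,0),0,10)
cv2.imwrite('pics/w4m.png',im)
plan([(.4576,.2613,.15,.13,-.2,2),(.4576,.2613,.0887,.13,-.2,3),(.4576,.2613,.0887,.13,-1,3)])
```

```text
20.45 [0.4418 0.2535 0.2032] rot [-3.124e+00  3.000e-03  1.310e-01] j [ 0.51 -0.02  0.01  1.6   0.02 -2.76] z [-0.005  0.017 -1.   ] F [-0.3 -0.5  0.4] grip 33.9 0.0
CLIP [ 0.32 -0.11  1.04] 0.0
CLIP [ 0.33 -0.1   1.07] 0.01
[{"fingers": -0.2, "dx": 0.32, "dy": -0.11, "dz": 1.0, "twist": 0.0}, {"fingers": -0.2, "dx": 0.33, "dy": -0.1, "dz": 1.0, "twist": 0.01}, {"fingers": -0.2, "dx": -0.0, "dy": -0.0, "dz": 0.84, "twist": -0.0}, {"fingers": -0.2, "dx": -0.0, "dy": -0.0, "dz": 0.84, "twist": -0.0}, {"fingers": -0.2, "dx": -0.0, "dy": -0.0, "dz": 0.84, "twist": -0.0}, {"fingers": -1.0, "dx": -0.0, "dy": -0.0, "dz": 0.0, "twist": -0.0}, {"fingers": -1.0, "dx": -0.0, "dy": -0.0, "dz": 0.0, "twist": -0.0}, {"fingers": -1.0, "dx": -0.0, "dy": -0.0, "dz": 0.0, "twist": -0.0}]
end [0.4577 0.2612 0.0888 0.1296]
```

View pics/w4m.png

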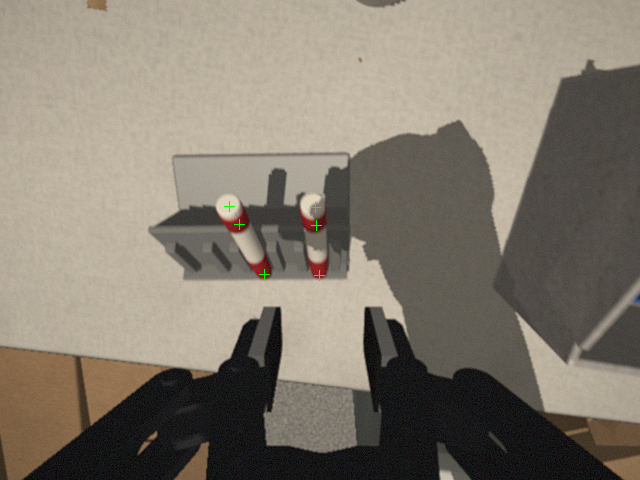

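Request:
step_arm:
  increments:
    - {"fingers": -0.2, "dx": 0.32, "dy": -0.06, "dz": 1, "twist": 0}
    - {"fingers": -0.2, "dx": 0.34, "dy": -0.06, "dz": 1, "twist": 0}
    - {"fingers": -0.2, "dx": 0, "dy": 0, "dz": 0.84, "twist": 0}
    - {"fingers": -0.2, "dx": 0, "dy": 0, "dz": 0.84, "twist": 0}
    - {"fingers": -0.2, "dx": 0, "dy": 0, "dz": 0.84, "twist": 0}
    - {"fingers": -0.2, "dx": 0, "dy": 0, "dz": 0, "twist": 0}
    - {"fingers": -1, "dx": 0, "dy": 0, "dz": 0, "twist": 0}
    - {"fingers": -1, "dx": 0, "dy": 0, "dz": 0, "twist": 0}
  squeeze: 20

```text
clock: 21.5
tool_pos: [0.4579, 0.2608, 0.0927]
tool_rot: [-3.123, 0.0, 0.131]
contact_force: [-0.6, -0.7, 3.6]
grip_width: 0.176
grip_force: 25.9
```

Request:
step_arm:
  increments:
    - {"fingers": -1, "dx": 0, "dy": 0, "dz": 0, "twist": 0}
    - {"fingers": -1, "dx": 0, "dy": 0, "dz": 0, "twist": 0}
    - {"fingers": -1, "dx": 0, "dy": 0, "dz": 0, "twist": 0}
    - {"fingers": -1, "dx": 0, "dy": 0, "dz": 0, "twist": 0}
    - {"fingers": -1, "dx": 0, "dy": 0, "dz": 0, "twist": 0}
    - {"fingers": -1, "dx": 0, "dy": 0, "dz": 0, "twist": 0}
    - {"fingers": -1, "dx": 0, "dy": 0, "dz": 0, "twist": 0}
    - {"fingers": -1, "dx": 0, "dy": 0, "dz": 0, "twist": 0}

```text
clock: 22.5
tool_pos: [0.4578, 0.2608, 0.0927]
tool_rot: [-3.123, -0.0, 0.131]
contact_force: [-1.0, -0.4, 6.3]
grip_width: 0.177
grip_force: 26.3
```

Run:
```python
from h import *
s,R=st(); x,y,z=s["tool_pos"]; psi=s["tool_rot"][2]
# arc about the foot: grasp point distance r at .8727 -> pi/2
r=.108; a=.13; w=[]
for k in range(1,15):
    e=.8727+(1.60-.8727)*k/14
    D=r*(np.cos(e)-np.cos(.8727)); Z=r*(np.sin(e)-np.sin(.8727))
    w.append((x+D*np.cos(a),y+D*np.sin(a),z+Z-.001*k/14,psi,-1,1))
plan(w)
```

```text
22.5 [0.4578 0.2608 0.0927] rot [-3.123 -0.     0.131] j [ 0.51  0.02 -0.16  1.38  0.02 -2.76] z [-0.002  0.018 -1.   ] F [-1.  -0.4  6.3] grip 15.0 26.3
[{"fingers": -1.0, "dx": -0.18, "dy": -0.0, "dz": -0.14, "twist": -0.0}, {"fingers": -1.0, "dx": -0.18, "dy": -0.0, "dz": -0.12, "twist": -0.0}, {"fingers": -1.0, "dx": -0.19, "dy": -0.0, "dz": -0.12, "twist": -0.0}, {"fingers": -1.0, "dx": -0.19, "dy": -0.0, "dz": -0.11, "twist": -0.0}, {"fingers": -1.0, "dx": -0.2, "dy": -0.0, "dz": -0.1, "twist": -0.0}, {"fingers": -1.0, "dx": -0.21, "dy": -0.0, "dz": -0.08, "twist": -0.0}, {"fingers": -1.0, "dx": -0.21, "dy": -0.0, "dz": -0.08, "twist": -0.0}, {"fingers": -1.0, "dx": -0.21, "dy": -0.0, "dz": -0.07, "twist": -0.0}]
[{"fingers": -1.0, "dx": -0.22, "dy": -0.0, "dz": -0.05, "twist": -0.0}, {"fingers": -1.0, "dx": -0.22, "dy": -0.0, "dz": -0.04, "twist": -0.0}, {"fingers": -1.0, "dx": -0.22, "dy": -0.0, "dz": -0.03, "twist": -0.0}, {"fingers": -1.0, "dx": -0.22, "dy": -0.0, "dz": -0.02, "twist": -0.0}, {"fingers": -1.0, "dx": -0.23, "dy": -0.0, "dz": -0.01, "twist": -0.0}, {"fingers": -1.0, "dx": -0.22, "dy": -0.0, "dz": 0.0, "twist": -0.0}, {"fingers": -1.0, "dx": 0.0, "dy": 0.0, "dz": 0.0, "twist": 0.0}, {"fingers": -1.0, "dx": 0.0, "dy": 0.0, "dz": 0.0, "twist": 0.0}]
end [0.386  0.2513 0.1169 0.131 ]
```

Run:
```python
from h import *
s,R=st(); x,y,z=s["tool_pos"]; psi=s["tool_rot"][2]
r=.1083; a=.13; w=[]
for k in range(1,17):
    e=.799+.70*k/16
    D=r*(np.cos(e)-np.cos(.799)); Z=r*(np.sin(e)-np.sin(.799))
    w.append((x+D*np.cos(a),y+D*np.sin(a),z+Z-.001*k/16,psi,-1,1))
plan(w)
```

```text
22.5 [0.4578 0.2608 0.0927] rot [-3.123 -0.     0.131] j [ 0.51  0.02 -0.16  1.38  0.02 -2.76] z [-0.002  0.018 -1.   ] F [-1.  -0.4  6.3] grip 15.0 26.3
[{"fingers": -1.0, "dx": -0.14, "dy": -0.0, "dz": -0.13, "twist": -0.0}, {"fingers": -1.0, "dx": -0.14, "dy": -0.0, "dz": -0.12, "twist": -0.0}, {"fingers": -1.0, "dx": -0.15, "dy": -0.0, "dz": -0.11, "twist": -0.0}, {"fingers": -1.0, "dx": -0.16, "dy": -0.0, "dz": -0.11, "twist": -0.0}, {"fingers": -1.0, "dx": -0.16, "dy": -0.0, "dz": -0.1, "twist": -0.0}, {"fingers": -1.0, "dx": -0.16, "dy": -0.0, "dz": -0.09, "twist": -0.0}, {"fingers": -1.0, "dx": -0.17, "dy": -0.0, "dz": -0.09, "twist": -0.0}, {"fingers": -1.0, "dx": -0.17, "dy": -0.0, "dz": -0.08, "twist": -0.0}]
[{"fingers": -1.0, "dx": -0.17, "dy": -0.0, "dz": -0.07, "twist": -0.0}, {"fingers": -1.0, "dx": -0.18, "dy": -0.0, "dz": -0.06, "twist": -0.0}, {"fingers": -1.0, "dx": -0.18, "dy": -0.0, "dz": -0.06, "twist": -0.0}, {"fingers": -1.0, "dx": -0.18, "dy": -0.0, "dz": -0.05, "twist": -0.0}, {"fingers": -1.0, "dx": -0.19, "dy": -0.0, "dz": -0.04, "twist": -0.0}, {"fingers": -1.0, "dx": -0.18, "dy": -0.0, "dz": -0.03, "twist": -0.0}, {"fingers": -1.0, "dx": -0.19, "dy": -0.0, "dz": -0.02, "twist": -0.0}, {"fingers": -1.0, "dx": -0.19, "dy": -0.0, "dz": -0.02, "twist": -0.0}]
end [0.3907 0.252  0.1222 0.131 ]
```

Request:
step_arm:
  increments:
    - {"fingers": -1, "dx": -0.14, "dy": 0, "dz": -0.13, "twist": 0}
    - {"fingers": -1, "dx": -0.14, "dy": 0, "dz": -0.12, "twist": 0}
    - {"fingers": -1, "dx": -0.15, "dy": 0, "dz": -0.11, "twist": 0}
    - {"fingers": -1, "dx": -0.16, "dy": 0, "dz": -0.11, "twist": 0}
    - {"fingers": -1, "dx": -0.16, "dy": 0, "dz": -0.1, "twist": 0}
    - {"fingers": -1, "dx": -0.16, "dy": 0, "dz": -0.09, "twist": 0}
    - {"fingers": -1, "dx": -0.17, "dy": 0, "dz": -0.09, "twist": 0}
    - {"fingers": -1, "dx": -0.17, "dy": 0, "dz": -0.08, "twist": 0}

```text
clock: 23.5
tool_pos: [0.4261, 0.2561, 0.1122]
tool_rot: [-3.124, 0.002, 0.131]
contact_force: [0.2, -0.6, 0.0]
grip_width: 0.176
grip_force: 25.5
```

Request:
step_arm:
  increments:
    - {"fingers": -1, "dx": -0.17, "dy": 0, "dz": -0.07, "twist": 0}
    - {"fingers": -1, "dx": -0.18, "dy": 0, "dz": -0.06, "twist": 0}
    - {"fingers": -1, "dx": -0.18, "dy": 0, "dz": -0.06, "twist": 0}
    - {"fingers": -1, "dx": -0.18, "dy": 0, "dz": -0.05, "twist": 0}
    - {"fingers": -1, "dx": -0.18, "dy": 0, "dz": -0.04, "twist": 0}
    - {"fingers": -1, "dx": -0.18, "dy": 0, "dz": -0.03, "twist": 0}
    - {"fingers": -1, "dx": -0.19, "dy": 0, "dz": -0.02, "twist": 0}
    - {"fingers": -1, "dx": -0.19, "dy": 0, "dz": -0.02, "twist": 0}

```text
clock: 24.5
tool_pos: [0.3902, 0.2512, 0.121]
tool_rot: [-3.124, 0.002, 0.131]
contact_force: [-0.0, -0.3, 0.7]
grip_width: 0.178
grip_force: 25.5
```

Run:
```python
from h import *
s,R=st(); im=snap("wrist","w5"); b=snap("side","s5")
A=np.hstack([cv2.resize(im,(533,400)),cv2.resize(b[160:280,265:345],(267,400),interpolation=2)]);cv2.imwrite('pics/z5.png',cv2.cvtColor(A,4))
```

```text
24.5 [0.3902 0.2512 0.121 ] rot [-3.124e+00  2.000e-03  1.310e-01] j [ 0.56 -0.14 -0.26  1.45  0.02 -2.71] z [-0.004  0.017 -1.   ] F [-0.  -0.3  0.7] grip 15.1 25.5
```

View pics/z5.png

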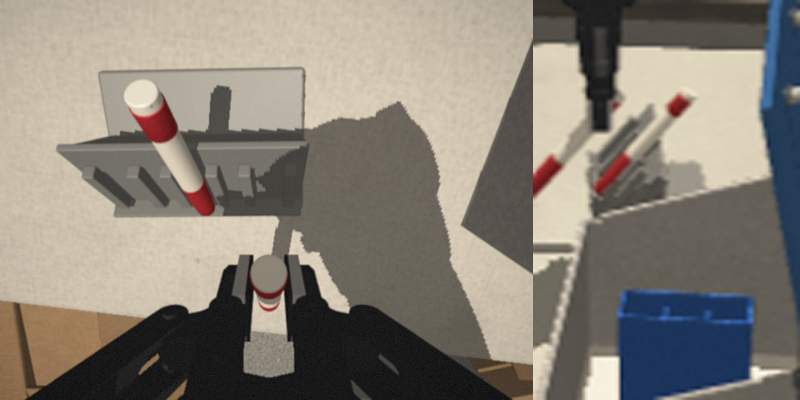

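Run:
```python
from h import *
plan([(.385,.25,.30,.0,-1,8),(.36,.14,.32,-1.7,-1,14),(.40,.024,.28,.131-3.298,-1,10)])
```

```text
[{"fingers": -1.0, "dx": -0.03, "dy": 0.0, "dz": -0.89, "twist": 0.11}, {"fingers": -1.0, "dx": -0.02, "dy": 0.01, "dz": -0.9, "twist": 0.11}, {"fingers": -1.0, "dx": -0.03, "dy": -0.0, "dz": -0.89, "twist": 0.11}, {"fingers": -1.0, "dx": -0.02, "dy": 0.0, "dz": -0.9, "twist": 0.11}, {"fingers": -1.0, "dx": -0.03, "dy": 0.01, "dz": -0.89, "twist": 0.11}, {"fingers": -1.0, "dx": -0.03, "dy": 0.0, "dz": -0.9, "twist": 0.11}, {"fingers": -1.0, "dx": -0.02, "dy": 0.01, "dz": -0.89, "twist": 0.11}, {"fingers": -1.0, "dx": -0.03, "dy": 0.0, "dz": -0.9, "twist": 0.1}]
[{"fingers": -1.0, "dx": -0.07, "dy": 0.31, "dz": -0.06, "twist": 0.81}, {"fingers": -1.0, "dx": -0.03, "dy": 0.33, "dz": -0.05, "twist": 0.81}, {"fingers": -1.0, "dx": 0.0, "dy": 0.32, "dz": -0.06, "twist": 0.81}, {"fingers": -1.0, "dx": 0.05, "dy": 0.32, "dz": -0.06, "twist": 0.81}, {"fingers": -1.0, "dx": 0.08, "dy": 0.31, "dz": -0.05, "twist": 0.81}, {"fingers": -1.0, "dx": 0.12, "dy": 0.3, "dz": -0.06, "twist": 0.81}, {"fingers": -1.0, "dx": 0.16, "dy": 0.28, "dz": -0.06, "twist": 0.81}, {"fingers": -1.0, "dx": 0.19, "dy"
[... 510 characters left out ...]
: 0.16, "twist": 0.98}, {"fingers": -1.0, "dx": 0.4, "dy": -0.28, "dz": 0.16, "twist": 0.98}]
[{"fingers": -1.0, "dx": 0.36, "dy": -0.34, "dz": 0.16, "twist": 0.97}, {"fingers": -1.0, "dx": 0.3, "dy": -0.38, "dz": 0.16, "twist": 0.98}, {"fingers": -1.0, "dx": 0.25, "dy": -0.43, "dz": 0.16, "twist": 0.98}, {"fingers": -1.0, "dx": 0.18, "dy": -0.45, "dz": 0.16, "twist": 0.98}, {"fingers": -1.0, "dx": 0.11, "dy": -0.48, "dz": 0.16, "twist": 0.97}, {"fingers": -1.0, "dx": 0.04, "dy": -0.49, "dz": 0.16, "twist": 0.98}, {"fingers": -1.0, "dx": -0.03, "dy": -0.49, "dz": 0.16, "twist": 0.98}, {"fingers": -1.0, "dx": -0.1, "dy": -0.48, "dz": 0.16, "twist": 0.98}]
end [ 0.3999  0.024   0.2801 -3.1673]
```

Request:
step_arm:
  increments:
    - {"fingers": -1, "dx": -0.03, "dy": 0, "dz": -0.9, "twist": 0.1}
    - {"fingers": -1, "dx": -0.03, "dy": 0, "dz": -0.9, "twist": 0.1}
    - {"fingers": -1, "dx": -0.03, "dy": 0, "dz": -0.9, "twist": 0.1}
    - {"fingers": -1, "dx": -0.03, "dy": 0, "dz": -0.9, "twist": 0.1}
    - {"fingers": -1, "dx": -0.03, "dy": 0, "dz": -0.9, "twist": 0.1}
    - {"fingers": -1, "dx": -0.03, "dy": 0, "dz": -0.9, "twist": 0.1}
    - {"fingers": -1, "dx": -0.03, "dy": 0, "dz": -0.9, "twist": 0.1}
    - {"fingers": -1, "dx": -0.03, "dy": 0, "dz": -0.9, "twist": 0.1}

```text
clock: 25.6
tool_pos: [0.3853, 0.2476, 0.3017]
tool_rot: [-3.124, 0.004, 0.011]
contact_force: [1.6, 0.5, -0.3]
grip_width: 0.176
grip_force: 25.5
```

Request:
step_arm:
  increments:
    - {"fingers": -1, "dx": -0.07, "dy": 0.31, "dz": -0.06, "twist": 0.8}
    - {"fingers": -1, "dx": -0.03, "dy": 0.33, "dz": -0.06, "twist": 0.8}
    - {"fingers": -1, "dx": 0, "dy": 0.32, "dz": -0.06, "twist": 0.8}
    - {"fingers": -1, "dx": 0.05, "dy": 0.32, "dz": -0.06, "twist": 0.8}
    - {"fingers": -1, "dx": 0.08, "dy": 0.31, "dz": -0.06, "twist": 0.8}
    - {"fingers": -1, "dx": 0.12, "dy": 0.3, "dz": -0.06, "twist": 0.8}
    - {"fingers": -1, "dx": 0.16, "dy": 0.28, "dz": -0.06, "twist": 0.8}
    - {"fingers": -1, "dx": 0.19, "dy": 0.26, "dz": -0.06, "twist": 0.8}

```text
clock: 26.6
tool_pos: [0.3722, 0.184, 0.312]
tool_rot: [-3.135, 0.016, -0.953]
contact_force: [0.4, -0.4, -0.2]
grip_width: 0.179
grip_force: 25.5
```

Request:
step_arm:
  increments:
    - {"fingers": -1, "dx": 0.21, "dy": 0.24, "dz": -0.06, "twist": 0.8}
    - {"fingers": -1, "dx": 0.25, "dy": 0.21, "dz": -0.06, "twist": 0.8}
    - {"fingers": -1, "dx": 0.27, "dy": 0.17, "dz": -0.06, "twist": 0.8}
    - {"fingers": -1, "dx": 0.29, "dy": 0.14, "dz": -0.06, "twist": 0.8}
    - {"fingers": -1, "dx": 0.3, "dy": 0.11, "dz": -0.06, "twist": 0.8}
    - {"fingers": -1, "dx": 0.32, "dy": 0.07, "dz": -0.06, "twist": 0.8}
    - {"fingers": -1, "dx": 0.44, "dy": -0.22, "dz": 0.16, "twist": 1}
    - {"fingers": -1, "dx": 0.4, "dy": -0.28, "dz": 0.16, "twist": 1}

```text
clock: 27.6
tool_pos: [0.3715, 0.1137, 0.3117]
tool_rot: [3.132, 0.015, -1.974]
contact_force: [-1.3, -0.2, -1.1]
grip_width: 0.173
grip_force: 25.5
```

Run:
```python
from h import *
st()
plan([(.40,.024,.28,-3.167,-1,8)])
```

```text
27.6 [0.3715 0.1137 0.3117] rot [ 3.132  0.015 -1.974] j [ 0.28 -0.25  0.02  1.84  0.02 -0.88] z [-0.004  0.017 -1.   ] F [-1.3 -0.2 -1.1] grip 14.7 25.5
[{"fingers": -1.0, "dx": 0.36, "dy": -0.31, "dz": 0.16, "twist": 0.99}, {"fingers": -1.0, "dx": 0.3, "dy": -0.35, "dz": 0.16, "twist": 1.0}, {"fingers": -1.0, "dx": 0.25, "dy": -0.4, "dz": 0.16, "twist": 0.99}, {"fingers": -1.0, "dx": 0.19, "dy": -0.43, "dz": 0.15, "twist": 1.0}, {"fingers": -1.0, "dx": 0.12, "dy": -0.46, "dz": 0.16, "twist": 0.99}, {"fingers": -1.0, "dx": 0.06, "dy": -0.47, "dz": 0.16, "twist": 1.0}, {"fingers": -1.0, "dx": -0.02, "dy": -0.47, "dz": 0.16, "twist": 0.99}, {"fingers": -1.0, "dx": -0.08, "dy": -0.46, "dz": 0.16, "twist": 0.99}]
end [ 0.3999  0.024   0.28   -3.1663]
```

Request:
step_arm:
  increments:
    - {"fingers": -1, "dx": 0.36, "dy": -0.31, "dz": 0.16, "twist": 1}
    - {"fingers": -1, "dx": 0.3, "dy": -0.35, "dz": 0.16, "twist": 1}
    - {"fingers": -1, "dx": 0.25, "dy": -0.4, "dz": 0.16, "twist": 1}
    - {"fingers": -1, "dx": 0.19, "dy": -0.43, "dz": 0.16, "twist": 1}
    - {"fingers": -1, "dx": 0.12, "dy": -0.46, "dz": 0.16, "twist": 1}
    - {"fingers": -1, "dx": 0.06, "dy": -0.47, "dz": 0.16, "twist": 1}
    - {"fingers": -1, "dx": 0, "dy": -0.47, "dz": 0.16, "twist": 1}
    - {"fingers": -1, "dx": -0.08, "dy": -0.46, "dz": 0.16, "twist": 0.95}

```text
clock: 28.6
tool_pos: [0.3994, 0.0244, 0.2779]
tool_rot: [3.124, -0.004, 3.117]
contact_force: [0.2, 0.3, -0.3]
grip_width: 0.175
grip_force: 25.5
```

Run:
```python
from h import *
s,R=st(); im=cv2.cvtColor(snap("wrist","w6"),4); b=cv2.cvtColor(snap("side","s6"),4)
g=s["tool_pos"]-.019*R[:,2]; a=-.026
f=lambda q,e:g+q*np.array([np.cos(a)*np.cos(e),np.sin(a)*np.cos(e),-np.sin(e)])
for n,i in(("wrist",im),("side",b)):
    for P in(f(.108,.8727),f(-.025,.8727),[.4775,.022,.09],[.4435,.0229,.09]):
        u=proj(n,P);print(n,u.round(1)); cv2.circle(i,tuple(int(round(v)) for v in u),1,(0,255,0),-1)
A=np.hstack([cv2.resize(im,(480,360)),cv2.resize(b[130:280,250:385],(324,360),interpolation=2)]);cv2.imwrite('pics/z6.png',A)
```

```text
28.6 [0.3994 0.0244 0.2779] rot [ 3.124 -0.004  3.117] j [ 0.05 -0.24 -0.04  1.78  0.02  0.07] z [-0.004  0.017 -1.   ] F [ 0.2  0.3 -0.3] grip 14.9 25.5
wrist [320.2 372.1]
wrist [323.9 342.2]
wrist [318.7 298.7]
wrist [318.7 265.2]
side [308.2 209. ]
side [273.2 170.5]
side [311.  250.3]
side [298.1 249.7]
```

View pics/z6.png

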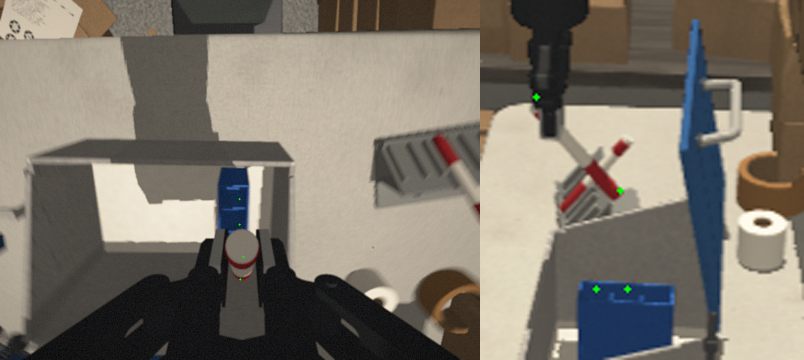

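Run:
```python
import cv2,numpy as np
a=cv2.imread('pics/w6.png')[215:325,270:350]; b=cv2.imread('pics/s6.png')[235:290,280:340]
A=np.hstack([cv2.resize(a,(400,550),interpolation=2),cv2.resize(b,(400,366),interpolation=2)[:366].repeat(1,0) if 0 else cv2.copyMakeBorder(cv2.resize(b,(400,366),interpolation=2),0,184,0,0,0)])
cv2.imwrite('pics/z7.png',A)
```

```text
(no output)
```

View pics/z7.png

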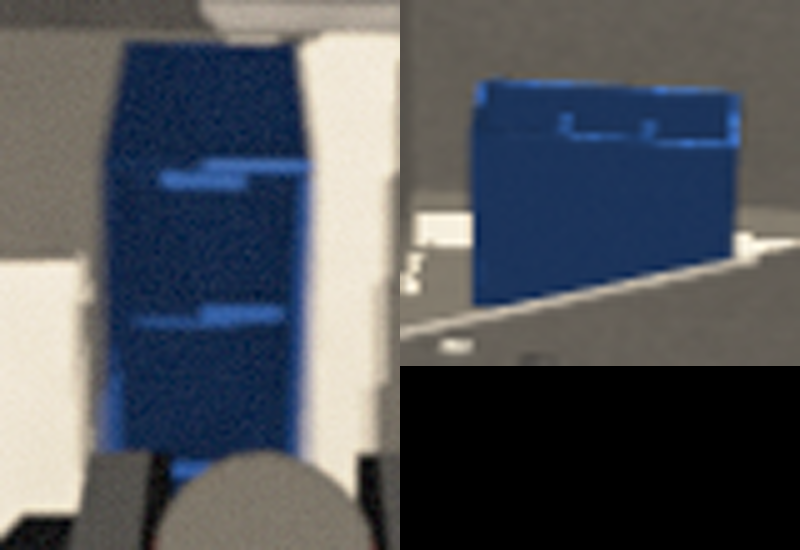

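Run:
```python
from h import *
for uv in((311.5,248),(311.5,263),(311.5,278.6),(311.5,294),(311.5,309)): print("wrist",toplane("wrist",uv,.09).round(4))
# side: mouth corners near-left(475,132) near-right(737,145) far-left(482,82) far-right (738,92)
for u,v in((75,130),(337,143),(82,82),(338,92)): print("side",toplane("side",(280+u/6.667,235+v/6.655),.09).round(4))
```

```text
wrist [0.4266 0.0168 0.09  ]
wrist [0.4411 0.0164 0.09  ]
wrist [0.4566 0.0159 0.09  ]
wrist [0.4724 0.0153 0.09  ]
wrist [0.4881 0.0148 0.09  ]
side [ 0.4273 -0.0009  0.09  ]
side [ 0.5295 -0.0033  0.09  ]
side [0.4275 0.0331 0.09  ]
side [0.5293 0.0325 0.09  ]
```

```bash
cat > ins.py <<'E'
from h import *
def ins(S,gs=.108,pre=True,W=None,f=-1):
    s,R=st(); psi=s["tool_rot"][2]; a=-.026; w=[]
    W=W or [(8,-12,50,3),(9.9,-15,56,2),(9.4,-21,62,2),(9.1,-28,68,2),(8.8,-37,74,2),(8,-48,80,2),(5,-58,85,2),(3,-66,88,1),(2,-80,89,2)]
    if pre: W=[(6,12,50,pre)]+W
    for fx,fz,e,n in W:
        e=np.radians(e); gx=fx/1000-gs*np.cos(e); gz=.09+fz/1000+gs*np.sin(e)-.019
        w.append((S[0]+gx*np.cos(a),S[1]+gx*np.sin(a)-.0015,gz,psi,f,n))
    plan(w)
E
python3 -c "
from ins import *
ins((.475,.016),pre=6)"
```

```text
28.7 [0.3994 0.0242 0.2776] rot [ 3.125 -0.005  3.119] j [ 0.05 -0.24 -0.04  1.78  0.02  0.07] z [-0.005  0.017 -1.   ] F [-0.5  0.   0.8] grip 15.0 25.5
[{"fingers": -1.0, "dx": -0.08, "dy": -0.05, "dz": 0.75, "twist": -0.0}, {"fingers": -1.0, "dx": -0.09, "dy": -0.05, "dz": 0.74, "twist": -0.0}, {"fingers": -1.0, "dx": -0.08, "dy": -0.05, "dz": 0.75, "twist": -0.0}, {"fingers": -1.0, "dx": -0.08, "dy": -0.06, "dz": 0.74, "twist": -0.0}, {"fingers": -1.0, "dx": -0.08, "dy": -0.05, "dz": 0.75, "twist": -0.0}, {"fingers": -1.0, "dx": -0.09, "dy": -0.05, "dz": 0.75, "twist": -0.0}, {"fingers": -1.0, "dx": -0.03, "dy": 0.0, "dz": 0.32, "twist": -0.0}, {"fingers": -1.0, "dx": -0.02, "dy": 0.0, "dz": 0.32, "twist": -0.0}]
[{"fingers": -1.0, "dx": -0.03, "dy": 0.0, "dz": 0.32, "twist": -0.0}, {"fingers": -1.0, "dx": -0.22, "dy": -0.0, "dz": -0.08, "twist": -0.0}, {"fingers": -1.0, "dx": -0.21, "dy": -0.0, "dz": -0.08, "twist": -0.0}, {"fingers": -1.0, "dx": -0.19, "dy": -0.0, "dz": 0.01, "twist": -0.0}, {"fingers": -1.0, "dx": -0.18, "dy": -0.0, "dz": 0.0, "twist": -0.0}, {"fingers": -1.0, "dx": -0.2, "dy": -0.0, "dz": 0.05, "twist": -0.0}, {"fingers": -1.0, "dx": -0.2, "dy": -0.0, "dz": 0.04, "twist": -0.0}, {"fingers": -1.0, "dx": -0.21, "dy": -0.0, "dz": 0.11, "twist": -0.0}]
[{"fingers": -1.0, "dx": -0.2, "dy": -0.0, "dz": 0.1, "twist": -0.0}, {"fingers": -1.0, "dx": -0.21, "dy": -0.0, "dz": 0.17, "twist": -0.0}, {"fingers": -1.0, "dx": -0.2, "dy": -0.01, "dz": 0.17, "twist": -0.0}, {"fingers": -1.0, "dx": -0.13, "dy": 0.0, "dz": 0.18, "twist": -0.0}, {"fingers": -1.0, "dx": -0.13, "dy": 0.0, "dz": 0.17, "twist": -0.0}, {"fingers": -1.0, "dx": -0.14, "dy": 0.0, "dz": 0.31, "twist": -0.0}, {"fingers": -1.0, "dx": -0.02, "dy": 0.0, "dz": 0.28, "twist": -0.0}, {"fingers": -1.0, "dx": -0.02, "dy": 0.0, "dz": 0.28, "twist": -0.0}]
end [0.4752 0.0144 0.0989 3.1189]
```

Request:
step_arm:
  increments:
    - {"fingers": -1, "dx": -0.08, "dy": -0.06, "dz": 0.75, "twist": 0}
    - {"fingers": -1, "dx": -0.08, "dy": -0.06, "dz": 0.75, "twist": 0}
    - {"fingers": -1, "dx": -0.08, "dy": -0.06, "dz": 0.75, "twist": 0}
    - {"fingers": -1, "dx": -0.08, "dy": -0.07, "dz": 0.75, "twist": 0}
    - {"fingers": -1, "dx": -0.08, "dy": -0.07, "dz": 0.75, "twist": 0}
    - {"fingers": -1, "dx": -0.08, "dy": -0.07, "dz": 0.75, "twist": 0}
    - {"fingers": -1, "dx": -0.03, "dy": 0, "dz": 0.32, "twist": 0}
    - {"fingers": -1, "dx": -0.03, "dy": 0, "dz": 0.32, "twist": 0}

```text
clock: 29.7
tool_pos: [0.4122, 0.017, 0.1491]
tool_rot: [3.124, -0.004, 3.122]
contact_force: [0.1, -0.3, -0.4]
grip_width: 0.178
grip_force: 25.5
```

Run:
```python
from h import *
s,R=st(); b=cv2.cvtColor(snap("side","s8"),4)
cv2.imwrite('pics/z8.png',cv2.resize(b[180:300,260:360],(500,600),interpolation=2))
```

```text
29.7 [0.4122 0.017  0.1491] rot [ 3.124 -0.004  3.122] j [ 0.03 -0.26 -0.3   1.53  0.02  0.05] z [-0.004  0.017 -1.   ] F [ 0.1 -0.3 -0.4] grip 15.1 25.5
```

View pics/z8.png

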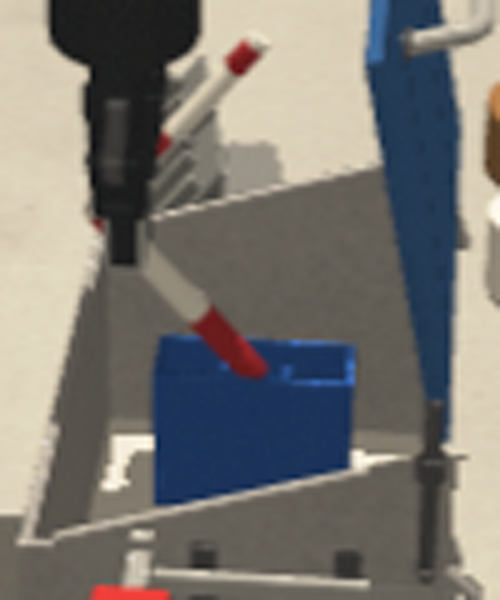

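Request:
step_arm:
  increments:
    - {"fingers": -1, "dx": -0.03, "dy": -0.02, "dz": 0.32, "twist": 0}
    - {"fingers": -1, "dx": -0.22, "dy": -0.02, "dz": -0.08, "twist": 0}
    - {"fingers": -1, "dx": -0.21, "dy": 0, "dz": -0.08, "twist": 0}
    - {"fingers": -1, "dx": -0.19, "dy": 0, "dz": 0, "twist": 0}
    - {"fingers": -1, "dx": -0.18, "dy": 0, "dz": 0, "twist": 0}
    - {"fingers": -1, "dx": -0.2, "dy": 0, "dz": 0.05, "twist": 0}
    - {"fingers": -1, "dx": -0.2, "dy": 0, "dz": 0.05, "twist": 0}
    - {"fingers": -1, "dx": -0.21, "dy": 0, "dz": 0.1, "twist": 0}

```text
clock: 30.75
tool_pos: [0.4476, 0.0155, 0.1436]
tool_rot: [3.124, -0.003, 3.122]
contact_force: [-16.3, -0.6, 26.9]
grip_width: 0.173
grip_force: 25.0
```

Run:
```python
from h import *
s,R=st(); b=cv2.cvtColor(snap("side","s9"),4)
cv2.imwrite('pics/z9.png',cv2.resize(b[180:300,260:360],(500,600),interpolation=2))
```

```text
30.75 [0.4476 0.0155 0.1436] rot [ 3.124e+00 -3.000e-03  3.122e+00] j [ 0.02 -0.17 -0.24  1.5   0.02  0.04] z [-0.003  0.017 -1.   ] F [-16.3  -0.6  26.9] grip 14.7 25.0
```

View pics/z9.png

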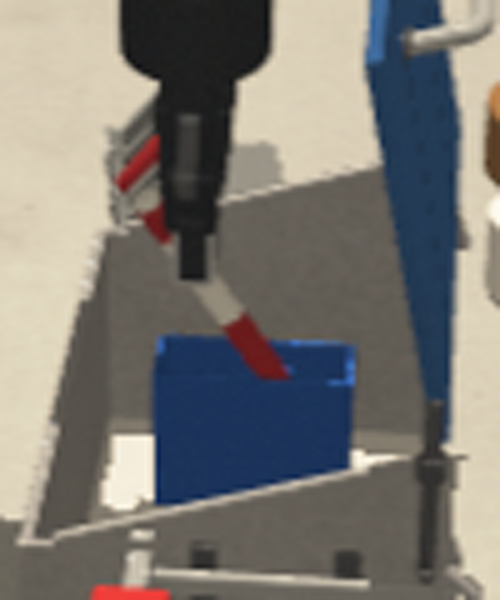

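Run:
```python
from ins import *
ins((.475,.016),gs=.088,pre=0,W=[(-5,-4,57,2),(5,-15,57,3),(9,-15,60,2),(8.5,-17,66,3),(8,-20,72,3),(8,-25,78,3)])
```

```text
30.8 [0.4482 0.0155 0.1431] rot [ 3.124e+00 -3.000e-03  3.122e+00] j [ 0.02 -0.17 -0.24  1.5   0.02  0.04] z [-0.003  0.017 -1.   ] F [-15.   -0.2  23.5] grip 14.9 24.2
[{"fingers": -1.0, "dx": 0.52, "dy": -0.0, "dz": 0.05, "twist": -0.0}, {"fingers": -1.0, "dx": 0.52, "dy": -0.0, "dz": 0.04, "twist": -0.0}, {"fingers": -1.0, "dx": -0.13, "dy": -0.0, "dz": 0.15, "twist": -0.0}, {"fingers": -1.0, "dx": -0.13, "dy": -0.0, "dz": 0.14, "twist": -0.0}, {"fingers": -1.0, "dx": -0.14, "dy": -0.01, "dz": 0.15, "twist": -0.0}, {"fingers": -1.0, "dx": -0.16, "dy": 0.0, "dz": -0.05, "twist": -0.0}, {"fingers": -1.0, "dx": -0.15, "dy": 0.0, "dz": -0.04, "twist": -0.0}, {"fingers": -1.0, "dx": -0.1, "dy": -0.0, "dz": -0.03, "twist": -0.0}]
[{"fingers": -1.0, "dx": -0.11, "dy": -0.0, "dz": -0.03, "twist": -0.0}, {"fingers": -1.0, "dx": -0.1, "dy": -0.0, "dz": -0.03, "twist": -0.0}, {"fingers": -1.0, "dx": -0.11, "dy": -0.0, "dz": -0.0, "twist": -0.0}, {"fingers": -1.0, "dx": -0.11, "dy": -0.0, "dz": -0.01, "twist": -0.0}, {"fingers": -1.0, "dx": -0.1, "dy": -0.0, "dz": -0.0, "twist": -0.0}, {"fingers": -1.0, "dx": -0.12, "dy": -0.0, "dz": 0.03, "twist": -0.0}, {"fingers": -1.0, "dx": -0.12, "dy": -0.0, "dz": 0.04, "twist": -0.0}, {"fingers": -1.0, "dx": -0.12, "dy": -0.0, "dz": 0.03, "twist": -0.0}]
end [0.4647 0.0149 0.1321 3.1217]
```

Request:
step_arm:
  increments:
    - {"fingers": -1, "dx": 0.5, "dy": 0, "dz": -0.2, "twist": 0}
    - {"fingers": -1, "dx": 0.6, "dy": 0, "dz": -0.2, "twist": 0}
    - {"fingers": -1, "dx": 0, "dy": 0, "dz": 0, "twist": 0}
    - {"fingers": -1, "dx": 0, "dy": 0, "dz": 0, "twist": 0}
    - {"fingers": -1, "dx": 0, "dy": 0, "dz": 0, "twist": 0}
    - {"fingers": -1, "dx": 0, "dy": 0, "dz": 0, "twist": 0}
    - {"fingers": -1, "dx": 0, "dy": 0, "dz": 0, "twist": 0}
    - {"fingers": -1, "dx": 0, "dy": 0, "dz": 0, "twist": 0}

```text
clock: 31.8
tool_pos: [0.4206, 0.0158, 0.1502]
tool_rot: [3.124, -0.004, 3.122]
contact_force: [0.4, 0.2, -0.7]
grip_width: 0.176
grip_force: 21.3
```

```bash
cat > red.py <<'E'
from h import *
def red(n,f,roi):
    im=snap(n,f); h=cv2.cvtColor(im,cv2.COLOR_RGB2HSV); m=cv2.inRange(h,(0,120,60),(8,255,255))|cv2.inRange(h,(172,120,60),(180,255,255))
    x0,y0,x1,y1=roi; k=np.zeros_like(m);k[y0:y1,x0:x1]=m[y0:y1,x0:x1]
    N,l,s,c=cv2.connectedComponentsWithStats(k)
    for i in range(1,N):
        if s[i,4]>6:
            v,u=np.nonzero(l==i); (cx,cy),(w,h_),an=cv2.minAreaRect(np.c_[u,v].astype(np.float32)); vx,vy,_,_=cv2.fitLine(np.c_[u,v].astype(np.float32),2,0,.01,.01).ravel()
            print(n,"blob",s[i].tolist(),c[i].round(1),"wh",round(w,1),round(h_,1),"slope",round(vy/(vx+1e-9),2))
E
python3 - <<'E'
from red import *
s,R=st(); red("side","s10",(270,190,340,270))
a=-.026; g=s["tool_pos"]-.019*R[:,2]
for e in(50,55,60,65,70):
    e_=np.radians(e)
    p=[proj("side",g+q*np.array([np.cos(a)*np.cos(e_),np.sin(a)*np.cos(e_),-np.sin(e_)])) for q in(.04,.088,-.045)]
    print(e,[x.round(1).tolist() for x in p],((p[1]-p[0])[1]/(p[1]-p[0])[0]).round(2))
E
```

```text
31.8 [0.4206 0.0158 0.1502] rot [ 3.124 -0.004  3.122] j [ 0.03 -0.23 -0.28  1.53  0.02  0.05] z [-0.004  0.017 -1.   ] F [ 0.4  0.2 -0.7] grip 15.0 21.3
side blob [306, 190, 5, 5, 18] [307.8 191.7] wh 4.0 4.0 slope -1.15
side blob [278, 218, 5, 8, 20] [280.2 221.5] wh 7.1 3.5 slope 3.24
side blob [294, 240, 13, 15, 87] [300.5 247.2] wh 16.8 5.6 slope 1.34
50 [[299.0, 235.8], [310.8, 248.3], [277.3, 212.8]] 1.06
55 [[297.9, 236.4], [308.4, 249.6], [278.5, 212.0]] 1.26
60 [[296.8, 237.0], [305.9, 250.8], [279.8, 211.3]] 1.51
65 [[295.6, 237.4], [303.3, 251.8], [281.2, 210.8]] 1.85
70 [[294.3, 237.8], [300.6, 252.6], [282.6, 210.3]] 2.35
```

Run:
```python
from h import *
K,R,t=cal("side"); o=-R.T@t
for uv in((305.5,253.9),(300.5,247.2),(295.5,240.5)):
    d=R.T@np.linalg.inv(K)@np.array([*uv,1.]); print((o+d*(.016-o[1])/d[1]).round(4))
im=cv2.imread('pics/s10.png')[180:280,260:345]; cv2.imwrite('pics/z10.png',cv2.resize(im,(510,600),interpolation=2))
```

```text
[0.4635 0.016  0.0821]
[0.4503 0.016  0.1027]
[0.4373 0.016  0.1229]
```

View pics/z10.png

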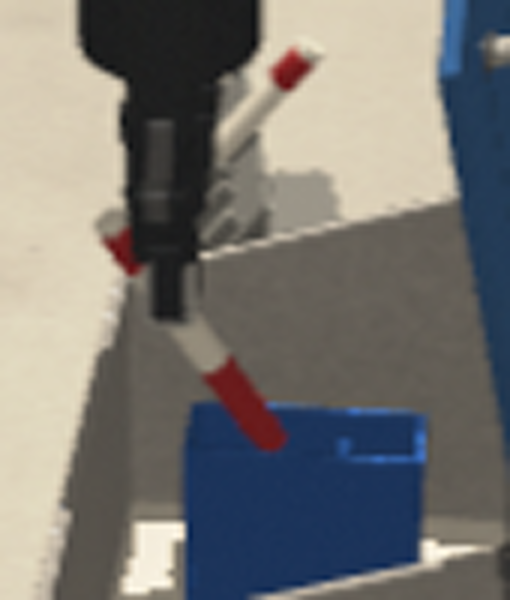

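Run:
```python
from h import *
from scipy.optimize import least_squares
c=cal("side"); 
def fit(top,foot,y=.016):
    def r(p):
        x,z,e,yy=p; d=np.array([np.cos(e),-.026*np.cos(e),-np.sin(e)])
        F=np.array([x,yy,z]); return [*(proj("side",F,c)-foot),*(proj("side",F-.133*d,c)-top),(yy-y)*500]
    return least_squares(r,[.46,.083,1.,y],x_scale=.01)
f=fit((278.7,217.5),(304.7,253.5)); print(f.x.round(4),np.degrees(f.x[2]),f.fun.round(1))
```

```text
[0.463  0.079  1.0202 0.0162] 58.45529258271834 [ 0.6  1.3 -0.6 -1.2  0.1]
```

Request:
step_arm:
  increments:
    - {"fingers": -1, "dx": -0.18, "dy": 0, "dz": -0.1, "twist": 0}
    - {"fingers": -1, "dx": -0.18, "dy": 0, "dz": 0, "twist": 0}
    - {"fingers": -1, "dx": 0, "dy": 0, "dz": 0.1, "twist": 0}
    - {"fingers": -1, "dx": 0, "dy": 0, "dz": 0.15, "twist": 0}
    - {"fingers": -1, "dx": 0, "dy": 0, "dz": 0.15, "twist": 0}
    - {"fingers": -1, "dx": 0, "dy": 0, "dz": 0.15, "twist": 0}
    - {"fingers": -1, "dx": 0, "dy": 0, "dz": 0, "twist": 0}
    - {"fingers": -1, "dx": 0, "dy": 0, "dz": 0, "twist": 0}

```text
clock: 32.85
tool_pos: [0.4297, 0.0158, 0.1391]
tool_rot: [3.124, -0.004, 3.122]
contact_force: [2.2, 0.2, -0.0]
grip_width: 0.177
grip_force: 21.1
```

Request:
step_arm:
  increments:
    - {"fingers": -1, "dx": -0.16, "dy": 0, "dz": 0, "twist": 0}
    - {"fingers": -1, "dx": 0, "dy": 0, "dz": 0.15, "twist": 0}
    - {"fingers": -1, "dx": 0, "dy": 0, "dz": 0.15, "twist": 0}
    - {"fingers": -1, "dx": 0, "dy": 0, "dz": 0, "twist": 0}
    - {"fingers": -1, "dx": 0, "dy": 0, "dz": 0, "twist": 0}
    - {"fingers": -1, "dx": 0, "dy": 0, "dz": 0, "twist": 0}
    - {"fingers": -1, "dx": 0, "dy": 0, "dz": 0, "twist": 0}
    - {"fingers": -1, "dx": 0, "dy": 0, "dz": 0, "twist": 0}

```text
clock: 33.85
tool_pos: [0.4335, 0.0159, 0.1315]
tool_rot: [3.125, -0.004, 3.122]
contact_force: [2.5, -0.5, -0.4]
grip_width: 0.179
grip_force: 21.1
```

Run:
```python
from red import *
s,R=st(); red("side","s11",(270,205,340,270))
```

```text
33.85 [0.4335 0.0159 0.1315] rot [ 3.125 -0.004  3.122] j [ 0.03 -0.2  -0.29  1.48  0.02  0.05] z [-0.004  0.017 -1.   ] F [ 2.5 -0.5 -0.4] grip 15.2 21.1
side blob [283, 213, 4, 5, 13] [284.8 215. ] wh 2.2 4.5 slope -2.14
side blob [282, 224, 6, 8, 24] [285.1 227.8] wh 6.2 5.0 slope 3.1
side blob [300, 246, 11, 9, 53] [304.8 250.7] wh 10.6 5.5 slope 0.94
```

Request:
step_arm:
  increments:
    - {"fingers": -1, "dx": -0.08, "dy": 0, "dz": -0.03, "twist": 0}
    - {"fingers": -1, "dx": -0.08, "dy": 0, "dz": -0.03, "twist": 0}
    - {"fingers": -1, "dx": -0.08, "dy": 0, "dz": -0.03, "twist": 0}
    - {"fingers": -1, "dx": -0.08, "dy": 0, "dz": -0.03, "twist": 0}
    - {"fingers": -1, "dx": -0.08, "dy": 0, "dz": -0.03, "twist": 0}
    - {"fingers": -1, "dx": -0.08, "dy": 0, "dz": -0.03, "twist": 0}
    - {"fingers": -1, "dx": -0.08, "dy": 0, "dz": -0.03, "twist": 0}
    - {"fingers": -1, "dx": -0.08, "dy": 0, "dz": -0.03, "twist": 0}

```text
clock: 34.9
tool_pos: [0.4495, 0.0154, 0.1375]
tool_rot: [3.124, -0.004, 3.122]
contact_force: [-3.5, 1.5, 3.3]
grip_width: 0.175
grip_force: 21.5
```

Run:
```python
from red import *
s,R=st(); red("side","s12",(270,205,340,270))
```

```text
34.9 [0.4495 0.0154 0.1375] rot [ 3.124 -0.004  3.122] j [ 0.02 -0.16 -0.25  1.49  0.02  0.04] z [-0.004  0.017 -1.   ] F [-3.5  1.5  3.3] grip 14.8 21.5
side blob [283, 207, 10, 11, 44] [287.8 212.1] wh 3.5 12.0 slope -1.15
side blob [289, 222, 6, 8, 26] [291.7 225.7] wh 7.1 4.4 slope 3.83
side blob [304, 245, 10, 11, 57] [308.5 250.2] wh 11.5 5.5 slope 1.21
```

Request:
step_arm:
  increments:
    - {"fingers": -1, "dx": -0.08, "dy": 0, "dz": -0.02, "twist": 0}
    - {"fingers": -1, "dx": -0.08, "dy": 0, "dz": -0.02, "twist": 0}
    - {"fingers": -1, "dx": -0.08, "dy": 0, "dz": -0.02, "twist": 0}
    - {"fingers": -1, "dx": -0.08, "dy": 0, "dz": -0.02, "twist": 0}
    - {"fingers": -1, "dx": -0.08, "dy": 0, "dz": -0.02, "twist": 0}
    - {"fingers": -1, "dx": -0.08, "dy": 0, "dz": 0, "twist": 0}
    - {"fingers": -1, "dx": -0.08, "dy": 0, "dz": 0, "twist": 0}
    - {"fingers": -1, "dx": -0.08, "dy": 0, "dz": 0, "twist": 0}

```text
clock: 35.95
tool_pos: [0.4656, 0.0151, 0.1398]
tool_rot: [3.124, -0.004, 3.122]
contact_force: [-3.3, 0.7, 1.9]
grip_width: 0.18
grip_force: 22.1
```

Run:
```python
from red import *
s,R=st(); red("side","s13",(270,205,340,270))
```

```text
35.95 [0.4656 0.0151 0.1398] rot [ 3.124 -0.004  3.122] j [ 0.02 -0.13 -0.21  1.49  0.02  0.04] z [-0.004  0.017 -1.   ] F [-3.3  0.7  1.9] grip 15.3 22.1
side blob [283, 206, 11, 12, 51] [288.4 211.4] wh 3.5 13.4 slope -1.13
side blob [296, 222, 5, 7, 21] [298.  224.5] wh 6.5 3.1 slope 2.93
side blob [306, 246, 9, 9, 50] [309.9 250.2] wh 9.5 5.4 slope 1.66
```

Request:
step_arm:
  increments:
    - {"fingers": -1, "dx": -0.07, "dy": 0, "dz": 0, "twist": 0}
    - {"fingers": -1, "dx": -0.07, "dy": 0, "dz": 0, "twist": 0}
    - {"fingers": -1, "dx": -0.07, "dy": 0, "dz": 0, "twist": 0}
    - {"fingers": -1, "dx": -0.07, "dy": 0, "dz": 0, "twist": 0}
    - {"fingers": -1, "dx": -0.07, "dy": 0, "dz": 0, "twist": 0}
    - {"fingers": -1, "dx": -0.07, "dy": 0, "dz": 0.03, "twist": 0}
    - {"fingers": -1, "dx": -0.07, "dy": 0, "dz": 0.03, "twist": 0}
    - {"fingers": -1, "dx": -0.07, "dy": 0, "dz": 0.03, "twist": 0}

```text
clock: 37.0
tool_pos: [0.4796, 0.0148, 0.1375]
tool_rot: [3.124, -0.004, 3.122]
contact_force: [-3.4, -0.4, 2.1]
grip_width: 0.18
grip_force: 22.7
```

Run:
```python
from red import *
s,R=st(); red("side","s14",(270,205,340,270))
```

```text
37.0 [0.4796 0.0148 0.1375] rot [ 3.124 -0.004  3.122] j [ 0.02 -0.09 -0.18  1.48  0.02  0.04] z [-0.004  0.017 -1.   ] F [-3.4 -0.4  2.1] grip 15.3 22.7
side blob [283, 206, 11, 12, 51] [288.4 211.4] wh 3.5 13.4 slope -1.13
side blob [302, 222, 4, 7, 21] [304.  224.8] wh 6.0 3.0 slope 9.11
side blob [308, 247, 7, 9, 43] [311.3 251. ] wh 8.2 5.3 slope 2.44
```

Request:
step_arm:
  increments:
    - {"fingers": -1, "dx": -0.06, "dy": 0, "dz": 0.1, "twist": 0}
    - {"fingers": -1, "dx": -0.06, "dy": 0, "dz": 0.1, "twist": 0}
    - {"fingers": -1, "dx": -0.06, "dy": 0, "dz": 0.15, "twist": 0}
    - {"fingers": -1, "dx": 0, "dy": 0, "dz": 0.2, "twist": 0}
    - {"fingers": -1, "dx": 0, "dy": 0, "dz": 0.2, "twist": 0}
    - {"fingers": -1, "dx": 0, "dy": 0, "dz": 0.2, "twist": 0}
    - {"fingers": -1, "dx": 0, "dy": 0, "dz": 0.2, "twist": 0}
    - {"fingers": -1, "dx": 0, "dy": 0, "dz": 0.2, "twist": 0}

```text
clock: 38.05
tool_pos: [0.4839, 0.0153, 0.1034]
tool_rot: [3.124, -0.004, 3.122]
contact_force: [-1.7, 0.7, 0.6]
grip_width: 0.176
grip_force: 22.8
```

Run:
```python
from red import *
s,R=st(); red("side","s15",(290,205,340,270))
```

```text
38.05 [0.4839 0.0153 0.1034] rot [ 3.124 -0.004  3.122] j [ 0.02 -0.08 -0.24  1.42  0.02  0.04] z [-0.004  0.017 -1.   ] F [-1.7  0.7  0.6] grip 15.0 22.8
side blob [290, 206, 4, 7, 20] [291.2 208.6] wh 6.0 3.0 slope -3.08
side blob [304, 234, 4, 6, 18] [305.9 236.2] wh 5.0 3.0 slope 5.2
```

Request:
step_arm:
  increments:
    - {"fingers": -1, "dx": 0, "dy": 0, "dz": 0.2, "twist": 0}
    - {"fingers": -0.3, "dx": 0.1, "dy": 0, "dz": 0, "twist": 0}
    - {"fingers": -0.3, "dx": 0, "dy": 0, "dz": 0, "twist": 0}
    - {"fingers": -0.3, "dx": 0, "dy": 0, "dz": 0, "twist": 0}
    - {"fingers": -0.3, "dx": 0, "dy": 0, "dz": -0.4, "twist": 0}
    - {"fingers": -0.3, "dx": 0, "dy": 0, "dz": -1, "twist": 0}
    - {"fingers": -0.3, "dx": 0, "dy": 0, "dz": -1, "twist": 0}
    - {"fingers": -0.3, "dx": 0, "dy": 0, "dz": -1, "twist": 0}

```text
clock: 39.1
tool_pos: [0.4818, 0.014, 0.1855]
tool_rot: [3.124, -0.003, 3.122]
contact_force: [-0.1, -0.7, 0.3]
grip_width: 0.347
grip_force: 0.0
```

Request:
step_arm:
  increments:
    - {"fingers": -0.3, "dx": 0.5, "dy": 0, "dz": -1, "twist": 0}
    - {"fingers": -0.3, "dx": 0.5, "dy": 0, "dz": -1, "twist": 0}
    - {"fingers": -0.3, "dx": 0.5, "dy": 0, "dz": -1, "twist": 0}
    - {"fingers": -0.3, "dx": 0.8, "dy": 0, "dz": -0.5, "twist": 0}
    - {"fingers": -0.3, "dx": 0.8, "dy": 0, "dz": 0, "twist": 0}
    - {"fingers": -0.3, "dx": 0.5, "dy": 0.5, "dz": 0, "twist": -0.8}
    - {"fingers": -0.3, "dx": 0.5, "dy": 0.5, "dz": 0, "twist": -0.8}
    - {"fingers": -0.3, "dx": 0.5, "dy": 0.5, "dz": 0, "twist": -0.8}

```text
clock: 40.1
tool_pos: [0.3632, 0.0477, 0.2732]
tool_rot: [3.124, 0.003, -2.798]
contact_force: [0.4, -0.2, -0.0]
grip_width: 0.351
grip_force: 0.0
```

Run:
```python
from red import *
s,R=st(); red("side","s16",(270,180,360,280)); red("wrist","w16",(0,0,640,480))
for P in([.475,.016,.141],[.475,.016,.09],[.479,.016,.125]): print(proj("side",P).round(1))
```

```text
40.1 [0.3632 0.0477 0.2732] rot [ 3.124e+00  3.000e-03 -2.798e+00] j [ 0.12 -0.32 -0.11  1.78  0.02 -0.23] z [-0.003  0.017 -1.   ] F [ 0.4 -0.2 -0. ] grip 29.8 0.0
side blob [306, 189, 5, 6, 20] [307.8 191.4] wh 3.5 4.9 slope -1.64
side blob [283, 206, 11, 12, 49] [288.2 211.5] wh 3.5 13.6 slope -1.18
side blob [301, 237, 7, 8, 39] [304.2 241.1] wh 6.8 5.6 slope 60.28
wrist blob [515, 292, 22, 42, 608] [524.7 312.8] wh 42.2 15.6 slope 5.09
wrist blob [237, 310, 19, 11, 105] [247.5 314.1] wh 17.9 9.6 slope 0.17
wrist blob [531, 390, 19, 22, 340] [539.5 400.5] wh 21.0 18.0 slope 2.28
[310.1 235.1]
[309.9 251.6]
[311.6 240.4]
```

```bash
cat >> h.py <<'E'
def plan(wps):
    """wps: (x,y,z,psi,fingers,nrows) -> rows, using the full tool orientation"""
    s=telemetry.get_state(); p=np.array(s["tool_pos"]); R=Ro.from_euler('xyz',s["tool_rot"]); psi=s["tool_rot"][2]; rows=[]
    for x,y,z,ps,f,n in wps:
        g=np.array([x,y,z]); q=p.copy(); q0=psi
        for k in range(1,n+1):
            v=R.inv().apply(q+(g-q)*k/n-p)/.025; w=-(q0+(ps-q0)*k/n-psi)/.15
            if max(abs(v).max(),abs(w))>1.005: print("CLIP",v.round(2),round(w,2))
            v=np.clip(v,-1,1).round(2); w=float(np.clip(round(w,2),-1,1))
            rows.append(dict(fingers=f,dx=v[0],dy=v[1],dz=v[2],twist=w))
            p=p+R.apply(v*.025); R=R*Ro.from_euler('z',w*.15); psi-=w*.15
    while len(rows)%8: rows.append(dict(fingers=rows[-1]["fingers"]))
    for i in range(0,len(rows),8): print(json.dumps([{a:float(r.get(a,0))+0. for a in ('fingers','dx','dy','dz','twist')} for r in rows[i:i+8]]))
    print("end",p.round(4),round(psi,3))
E
python3 - <<'E'
from h import *
plan([(.40,.22,.28,-2.95,-.2,8),(.4515,.3107,.16,-3.012,-.2,6),(.4515,.3107,.091,-3.012,-.2,4),(.4515,.3107,.091,-3.012,-1,6)])
E
```

```text
[{"fingers": -0.2, "dx": -0.46, "dy": 0.75, "dz": -0.02, "twist": 0.13}, {"fingers": -0.2, "dx": -0.45, "dy": 0.76, "dz": -0.02, "twist": 0.12}, {"fingers": -0.2, "dx": -0.44, "dy": 0.76, "dz": -0.01, "twist": 0.13}, {"fingers": -0.2, "dx": -0.42, "dy": 0.78, "dz": -0.02, "twist": 0.12}, {"fingers": -0.2, "dx": -0.41, "dy": 0.78, "dz": -0.02, "twist": 0.13}, {"fingers": -0.2, "dx": -0.39, "dy": 0.79, "dz": -0.02, "twist": 0.13}, {"fingers": -0.2, "dx": -0.37, "dy": 0.79, "dz": -0.01, "twist": 0.12}, {"fingers": -0.2, "dx": -0.36, "dy": 0.8, "dz": -0.02, "twist": 0.13}]
[{"fingers": -0.2, "dx": -0.45, "dy": 0.51, "dz": 0.81, "twist": 0.07}, {"fingers": -0.2, "dx": -0.45, "dy": 0.52, "dz": 0.81, "twist": 0.07}, {"fingers": -0.2, "dx": -0.44, "dy": 0.53, "dz": 0.81, "twist": 0.07}, {"fingers": -0.2, "dx": -0.43, "dy": 0.53, "dz": 0.81, "twist": 0.06}, {"fingers": -0.2, "dx": -0.43, "dy": 0.53, "dz": 0.81, "twist": 0.07}, {"fingers": -0.2, "dx": -0.43, "dy": 0.54, "dz": 0.81, "twist": 0.07}, {"fingers": -0.2, "dx": 0.0, "dy": -0.01, "dz": 0.69, "twist": 0.0}, {"fingers": -0.2, "dx": 0.0, "dy": -0.02, "dz": 0.69, "twist": 0.0}]
[{"fingers": -0.2, "dx": 0.0, "dy": -0.01, "dz": 0.69, "twist": 0.0}, {"fingers": -0.2, "dx": 0.0, "dy": -0.01, "dz": 0.69, "twist": 0.0}, {"fingers": -1.0, "dx": 0.0, "dy": 0.0, "dz": 0.0, "twist": 0.0}, {"fingers": -1.0, "dx": 0.0, "dy": 0.0, "dz": 0.0, "twist": 0.0}, {"fingers": -1.0, "dx": 0.0, "dy": 0.0, "dz": 0.0, "twist": 0.0}, {"fingers": -1.0, "dx": 0.0, "dy": 0.0, "dz": 0.0, "twist": 0.0}, {"fingers": -1.0, "dx": 0.0, "dy": 0.0, "dz": 0.0, "twist": 0.0}, {"fingers": -1.0, "dx": 0.0, "dy": 0.0, "dz": 0.0, "twist": 0.0}]
end [0.4515 0.3107 0.0909] -3.012
```

Request:
step_arm:
  increments:
    - {"fingers": -0.2, "dx": -0.46, "dy": 0.75, "dz": -0.02, "twist": 0.13}
    - {"fingers": -0.2, "dx": -0.45, "dy": 0.76, "dz": -0.02, "twist": 0.13}
    - {"fingers": -0.2, "dx": -0.44, "dy": 0.76, "dz": -0.02, "twist": 0.13}
    - {"fingers": -0.2, "dx": -0.42, "dy": 0.78, "dz": -0.02, "twist": 0.13}
    - {"fingers": -0.2, "dx": -0.41, "dy": 0.78, "dz": -0.02, "twist": 0.13}
    - {"fingers": -0.2, "dx": -0.39, "dy": 0.79, "dz": -0.02, "twist": 0.12}
    - {"fingers": -0.2, "dx": -0.37, "dy": 0.79, "dz": -0.02, "twist": 0.12}
    - {"fingers": -0.2, "dx": -0.36, "dy": 0.8, "dz": -0.02, "twist": 0.12}

```text
clock: 41.2
tool_pos: [0.4022, 0.2199, 0.2795]
tool_rot: [3.124, -0.0, -2.957]
contact_force: [0.3, -0.0, -0.1]
grip_width: 0.4
grip_force: 0.0
```

Request:
step_arm:
  increments:
    - {"fingers": -0.2, "dx": -0.45, "dy": 0.51, "dz": 0.81, "twist": 0.07}
    - {"fingers": -0.2, "dx": -0.45, "dy": 0.52, "dz": 0.81, "twist": 0.07}
    - {"fingers": -0.2, "dx": -0.44, "dy": 0.53, "dz": 0.81, "twist": 0.07}
    - {"fingers": -0.2, "dx": -0.43, "dy": 0.53, "dz": 0.81, "twist": 0.07}
    - {"fingers": -0.2, "dx": -0.43, "dy": 0.53, "dz": 0.81, "twist": 0.07}
    - {"fingers": -0.2, "dx": -0.43, "dy": 0.54, "dz": 0.81, "twist": 0.07}
    - {"fingers": -0.2, "dx": 0, "dy": 0, "dz": 0, "twist": 0}
    - {"fingers": -0.2, "dx": 0, "dy": 0, "dz": 0, "twist": 0}

```text
clock: 42.2
tool_pos: [0.4532, 0.3097, 0.1596]
tool_rot: [3.124, -0.002, -3.016]
contact_force: [1.0, 0.5, -0.1]
grip_width: 0.399
grip_force: 0.0
```

Run:
```python
from red import *
s,R=st(); red("wrist","w17",(0,0,640,480))
d=np.array([np.cos(.13)*np.cos(.8727),np.sin(.13)*np.cos(.8727),np.sin(.8727)])
F=np.array((.3827,.3017,.025))
for q in(0,.045,.095,.108,.133): print(q,proj("wrist",F+q*d).round(1),proj("side",F+q*d).round(1))
plan([(.4515,.3107,.091,-3.012,-.2,4)])
```

```text
42.2 [0.4532 0.3097 0.1596] rot [ 3.124e+00 -2.000e-03 -3.016e+00] j [0.59 0.06 0.01 1.51 0.02 0.47] z [-0.004  0.017 -1.   ] F [ 1.   0.5 -0.1] grip 33.9 0.0
wrist blob [310, 130, 25, 58, 1178] [321.2 158.9] wh 57.0 24.0 slope 30.83
wrist blob [313, 265, 28, 40, 905] [325.8 283.6] wh 38.2 27.3 slope 24.06
0 [319.8 136.9] [284.7 216.8]
0.045 [320.8 186.5] [293.8 206.9]
0.095 [322.1 254.2] [304.3 195.7]
0.108 [322.5 274.6] [307.  192.7]
0.133 [323.3 317.7] [312.3 187. ]
[{"fingers": -0.2, "dx": 0.02, "dy": 0.0, "dz": 0.69, "twist": -0.01}, {"fingers": -0.2, "dx": 0.01, "dy": 0.0, "dz": 0.69, "twist": 0.0}, {"fingers": -0.2, "dx": 0.02, "dy": 0.0, "dz": 0.69, "twist": -0.01}, {"fingers": -0.2, "dx": 0.01, "dy": 0.0, "dz": 0.69, "twist": -0.01}, {"fingers": -0.2, "dx": 0.0, "dy": 0.0, "dz": 0.0, "twist": 0.0}, {"fingers": -0.2, "dx": 0.0, "dy": 0.0, "dz": 0.0, "twist": 0.0}, {"fingers": -0.2, "dx": 0.0, "dy": 0.0, "dz": 0.0, "twist": 0.0}, {"fingers": -0.2, "dx": 0.0, "dy": 0.0, "dz": 0.0, "twist": 0.0}]
end [0.4516 0.3107 0.0909] -3.012
```

Request:
step_arm:
  increments:
    - {"fingers": -0.2, "dx": 0.02, "dy": 0, "dz": 0.69, "twist": 0}
    - {"fingers": -0.2, "dx": 0.02, "dy": 0, "dz": 0.69, "twist": 0}
    - {"fingers": -0.2, "dx": 0.02, "dy": 0, "dz": 0.69, "twist": 0}
    - {"fingers": -0.2, "dx": 0.01, "dy": 0, "dz": 0.69, "twist": 0}
    - {"fingers": -1, "dx": 0, "dy": 0, "dz": 0, "twist": 0}
    - {"fingers": -1, "dx": 0, "dy": 0, "dz": 0, "twist": 0}
    - {"fingers": -1, "dx": 0, "dy": 0, "dz": 0, "twist": 0}
    - {"fingers": -1, "dx": 0, "dy": 0, "dz": 0, "twist": 0}
  squeeze: 22

```text
clock: 43.25
tool_pos: [0.4513, 0.311, 0.0905]
tool_rot: [3.124, -0.001, -3.016]
contact_force: [0.7, 0.2, -0.8]
grip_width: 0.178
grip_force: 27.9
```

Run:
```python
from h import *
s,R=st(); p=s["tool_pos"]
# lift, turn to foot -> -y (psi=-1.597), go beside the left cheek
plan([(p[0]+.02,p[1],.2,-3.012,-1,6),(.45,.22,.22,-1.597,-1,10),(.455,.175,.14,-1.597,-1,6)])
```

```text
43.25 [0.4513 0.311  0.0905] rot [ 3.124e+00 -1.000e-03 -3.016e+00] j [ 0.59  0.07 -0.12  1.38  0.02  0.47] z [-0.003  0.018 -1.   ] F [ 0.7  0.2 -0.8] grip 15.1 27.9
[{"fingers": -1.0, "dx": -0.13, "dy": 0.0, "dz": -0.73, "twist": 0.0}, {"fingers": -1.0, "dx": -0.13, "dy": -0.01, "dz": -0.73, "twist": -0.01}, {"fingers": -1.0, "dx": -0.13, "dy": 0.0, "dz": -0.73, "twist": 0.0}, {"fingers": -1.0, "dx": -0.14, "dy": 0.0, "dz": -0.73, "twist": -0.01}, {"fingers": -1.0, "dx": -0.13, "dy": -0.01, "dz": -0.73, "twist": 0.0}, {"fingers": -1.0, "dx": -0.13, "dy": 0.0, "dz": -0.73, "twist": -0.01}, {"fingers": -1.0, "dx": 0.13, "dy": -0.35, "dz": -0.09, "twist": -0.94}, {"fingers": -1.0, "dx": 0.18, "dy": -0.33, "dz": -0.08, "twist": -0.95}]
[{"fingers": -1.0, "dx": 0.22, "dy": -0.29, "dz": -0.09, "twist": -0.94}, {"fingers": -1.0, "dx": 0.27, "dy": -0.27, "dz": -0.08, "twist": -0.94}, {"fingers": -1.0, "dx": 0.3, "dy": -0.22, "dz": -0.09, "twist": -0.95}, {"fingers": -1.0, "dx": 0.32, "dy": -0.18, "dz": -0.09, "twist": -0.94}, {"fingers": -1.0, "dx": 0.35, "dy": -0.13, "dz": -0.08, "twist": -0.94}, {"fingers": -1.0, "dx": 0.37, "dy": -0.08, "dz": -0.09, "twist": -0.94}, {"fingers": -1.0, "dx": 0.37, "dy": -0.03, "dz": -0.09, "twist": -0.95}, {"fingers": -1.0, "dx": 0.37, "dy": 0.02, "dz": -0.08, "twist": -0.94}]
[{"fingers": -1.0, "dx": 0.31, "dy": -0.04, "dz": 0.53, "twist": 0.0}, {"fingers": -1.0, "dx": 0.31, "dy": -0.05, "dz": 0.53, "twist": 0.0}, {"fingers": -1.0, "dx": 0.31, "dy": -0.04, "dz": 0.52, "twist": 0.0}, {"fingers": -1.0, "dx": 0.3, "dy": -0.04, "dz": 0.53, "twist": 0.0}, {"fingers": -1.0, "dx": 0.31, "dy": -0.04, "dz": 0.53, "twist": 0.0}, {"fingers": -1.0, "dx": 0.31, "dy": -0.05, "dz": 0.53, "twist": 0.0}, {"fingers": -1.0, "dx": 0.0, "dy": 0.0, "dz": 0.0, "twist": 0.0}, {"fingers": -1.0, "dx": 0.0, "dy": 0.0, "dz": 0.0, "twist": 0.0}]
end [0.4551 0.175  0.1399] -1.597
```

Request:
step_arm:
  increments:
    - {"fingers": -1, "dx": -0.13, "dy": 0, "dz": -0.73, "twist": 0}
    - {"fingers": -1, "dx": -0.13, "dy": 0, "dz": -0.73, "twist": 0}
    - {"fingers": -1, "dx": -0.13, "dy": 0, "dz": -0.73, "twist": 0}
    - {"fingers": -1, "dx": -0.13, "dy": 0, "dz": -0.73, "twist": 0}
    - {"fingers": -1, "dx": -0.13, "dy": 0, "dz": -0.73, "twist": 0}
    - {"fingers": -1, "dx": -0.13, "dy": 0, "dz": -0.73, "twist": 0}
    - {"fingers": -1, "dx": 0.13, "dy": -0.35, "dz": -0.09, "twist": -0.95}
    - {"fingers": -1, "dx": 0.18, "dy": -0.33, "dz": -0.09, "twist": -0.95}

```text
clock: 44.25
tool_pos: [0.4667, 0.2931, 0.2042]
tool_rot: [3.124, 0.004, -2.726]
contact_force: [0.6, 0.7, -0.7]
grip_width: 0.176
grip_force: 28.0
```

Request:
step_arm:
  increments:
    - {"fingers": -1, "dx": 0.22, "dy": -0.29, "dz": -0.09, "twist": -0.95}
    - {"fingers": -1, "dx": 0.27, "dy": -0.27, "dz": -0.09, "twist": -0.95}
    - {"fingers": -1, "dx": 0.3, "dy": -0.22, "dz": -0.09, "twist": -0.95}
    - {"fingers": -1, "dx": 0.32, "dy": -0.18, "dz": -0.09, "twist": -0.95}
    - {"fingers": -1, "dx": 0.35, "dy": -0.13, "dz": -0.09, "twist": -0.95}
    - {"fingers": -1, "dx": 0.37, "dy": -0.08, "dz": -0.09, "twist": -0.95}
    - {"fingers": -1, "dx": 0.37, "dy": -0.03, "dz": -0.09, "twist": -0.95}
    - {"fingers": -1, "dx": 0.37, "dy": 0, "dz": 0, "twist": -0.9}

```text
clock: 45.25
tool_pos: [0.4501, 0.2201, 0.2188]
tool_rot: [3.138, 0.018, -1.594]
contact_force: [-0.3, 0.3, -0.3]
grip_width: 0.181
grip_force: 28.0
```

Run:
```python
from h import *
s,R=st()
plan([(.455,.18,.13,-1.597,-1,6),(.455,.165,.13,-1.597,-1,2)])
```

```text
45.25 [0.4501 0.2201 0.2188] rot [ 3.138  0.018 -1.594] j [ 0.44 -0.04  0.02  1.63  0.02 -1.1 ] z [-0.003  0.018 -1.   ] F [-0.3  0.3 -0.3] grip 15.4 28.0
[{"fingers": -1.0, "dx": 0.28, "dy": -0.04, "dz": 0.59, "twist": 0.0}, {"fingers": -1.0, "dx": 0.27, "dy": -0.04, "dz": 0.58, "twist": 0.01}, {"fingers": -1.0, "dx": 0.28, "dy": -0.04, "dz": 0.59, "twist": 0.0}, {"fingers": -1.0, "dx": 0.28, "dy": -0.04, "dz": 0.59, "twist": 0.0}, {"fingers": -1.0, "dx": 0.27, "dy": -0.04, "dz": 0.59, "twist": 0.01}, {"fingers": -1.0, "dx": 0.28, "dy": -0.05, "dz": 0.58, "twist": 0.0}, {"fingers": -1.0, "dx": 0.3, "dy": -0.01, "dz": 0.0, "twist": 0.0}, {"fingers": -1.0, "dx": 0.3, "dy": 0.0, "dz": -0.01, "twist": 0.0}]
end [0.455 0.165 0.13 ] -1.597
```

Request:
step_arm:
  increments:
    - {"fingers": -1, "dx": 0.28, "dy": -0.04, "dz": 0.59, "twist": 0}
    - {"fingers": -1, "dx": 0.28, "dy": -0.04, "dz": 0.59, "twist": 0}
    - {"fingers": -1, "dx": 0.28, "dy": -0.04, "dz": 0.59, "twist": 0}
    - {"fingers": -1, "dx": 0.28, "dy": -0.04, "dz": 0.59, "twist": 0}
    - {"fingers": -1, "dx": 0.28, "dy": -0.04, "dz": 0.59, "twist": 0}
    - {"fingers": -1, "dx": 0.28, "dy": -0.04, "dz": 0.59, "twist": 0}
    - {"fingers": -1, "dx": 0.3, "dy": 0, "dz": 0, "twist": 0}
    - {"fingers": -1, "dx": 0.3, "dy": 0, "dz": 0, "twist": 0}

```text
clock: 46.25
tool_pos: [0.4543, 0.1642, 0.1291]
tool_rot: [3.138, 0.017, -1.599]
contact_force: [-0.2, 0.3, 0.6]
grip_width: 0.18
grip_force: 28.0
```

Run:
```python
from h import *
s,R=st(); x,y,z=s["tool_pos"]; w=[(x,.156,z,-1.597,-1,2)]
for k in range(1,15):
    e=.799+.63*k/14; w.append((x,.156-.1083*(np.cos(.799)-np.cos(e)),z+.1083*(np.sin(e)-np.sin(.799)),-1.597,-1,1))
plan(w)
```

```text
46.25 [0.4543 0.1642 0.1291] rot [ 3.138  0.017 -1.599] j [ 0.34 -0.09 -0.2   1.46  0.02 -1.21] z [-0.004  0.017 -1.   ] F [-0.2  0.3  0.6] grip 15.3 28.0
[{"fingers": -1.0, "dx": 0.16, "dy": 0.0, "dz": 0.0, "twist": -0.01}, {"fingers": -1.0, "dx": 0.17, "dy": -0.01, "dz": -0.01, "twist": 0.0}, {"fingers": -1.0, "dx": 0.14, "dy": 0.0, "dz": -0.13, "twist": 0.0}, {"fingers": -1.0, "dx": 0.14, "dy": -0.01, "dz": -0.13, "twist": 0.0}, {"fingers": -1.0, "dx": 0.16, "dy": 0.0, "dz": -0.12, "twist": 0.0}, {"fingers": -1.0, "dx": 0.15, "dy": 0.0, "dz": -0.12, "twist": 0.0}, {"fingers": -1.0, "dx": 0.17, "dy": -0.01, "dz": -0.1, "twist": 0.0}, {"fingers": -1.0, "dx": 0.16, "dy": 0.0, "dz": -0.11, "twist": 0.0}]
[{"fingers": -1.0, "dx": 0.17, "dy": 0.0, "dz": -0.09, "twist": 0.0}, {"fingers": -1.0, "dx": 0.18, "dy": -0.01, "dz": -0.08, "twist": 0.0}, {"fingers": -1.0, "dx": 0.18, "dy": 0.0, "dz": -0.08, "twist": 0.0}, {"fingers": -1.0, "dx": 0.18, "dy": -0.01, "dz": -0.07, "twist": 0.0}, {"fingers": -1.0, "dx": 0.19, "dy": 0.0, "dz": -0.06, "twist": 0.0}, {"fingers": -1.0, "dx": 0.18, "dy": -0.01, "dz": -0.05, "twist": 0.0}, {"fingers": -1.0, "dx": 0.19, "dy": 0.0, "dz": -0.05, "twist": 0.0}, {"fingers": -1.0, "dx": 0.2, "dy": -0.01, "dz": -0.03, "twist": 0.0}]
end [0.4543 0.0957 0.1587] -1.597
```

Request:
step_arm:
  increments:
    - {"fingers": -1, "dx": 0.16, "dy": 0, "dz": 0, "twist": 0}
    - {"fingers": -1, "dx": 0.16, "dy": 0, "dz": 0, "twist": 0}
    - {"fingers": -1, "dx": 0.14, "dy": 0, "dz": -0.13, "twist": 0}
    - {"fingers": -1, "dx": 0.14, "dy": 0, "dz": -0.13, "twist": 0}
    - {"fingers": -1, "dx": 0.15, "dy": 0, "dz": -0.12, "twist": 0}
    - {"fingers": -1, "dx": 0.15, "dy": 0, "dz": -0.12, "twist": 0}
    - {"fingers": -1, "dx": 0.16, "dy": 0, "dz": -0.11, "twist": 0}
    - {"fingers": -1, "dx": 0.16, "dy": 0, "dz": -0.11, "twist": 0}

```text
clock: 47.25
tool_pos: [0.4533, 0.1336, 0.1464]
tool_rot: [3.137, 0.017, -1.599]
contact_force: [-0.5, 2.4, -1.4]
grip_width: 0.178
grip_force: 28.5
```

Request:
step_arm:
  increments:
    - {"fingers": -1, "dx": 0.17, "dy": 0, "dz": -0.09, "twist": 0}
    - {"fingers": -1, "dx": 0.17, "dy": 0, "dz": -0.09, "twist": 0}
    - {"fingers": -1, "dx": 0.18, "dy": 0, "dz": -0.08, "twist": 0}
    - {"fingers": -1, "dx": 0.18, "dy": 0, "dz": -0.07, "twist": 0}
    - {"fingers": -1, "dx": 0.18, "dy": 0, "dz": -0.06, "twist": 0}
    - {"fingers": -1, "dx": 0.18, "dy": 0, "dz": -0.05, "twist": 0}
    - {"fingers": -1, "dx": 0.19, "dy": 0, "dz": -0.05, "twist": 0}
    - {"fingers": -1, "dx": 0.19, "dy": 0, "dz": -0.03, "twist": 0}

```text
clock: 48.25
tool_pos: [0.4524, 0.0974, 0.1587]
tool_rot: [3.137, 0.017, -1.598]
contact_force: [-0.3, 4.0, -0.5]
grip_width: 0.179
grip_force: 29.5
```

Run:
```python
from red import *
s,R=st(); red("side","s18",(270,150,360,280)); g=s["tool_pos"]-.019*R[:,2]
for e in(50,90):
    e=np.radians(e)
    for q in(-.025,-.012,0,.07,.09,.108): print(q,proj("side",g+q*np.array([0,-np.cos(e),-np.sin(e)])).round(1))
```

```text
48.25 [0.4524 0.0974 0.1587] rot [ 3.137  0.017 -1.598] j [ 0.2  -0.14 -0.18  1.52  0.02 -1.34] z [-0.004  0.017 -1.   ] F [-0.3  4.  -0.5] grip 15.2 29.5
side blob [300, 200, 6, 8, 41] [302.4 203.6] wh 7.0 5.0 slope 2.91
side blob [301, 238, 7, 7, 37] [304.2 241.2] wh 6.1 5.6 slope 2.05
-0.025 [303.7 197.7]
-0.012 [303.5 202.5]
0 [303.3 206.9]
0.07 [302.2 233. ]
0.09 [301.9 240.4]
0.108 [301.6 247.2]
-0.025 [303.4 198.6]
-0.012 [303.3 202.9]
0 [303.3 206.9]
0.07 [303.2 229.3]
0.09 [303.2 235.5]
0.108 [303.1 241. ]
```

Request:
step_arm:
  increments:
    - {"fingers": -1, "dx": -0.1, "dy": 0, "dz": -0.8, "twist": 0}
    - {"fingers": -1, "dx": -0.1, "dy": 0, "dz": -1, "twist": 0}
    - {"fingers": -1, "dx": 0, "dy": 0, "dz": -1, "twist": 0}
    - {"fingers": -1, "dx": 0, "dy": 0, "dz": -1, "twist": 0}
    - {"fingers": -1, "dx": 0, "dy": 0, "dz": -1, "twist": 0}
    - {"fingers": -1, "dx": 0, "dy": 0, "dz": -0.8, "twist": 0}
    - {"fingers": -1, "dx": 0, "dy": 0, "dz": 0, "twist": 0}
    - {"fingers": -1, "dx": 0, "dy": 0, "dz": 0, "twist": 0}

```text
clock: 49.3
tool_pos: [0.4531, 0.1, 0.2978]
tool_rot: [3.136, 0.016, -1.599]
contact_force: [0.5, -0.2, -0.4]
grip_width: 0.176
grip_force: 29.6
```

Run:
```python
from red import *
s,R=st(); red("side","s19",(270,120,360,280)); g=s["tool_pos"]-.019*R[:,2]
for e in(50,70,80,90):
    e=np.radians(e)
    print([proj("side",g+q*np.array([0,-np.cos(e),-np.sin(e)])).round(1).tolist() for q in(-.025,-.012,.065,.108)])
plan([(.442,.03,.29,-1.597,-1,4),(.442,.0155,.24,3.12-6.283,-1,12)])
```

```text
49.3 [0.4531 0.1    0.2978] rot [ 3.136  0.016 -1.599] j [ 0.21 -0.08  0.14  1.79  0.02 -1.34] z [-0.005  0.017 -1.   ] F [ 0.5 -0.2 -0.4] grip 15.0 29.6
side blob [301, 151, 6, 8, 41] [303.2 154.5] wh 7.0 5.0 slope -5.57
side blob [301, 181, 5, 17, 78] [302.8 188.6] wh 16.0 4.0 slope -22.09
side blob [301, 238, 7, 7, 37] [304.2 241.2] wh 6.1 5.6 slope 2.05
[[304.3, 148.7], [304.1, 153.7], [302.8, 183.5], [302.1, 200.3]]
[[304.2, 148.3], [304.0, 153.5], [303.3, 184.0], [302.9, 200.7]]
[[304.1, 148.5], [304.0, 153.6], [303.5, 183.1], [303.3, 199.0]]
[[304.0, 149.1], [303.9, 153.9], [303.8, 181.4], [303.7, 196.1]]
[{"fingers": -1.0, "dx": 0.7, "dy": 0.09, "dz": 0.06, "twist": 0.0}, {"fingers": -1.0, "dx": 0.71, "dy": 0.09, "dz": 0.07, "twist": -0.01}, {"fingers": -1.0, "dx": 0.7, "dy": 0.09, "dz": 0.06, "twist": 0.0}, {"fingers": -1.0, "dx": 0.71, "dy": 0.09, "dz": 0.07, "twist": 0.0}, {"fingers": -1.0, "dx": 0.05, "dy": 0.0, "dz": 0.17, "twist": 0.87}, {"fingers": -1.0, "dx": 0.05, "dy": -0.01, "dz": 0.16, "twist": 0.87}, {"fingers": -1.0, "dx": 0.05, "dy": -0.02, "dz": 0.17, "twist": 0.87}, {"fingers": -1.0, "dx": 0.05, "dy": -0.02, "dz": 0.16, "twist": 0.87}]
[{"fingers": -1.0, "dx": 0.04, "dy": -0.03, "dz": 0.17, "twist": 0.87}, {"fingers": -1.0, "dx": 0.04, "dy": -0.03, "dz": 0.16, "twist": 0.87}, {"fingers": -1.0, "dx": 0.03, "dy": -0.04, "dz": 0.17, "twist": 0.87}, {"fingers": -1.0, "dx": 0.03, "dy": -0.04, "dz": 0.17, "twist": 0.87}, {"fingers": -1.0, "dx": 0.03, "dy": -0.04, "dz": 0.16, "twist": 0.87}, {"fingers": -1.0, "dx": 0.01, "dy": -0.05, "dz": 0.17, "twist": 0.87}, {"fingers": -1.0, "dx": 0.01, "dy": -0.05, "dz": 0.16, "twist": 0.87}, {"fingers": -1.0, "dx": 0.01, "dy": -0.05, "dz": 0.17, "twist": 0.87}]
end [0.442  0.0155 0.24  ] -3.163
```

Request:
step_arm:
  increments:
    - {"fingers": -1, "dx": 0.7, "dy": 0.09, "dz": 0.06, "twist": 0}
    - {"fingers": -1, "dx": 0.7, "dy": 0.09, "dz": 0.06, "twist": 0}
    - {"fingers": -1, "dx": 0.7, "dy": 0.09, "dz": 0.06, "twist": 0}
    - {"fingers": -1, "dx": 0.7, "dy": 0.09, "dz": 0.06, "twist": 0}
    - {"fingers": -1, "dx": 0.05, "dy": 0, "dz": 0.17, "twist": 0.87}
    - {"fingers": -1, "dx": 0.05, "dy": 0, "dz": 0.17, "twist": 0.87}
    - {"fingers": -1, "dx": 0.05, "dy": -0.02, "dz": 0.17, "twist": 0.87}
    - {"fingers": -1, "dx": 0.05, "dy": -0.02, "dz": 0.17, "twist": 0.87}

```text
clock: 50.35
tool_pos: [0.4415, 0.0246, 0.2741]
tool_rot: [3.129, 0.012, -2.126]
contact_force: [0.1, -0.0, -0.8]
grip_width: 0.182
grip_force: 29.6
```

Request:
step_arm:
  increments:
    - {"fingers": -1, "dx": 0.04, "dy": -0.03, "dz": 0.17, "twist": 0.87}
    - {"fingers": -1, "dx": 0.04, "dy": -0.03, "dz": 0.17, "twist": 0.87}
    - {"fingers": -1, "dx": 0.03, "dy": -0.04, "dz": 0.17, "twist": 0.87}
    - {"fingers": -1, "dx": 0.03, "dy": -0.04, "dz": 0.17, "twist": 0.87}
    - {"fingers": -1, "dx": 0.03, "dy": -0.04, "dz": 0.17, "twist": 0.87}
    - {"fingers": -1, "dx": 0.01, "dy": -0.05, "dz": 0.17, "twist": 0.87}
    - {"fingers": -1, "dx": 0, "dy": -0.05, "dz": 0.17, "twist": 0.87}
    - {"fingers": -1, "dx": 0, "dy": 0, "dz": 0, "twist": 0.85}

```text
clock: 51.35
tool_pos: [0.4418, 0.0164, 0.2439]
tool_rot: [3.125, -0.005, 3.116]
contact_force: [-0.6, -0.4, 0.0]
grip_width: 0.176
grip_force: 29.6
```

Run:
```python
from red import *
s,R=st(); red("side","s20",(270,120,360,280)); red("wrist","w20",(0,0,640,480)); g=s["tool_pos"]-.019*R[:,2]
for e in(75,80,85,90):
    e=np.radians(e)
    print([proj("side",g+q*np.array([-np.cos(e),0,-np.sin(e)])).round(1).tolist() for q in(-.025,-.012,.065,.085,.108)])
print("slot0",proj("side",(.442,.016,.09)))
```

```text
51.35 [0.4418 0.0164 0.2439] rot [ 3.125 -0.005  3.116] j [ 0.03 -0.16 -0.04  1.7   0.02  0.05] z [-0.005  0.017 -1.   ] F [-0.6 -0.4  0. ] grip 14.9 29.6
side blob [291, 214, 7, 17, 84] [294.  222.2] wh 5.2 16.0 slope -6.22
side blob [301, 238, 7, 7, 37] [304.2 241.2] wh 6.1 5.6 slope 2.05
wrist blob [308, 232, 29, 44, 899] [322.4 253. ] wh 43.0 28.0 slope -458.55
wrist blob [300, 346, 46, 57, 1742] [322.3 370.4] wh 54.6 45.2 slope -7.89
[[299.9, 183.8], [298.5, 188.4], [290.6, 214.5], [288.6, 221.0], [286.3, 228.4]]
[[299.0, 183.6], [298.1, 188.3], [292.8, 215.0], [291.4, 221.7], [289.9, 229.2]]
[[298.1, 183.4], [297.6, 188.2], [295.0, 215.3], [294.3, 222.1], [293.6, 229.8]]
[[297.2, 183.4], [297.2, 188.2], [297.2, 215.5], [297.3, 222.3], [297.3, 230.0]]
slot0 [297.34411856 251.10934928]
```

Request:
step_arm:
  increments:
    - {"fingers": -1, "dx": -0.12, "dy": -0.05, "dz": 0.5, "twist": 0}
    - {"fingers": -1, "dx": -0.12, "dy": -0.05, "dz": 0.6, "twist": 0}
    - {"fingers": -1, "dx": 0, "dy": -0.02, "dz": 0.6, "twist": 0}
    - {"fingers": -1, "dx": 0, "dy": -0.02, "dz": 0.5, "twist": 0}
    - {"fingers": -1, "dx": 0, "dy": 0, "dz": 0.3, "twist": 0}
    - {"fingers": -1, "dx": 0, "dy": 0, "dz": 0.3, "twist": 0}
    - {"fingers": -1, "dx": 0, "dy": 0, "dz": 0.3, "twist": 0}
    - {"fingers": -1, "dx": 0, "dy": 0, "dz": 0, "twist": 0}

```text
clock: 52.45
tool_pos: [0.4478, 0.0153, 0.1665]
tool_rot: [3.124, -0.005, 3.122]
contact_force: [0.9, 0.2, 0.2]
grip_width: 0.177
grip_force: 29.6
```

Run:
```python
from red import *
s,R=st(); red("side","s21",(270,120,360,280))
```

```text
52.45 [0.4478 0.0153 0.1665] rot [ 3.124 -0.005  3.122] j [ 0.02 -0.17 -0.2   1.55  0.02  0.04] z [-0.005  0.017 -1.   ] F [0.9 0.2 0.2] grip 15.1 29.6
side blob [303, 238, 7, 7, 36] [306.1 241.2] wh 6.1 5.3 slope 2.78
side blob [294, 241, 7, 14, 67] [296.5 247.3] wh 5.2 13.2 slope -6.36
```

Request:
step_arm:
  increments:
    - {"fingers": -1, "dx": 0, "dy": 0, "dz": 0.4, "twist": 0}
    - {"fingers": -1, "dx": 0, "dy": 0, "dz": 0.4, "twist": 0}
    - {"fingers": -1, "dx": 0, "dy": 0, "dz": 0.4, "twist": 0}
    - {"fingers": -1, "dx": 0, "dy": 0, "dz": 0.4, "twist": 0}
    - {"fingers": -1, "dx": 0, "dy": 0, "dz": 0.4, "twist": 0}
    - {"fingers": -1, "dx": 0, "dy": 0, "dz": 0.4, "twist": 0}
    - {"fingers": -1, "dx": 0, "dy": 0, "dz": 0.15, "twist": 0}
    - {"fingers": -1, "dx": 0, "dy": 0, "dz": 0, "twist": 0}

```text
clock: 53.5
tool_pos: [0.4476, 0.0164, 0.103]
tool_rot: [3.124, -0.005, 3.122]
contact_force: [0.2, -0.3, 0.5]
grip_width: 0.176
grip_force: 29.6
```

Request:
step_arm:
  increments:
    - {"fingers": -0.3, "dx": 0, "dy": 0, "dz": 0, "twist": 0}
    - {"fingers": -0.3, "dx": 0, "dy": 0, "dz": 0, "twist": 0}
    - {"fingers": -0.3, "dx": 0, "dy": 0, "dz": 0, "twist": 0}
    - {"fingers": -0.3, "dx": 0, "dy": 0, "dz": -0.5, "twist": 0}
    - {"fingers": -0.3, "dx": 0, "dy": 0, "dz": -1, "twist": 0}
    - {"fingers": -0.3, "dx": 0, "dy": 0, "dz": -1, "twist": 0}
    - {"fingers": -0.3, "dx": 0, "dy": 0, "dz": -1, "twist": 0}
    - {"fingers": -0.3, "dx": 0, "dy": 0, "dz": -1, "twist": 0}

```text
clock: 54.5
tool_pos: [0.4482, 0.0144, 0.2175]
tool_rot: [3.124, -0.003, 3.122]
contact_force: [0.4, 0.7, -0.7]
grip_width: 0.348
grip_force: 0.0
```

Run:
```python
from red import *
s,R=st(); red("side","s22",(270,120,360,330)); red("wrist","w22",(0,0,640,480))
for x in(.442,.475): print(proj("side",(x,.016,.13)).round(1),proj("wrist",(x,.016,.141)).round(1),proj("wrist",(x,.016,.125)).round(1))
for d in cams.search_frame("staple_box","side"): print(d["conf"],(np.array(d["extent"])*[640,480,640,480]).round())
```

```text
54.5 [0.4482 0.0144 0.2175] rot [ 3.124e+00 -3.000e-03  3.122e+00] j [ 0.02 -0.16 -0.09  1.64  0.02  0.04] z [-0.003  0.017 -1.   ] F [ 0.4  0.7 -0.7] grip 29.6 0.0
side blob [301, 238, 7, 7, 35] [303.7 241.2] wh 5.3 6.1 slope -2.28
side blob [311, 239, 6, 6, 35] [313.6 241.4] wh 5.0 5.0 slope 1.0
side blob [277, 297, 17, 13, 189] [284.9 302.9] wh 16.2 11.6 slope -0.01
wrist blob [314, 210, 18, 9, 96] [322.9 212.5] wh 8.0 17.0 slope 0.03
wrist blob [313, 251, 24, 22, 335] [324.2 259.9] wh 20.7 23.2 slope -0.06
wrist blob [313, 288, 24, 20, 208] [324.  294.7] wh 23.8 17.4 slope 0.06
[297.3 238.3] [322.3 249.7] [321.9 241.8]
[310.1 238.7] [323.4 298.8] [323.  288.3]
0.8 [195. 408.  49.  43.]
0.78 [327. 377.  11.  29.]
0.75 [256. 365.  25.  36.]
0.57 [276. 287.  81.  18.]
```

Run:
```python
from h import *
print(toplane("side",(268.5,383),.013).round(3))
plan([(.38,-.03,.32,2.9,0,6),(.38,-.26,.34,1.95,0,12)])
```

```text
[ 0.407 -0.371  0.013]
[{"fingers": 0.0, "dx": 0.45, "dy": -0.29, "dz": -0.69, "twist": 0.25}, {"fingers": 0.0, "dx": 0.45, "dy": -0.31, "dz": -0.69, "twist": 0.24}, {"fingers": 0.0, "dx": 0.43, "dy": -0.33, "dz": -0.69, "twist": 0.25}, {"fingers": 0.0, "dx": 0.42, "dy": -0.34, "dz": -0.68, "twist": 0.25}, {"fingers": 0.0, "dx": 0.4, "dy": -0.36, "dz": -0.69, "twist": 0.24}, {"fingers": 0.0, "dx": 0.39, "dy": -0.37, "dz": -0.69, "twist": 0.25}, {"fingers": 0.0, "dx": -0.18, "dy": -0.74, "dz": -0.08, "twist": 0.53}, {"fingers": 0.0, "dx": -0.24, "dy": -0.73, "dz": -0.08, "twist": 0.53}]
[{"fingers": 0.0, "dx": -0.3, "dy": -0.7, "dz": -0.08, "twist": 0.52}, {"fingers": 0.0, "dx": -0.36, "dy": -0.68, "dz": -0.08, "twist": 0.53}, {"fingers": 0.0, "dx": -0.4, "dy": -0.65, "dz": -0.08, "twist": 0.53}, {"fingers": 0.0, "dx": -0.46, "dy": -0.62, "dz": -0.08, "twist": 0.53}, {"fingers": 0.0, "dx": -0.5, "dy": -0.58, "dz": -0.08, "twist": 0.52}, {"fingers": 0.0, "dx": -0.55, "dy": -0.53, "dz": -0.08, "twist": 0.53}, {"fingers": 0.0, "dx": -0.58, "dy": -0.49, "dz": -0.08, "twist": 0.53}, {"fingers": 0.0, "dx": -0.63, "dy": -0.45, "dz": -0.08, "twist": 0.53}]
[{"fingers": 0.0, "dx": -0.66, "dy": -0.39, "dz": -0.08, "twist": 0.52}, {"fingers": 0.0, "dx": -0.68, "dy": -0.34, "dz": -0.08, "twist": 0.53}, {"fingers": 0.0, "dx": 0.0, "dy": 0.0, "dz": 0.0, "twist": 0.0}, {"fingers": 0.0, "dx": 0.0, "dy": 0.0, "dz": 0.0, "twist": 0.0}, {"fingers": 0.0, "dx": 0.0, "dy": 0.0, "dz": 0.0, "twist": 0.0}, {"fingers": 0.0, "dx": 0.0, "dy": 0.0, "dz": 0.0, "twist": 0.0}, {"fingers": 0.0, "dx": 0.0, "dy": 0.0, "dz": 0.0, "twist": 0.0}, {"fingers": 0.0, "dx": 0.0, "dy": 0.0, "dz": 0.0, "twist": 0.0}]
end [ 0.3799 -0.26    0.34  ] 1.95
```

Request:
step_arm:
  increments:
    - {"fingers": 0, "dx": 0.45, "dy": -0.29, "dz": -0.69, "twist": 0.25}
    - {"fingers": 0, "dx": 0.45, "dy": -0.31, "dz": -0.69, "twist": 0.25}
    - {"fingers": 0, "dx": 0.43, "dy": -0.33, "dz": -0.69, "twist": 0.25}
    - {"fingers": 0, "dx": 0.42, "dy": -0.34, "dz": -0.69, "twist": 0.25}
    - {"fingers": 0, "dx": 0.4, "dy": -0.36, "dz": -0.69, "twist": 0.25}
    - {"fingers": 0, "dx": 0.39, "dy": -0.37, "dz": -0.69, "twist": 0.25}
    - {"fingers": 0, "dx": -0.18, "dy": -0.74, "dz": -0.08, "twist": 0.53}
    - {"fingers": 0, "dx": -0.24, "dy": -0.73, "dz": -0.08, "twist": 0.53}

```text
clock: 55.65
tool_pos: [0.379, -0.0689, 0.3231]
tool_rot: [3.127, -0.01, 2.734]
contact_force: [-0.0, 0.2, 0.2]
grip_width: 0.507
grip_force: 0.0
```

Request:
step_arm:
  increments:
    - {"fingers": 0, "dx": -0.3, "dy": -0.7, "dz": -0.08, "twist": 0.53}
    - {"fingers": 0, "dx": -0.36, "dy": -0.68, "dz": -0.08, "twist": 0.53}
    - {"fingers": 0, "dx": -0.4, "dy": -0.65, "dz": -0.08, "twist": 0.53}
    - {"fingers": 0, "dx": -0.46, "dy": -0.62, "dz": -0.08, "twist": 0.53}
    - {"fingers": 0, "dx": -0.5, "dy": -0.58, "dz": -0.08, "twist": 0.53}
    - {"fingers": 0, "dx": -0.55, "dy": -0.53, "dz": -0.08, "twist": 0.53}
    - {"fingers": 0, "dx": -0.58, "dy": -0.49, "dz": -0.08, "twist": 0.53}
    - {"fingers": 0, "dx": -0.63, "dy": -0.45, "dz": -0.08, "twist": 0.53}

```text
clock: 56.65
tool_pos: [0.3781, -0.2224, 0.3361]
tool_rot: [3.136, -0.017, 2.098]
contact_force: [1.6, -0.4, -0.8]
grip_width: 0.503
grip_force: 0.0
```

```bash
cat > box.py <<'E'
from h import *
def box(n,f):
    s,R=st(); c=cal(n); snap(n,f); out=[]
    for d in cams.outline_of("staple_box",n):
        m=d["region"].astype(np.uint8); v,u=np.nonzero(m)
        if len(u)<20: continue
        P=np.array([toplane(n,(a,b),.026,c)[:2] for a,b in cv2.convexHull(np.c_[u,v].astype(np.int32))[:,0]])
        (cx,cy),(w,h),an=cv2.minAreaRect((P*1000).astype(np.float32))
        im=cv2.imread(f'pics/{f}.png'); print(round(d["conf"],2),"c",round(cx),round(cy),"size",round(w),round(h),"ang",round(an,1),"bgr",im[v,u].mean(0).round(),"n",len(u), "ext",u.min(),u.max(),v.min(),v.max())
E
python3 -c "
from box import *
box('wrist','w23')"
```

```text
56.65 [ 0.3781 -0.2224  0.3361] rot [ 3.136 -0.017  2.098] j [-0.54 -0.1   0.2   1.88  0.01  0.5 ] z [-0.004  0.017 -1.   ] F [ 1.6 -0.4 -0.8] grip 42.8 0.0
0.77 c 404 -362 size 40 92 ang 18.3 bgr [96. 95. 95.] n 1874 ext 268 305 265 332
0.76 c 322 -482 size 97 50 ang 53.2 bgr [ 69. 126.  62.] n 2179 ext 153 223 316 366
0.72 c 532 -377 size 64 37 ang 83.1 bgr [143. 141. 141.] n 887 ext 342 373 328 372
0.68 c 479 52 size 86 20 ang 41.1 bgr [ 85.  91. 108.] n 1502 ext 495 578 2 33
```

Run:
```python
from h import *
plan([(.39,-.30,.28,3.6,.5,12),(.4055,-.367,.15,5.031,.5,12)])
```

```text
[{"fingers": 0.5, "dx": -0.24, "dy": -0.1, "dz": 0.18, "twist": -0.83}, {"fingers": 0.5, "dx": -0.24, "dy": -0.12, "dz": 0.18, "twist": -0.84}, {"fingers": 0.5, "dx": -0.21, "dy": -0.16, "dz": 0.18, "twist": -0.83}, {"fingers": 0.5, "dx": -0.19, "dy": -0.17, "dz": 0.18, "twist": -0.84}, {"fingers": 0.5, "dx": -0.17, "dy": -0.21, "dz": 0.19, "twist": -0.83}, {"fingers": 0.5, "dx": -0.14, "dy": -0.22, "dz": 0.18, "twist": -0.84}, {"fingers": 0.5, "dx": -0.12, "dy": -0.24, "dz": 0.18, "twist": -0.83}, {"fingers": 0.5, "dx": -0.08, "dy": -0.24, "dz": 0.18, "twist": -0.84}]
[{"fingers": 0.5, "dx": -0.05, "dy": -0.26, "dz": 0.18, "twist": -0.83}, {"fingers": 0.5, "dx": -0.02, "dy": -0.26, "dz": 0.18, "twist": -0.84}, {"fingers": 0.5, "dx": 0.02, "dy": -0.27, "dz": 0.18, "twist": -0.83}, {"fingers": 0.5, "dx": 0.04, "dy": -0.26, "dz": 0.18, "twist": -0.84}, {"fingers": 0.5, "dx": 0.05, "dy": -0.23, "dz": 0.43, "twist": -0.79}, {"fingers": 0.5, "dx": 0.09, "dy": -0.22, "dz": 0.43, "twist": -0.8}, {"fingers": 0.5, "dx": 0.1, "dy": -0.21, "dz": 0.43, "twist": -0.79}, {"fingers": 0.5, "dx": 0.14, "dy": -0.2, "dz": 0.43, "twist": -0.8}]
[{"fingers": 0.5, "dx": 0.15, "dy": -0.18, "dz": 0.43, "twist": -0.79}, {"fingers": 0.5, "dx": 0.17, "dy": -0.16, "dz": 0.43, "twist": -0.8}, {"fingers": 0.5, "dx": 0.2, "dy": -0.14, "dz": 0.43, "twist": -0.79}, {"fingers": 0.5, "dx": 0.2, "dy": -0.11, "dz": 0.43, "twist": -0.8}, {"fingers": 0.5, "dx": 0.22, "dy": -0.09, "dz": 0.43, "twist": -0.79}, {"fingers": 0.5, "dx": 0.23, "dy": -0.06, "dz": 0.43, "twist": -0.8}, {"fingers": 0.5, "dx": 0.23, "dy": -0.04, "dz": 0.43, "twist": -0.79}, {"fingers": 0.5, "dx": 0.24, "dy": 0.0, "dz": 0.43, "twist": -0.8}]
end [ 0.4054 -0.367   0.1499] 5.032
```

Request:
step_arm:
  increments:
    - {"fingers": 0.5, "dx": -0.24, "dy": -0.1, "dz": 0.18, "twist": -0.83}
    - {"fingers": 0.5, "dx": -0.24, "dy": -0.12, "dz": 0.18, "twist": -0.83}
    - {"fingers": 0.5, "dx": -0.21, "dy": -0.16, "dz": 0.18, "twist": -0.83}
    - {"fingers": 0.5, "dx": -0.19, "dy": -0.17, "dz": 0.18, "twist": -0.83}
    - {"fingers": 0.5, "dx": -0.17, "dy": -0.21, "dz": 0.18, "twist": -0.83}
    - {"fingers": 0.5, "dx": -0.14, "dy": -0.22, "dz": 0.18, "twist": -0.83}
    - {"fingers": 0.5, "dx": -0.12, "dy": -0.24, "dz": 0.18, "twist": -0.83}
    - {"fingers": 0.5, "dx": -0.08, "dy": -0.24, "dz": 0.18, "twist": -0.83}

```text
clock: 57.75
tool_pos: [0.3864, -0.2726, 0.2988]
tool_rot: [3.124, -0.005, 3.103]
contact_force: [0.6, -0.0, 0.7]
grip_width: 0.749
grip_force: 0.0
```

Request:
step_arm:
  increments:
    - {"fingers": 0.5, "dx": -0.05, "dy": -0.26, "dz": 0.18, "twist": -0.83}
    - {"fingers": 0.5, "dx": -0.02, "dy": -0.26, "dz": 0.18, "twist": -0.83}
    - {"fingers": 0.5, "dx": 0.02, "dy": -0.27, "dz": 0.18, "twist": -0.83}
    - {"fingers": 0.5, "dx": 0.04, "dy": -0.26, "dz": 0.18, "twist": -0.83}
    - {"fingers": 0.5, "dx": 0.05, "dy": -0.23, "dz": 0.2, "twist": -0.8}
    - {"fingers": 0.5, "dx": 0.09, "dy": -0.22, "dz": 0.2, "twist": -0.8}
    - {"fingers": 0.5, "dx": 0.1, "dy": -0.21, "dz": 0.2, "twist": -0.8}
    - {"fingers": 0.5, "dx": 0.14, "dy": -0.2, "dz": 0.2, "twist": -0.8}

```text
clock: 58.75
tool_pos: [0.3956, -0.3212, 0.2599]
tool_rot: [3.128, 0.012, -2.203]
contact_force: [0.4, -0.4, -0.2]
grip_width: 0.749
grip_force: 0.0
```

Request:
step_arm:
  increments:
    - {"fingers": 0.5, "dx": 0.15, "dy": -0.18, "dz": 0.2, "twist": -0.8}
    - {"fingers": 0.5, "dx": 0.17, "dy": -0.16, "dz": 0.2, "twist": -0.8}
    - {"fingers": 0.5, "dx": 0.2, "dy": -0.14, "dz": 0.2, "twist": -0.8}
    - {"fingers": 0.5, "dx": 0.2, "dy": -0.11, "dz": 0.2, "twist": -0.8}
    - {"fingers": 0.5, "dx": 0.22, "dy": -0.09, "dz": 0.2, "twist": -0.8}
    - {"fingers": 0.5, "dx": 0.23, "dy": -0.06, "dz": 0.2, "twist": -0.8}
    - {"fingers": 0.5, "dx": 0.23, "dy": -0.04, "dz": 0.2, "twist": -0.8}
    - {"fingers": 0.5, "dx": 0.24, "dy": 0, "dz": 0.2, "twist": -0.8}

```text
clock: 59.75
tool_pos: [0.4062, -0.3665, 0.2191]
tool_rot: [-3.14, 0.018, -1.243]
contact_force: [-0.7, -0.2, 1.3]
grip_width: 0.749
grip_force: 0.0
```

```bash
python3 -c "
from box import *
box('wrist','w24')"
```

```text
59.75 [ 0.4062 -0.3665  0.2191] rot [-3.14   0.018 -1.243] j [-0.74  0.09  0.16  1.65  0.01 -2.64] z [-0.004  0.017 -1.   ] F [-0.7 -0.2  1.3] grip 63.7 0.0
0.82 c 406 -368 size 42 85 ang 18.2 bgr [113. 110. 108.] n 4201 ext 300 347 161 254
0.74 c 535 -387 size 60 33 ang 83.6 bgr [165. 158. 155.] n 2771 ext 158 214 101 178
0.71 c 324 -490 size 85 43 ang 53.6 bgr [ 83. 154.  73.] n 5644 ext 410 523 51 151
```

Run:
```python
from h import *
plan([(.406,-.367,.06,-1.253,.5,8),(.406,-.367,.004,-1.253,.5,4),(.406,-.367,.004,-1.253,-1,4)])
```

```text
[{"fingers": 0.5, "dx": 0.02, "dy": 0.0, "dz": 0.79, "twist": 0.01}, {"fingers": 0.5, "dx": 0.01, "dy": 0.0, "dz": 0.79, "twist": 0.0}, {"fingers": 0.5, "dx": 0.02, "dy": 0.01, "dz": 0.8, "twist": 0.01}, {"fingers": 0.5, "dx": 0.02, "dy": 0.0, "dz": 0.79, "twist": 0.0}, {"fingers": 0.5, "dx": 0.01, "dy": 0.0, "dz": 0.79, "twist": 0.01}, {"fingers": 0.5, "dx": 0.02, "dy": 0.0, "dz": 0.79, "twist": 0.01}, {"fingers": 0.5, "dx": 0.01, "dy": 0.0, "dz": 0.8, "twist": 0.0}, {"fingers": 0.5, "dx": 0.02, "dy": 0.0, "dz": 0.79, "twist": 0.01}]
[{"fingers": 0.5, "dx": 0.01, "dy": 0.0, "dz": 0.56, "twist": 0.0}, {"fingers": 0.5, "dx": 0.01, "dy": 0.0, "dz": 0.56, "twist": 0.0}, {"fingers": 0.5, "dx": 0.01, "dy": 0.0, "dz": 0.56, "twist": 0.0}, {"fingers": 0.5, "dx": 0.01, "dy": 0.01, "dz": 0.56, "twist": 0.0}, {"fingers": -1.0, "dx": 0.0, "dy": 0.0, "dz": 0.0, "twist": 0.0}, {"fingers": -1.0, "dx": 0.0, "dy": 0.0, "dz": 0.0, "twist": 0.0}, {"fingers": -1.0, "dx": 0.0, "dy": 0.0, "dz": 0.0, "twist": 0.0}, {"fingers": -1.0, "dx": 0.0, "dy": 0.0, "dz": 0.0, "twist": 0.0}]
end [ 0.4059 -0.367   0.004 ] -1.253
```

Request:
step_arm:
  increments:
    - {"fingers": 0.5, "dx": 0.02, "dy": 0, "dz": 0.8, "twist": 0}
    - {"fingers": 0.5, "dx": 0.02, "dy": 0, "dz": 0.8, "twist": 0}
    - {"fingers": 0.5, "dx": 0.02, "dy": 0, "dz": 0.8, "twist": 0}
    - {"fingers": 0.5, "dx": 0.02, "dy": 0, "dz": 0.8, "twist": 0}
    - {"fingers": 0.5, "dx": 0.01, "dy": 0, "dz": 0.8, "twist": 0.05}
    - {"fingers": 0.5, "dx": 0.01, "dy": 0, "dz": 0.8, "twist": 0}
    - {"fingers": 0.5, "dx": 0.01, "dy": 0, "dz": 0.8, "twist": 0}
    - {"fingers": 0.5, "dx": 0.01, "dy": 0, "dz": 0.75, "twist": 0}

```text
clock: 60.85
tool_pos: [0.4066, -0.3667, 0.0597]
tool_rot: [-3.14, 0.017, -1.257]
contact_force: [0.4, -0.2, -0.4]
grip_width: 0.753
grip_force: 0.0
```

Request:
step_arm:
  increments:
    - {"fingers": 0.5, "dx": 0.01, "dy": 0, "dz": 0.55, "twist": 0}
    - {"fingers": 0.5, "dx": 0.01, "dy": 0, "dz": 0.55, "twist": 0}
    - {"fingers": 0.5, "dx": 0.01, "dy": 0, "dz": 0.55, "twist": 0}
    - {"fingers": 0.5, "dx": 0.01, "dy": 0, "dz": 0.5, "twist": 0}
    - {"fingers": -1, "dx": 0, "dy": 0, "dz": 0, "twist": 0}
    - {"fingers": -1, "dx": 0, "dy": 0, "dz": 0, "twist": 0}
    - {"fingers": -1, "dx": 0, "dy": 0, "dz": 0, "twist": 0}
    - {"fingers": -1, "dx": 0, "dy": 0, "dz": 0, "twist": 0}
  squeeze: 40

```text
clock: 61.85
tool_pos: [0.4068, -0.3671, 0.0066]
tool_rot: [-3.14, 0.017, -1.255]
contact_force: [-0.2, 0.1, -0.4]
grip_width: 0.459
grip_force: 40.9
```

Run:
```python
from h import *
s,R=st(); p=s["tool_pos"]
# place at locker-local (-.02,-.02)
L=np.array([.478,-.059]);a=-.026
x,y=L+[-.02*np.cos(a)+.02*np.sin(a),-.02*np.cos(a)-.02*np.sin(a)]
print(x,y)
plan([(.40,-.36,.27,-1.253,-1,12),(.40,-.16,.27,-1.45,-1,9),(x,y,.25,-1.597,-1,7),(x,y,.06,-1.597,-1,8),(x,y,.025,-1.597,-1,4)])
```

```text
61.85 [ 0.4068 -0.3671  0.0066] rot [-3.14   0.017 -1.255] j [-0.74  0.13 -0.22  1.24  0.01 -2.63] z [-0.004  0.017 -1.   ] F [-0.2  0.1 -0.4] grip 39.0 40.9
0.4574868182038817 -0.07847329896549123
[{"fingers": -1.0, "dx": -0.04, "dy": 0.01, "dz": -0.88, "twist": 0.0}, {"fingers": -1.0, "dx": -0.05, "dy": 0.02, "dz": -0.88, "twist": 0.0}, {"fingers": -1.0, "dx": -0.04, "dy": 0.01, "dz": -0.87, "twist": 0.0}, {"fingers": -1.0, "dx": -0.05, "dy": 0.01, "dz": -0.88, "twist": 0.0}, {"fingers": -1.0, "dx": -0.04, "dy": 0.01, "dz": -0.88, "twist": -0.01}, {"fingers": -1.0, "dx": -0.05, "dy": 0.02, "dz": -0.88, "twist": 0.0}, {"fingers": -1.0, "dx": -0.04, "dy": 0.01, "dz": -0.87, "twist": 0.0}, {"fingers": -1.0, "dx": -0.05, "dy": 0.01, "dz": -0.88, "twist": 0.0}]
[{"fingers": -1.0, "dx": -0.04, "dy": 0.01, "dz": -0.88, "twist": 0.0}, {"fingers": -1.0, "dx": -0.05, "dy": 0.02, "dz": -0.88, "twist": 0.0}, {"fingers": -1.0, "dx": -0.04, "dy": 0.01, "dz": -0.87, "twist": 0.0}, {"fingers": -1.0, "dx": -0.05, "dy": 0.01, "dz": -0.88, "twist": 0.0}, {"fingers": -1.0, "dx": -0.84, "dy": -0.28, "d
[... 1266 characters left out ...]
": 0.02, "dy": 0.0, "dz": 0.95, "twist": 0.0}, {"fingers": -1.0, "dx": 0.01, "dy": -0.01, "dz": 0.95, "twist": 0.0}]
[{"fingers": -1.0, "dx": 0.02, "dy": 0.0, "dz": 0.95, "twist": 0.0}, {"fingers": -1.0, "dx": 0.02, "dy": -0.01, "dz": 0.95, "twist": 0.0}, {"fingers": -1.0, "dx": 0.01, "dy": 0.0, "dz": 0.95, "twist": 0.0}, {"fingers": -1.0, "dx": 0.02, "dy": -0.01, "dz": 0.95, "twist": 0.0}, {"fingers": -1.0, "dx": 0.01, "dy": 0.0, "dz": 0.35, "twist": 0.0}, {"fingers": -1.0, "dx": 0.0, "dy": 0.0, "dz": 0.35, "twist": 0.0}, {"fingers": -1.0, "dx": 0.01, "dy": 0.0, "dz": 0.35, "twist": 0.0}, {"fingers": -1.0, "dx": 0.0, "dy": 0.0, "dz": 0.35, "twist": 0.0}]
end [ 0.4575 -0.0784  0.025 ] -1.597
```

Request:
step_arm:
  increments:
    - {"fingers": -1, "dx": -0.05, "dy": 0.01, "dz": -1, "twist": 0}
    - {"fingers": -1, "dx": -0.05, "dy": 0.01, "dz": -1, "twist": 0}
    - {"fingers": -1, "dx": -0.05, "dy": 0.01, "dz": -1, "twist": 0}
    - {"fingers": -1, "dx": -0.05, "dy": 0.01, "dz": -1, "twist": 0}
    - {"fingers": -1, "dx": -0.05, "dy": 0.01, "dz": -1, "twist": 0}
    - {"fingers": -1, "dx": -0.05, "dy": 0.01, "dz": -1, "twist": 0}
    - {"fingers": -1, "dx": -0.05, "dy": 0.01, "dz": -1, "twist": 0}
    - {"fingers": -1, "dx": -0.05, "dy": 0.01, "dz": -1, "twist": 0}

```text
clock: 62.85
tool_pos: [0.4024, -0.3615, 0.2074]
tool_rot: [-3.14, 0.017, -1.255]
contact_force: [-0.2, -0.1, -0.7]
grip_width: 0.46
grip_force: 40.9
```

Request:
step_arm:
  increments:
    - {"fingers": -1, "dx": -0.05, "dy": 0, "dz": -1, "twist": 0}
    - {"fingers": -1, "dx": -0.05, "dy": 0, "dz": -1, "twist": 0}
    - {"fingers": -1, "dx": -0.05, "dy": 0, "dz": -0.5, "twist": 0}
    - {"fingers": -1, "dx": -0.84, "dy": -0.28, "dz": 0, "twist": 0.15}
    - {"fingers": -1, "dx": -0.85, "dy": -0.26, "dz": 0, "twist": 0.15}
    - {"fingers": -1, "dx": -0.86, "dy": -0.24, "dz": 0, "twist": 0.15}
    - {"fingers": -1, "dx": -0.86, "dy": -0.22, "dz": 0, "twist": 0.15}
    - {"fingers": -1, "dx": -0.86, "dy": -0.2, "dz": 0, "twist": 0.15}

```text
clock: 63.85
tool_pos: [0.4018, -0.2473, 0.2705]
tool_rot: [3.141, 0.018, -1.368]
contact_force: [0.8, 0.7, -0.3]
grip_width: 0.458
grip_force: 41.0
```

Request:
step_arm:
  increments:
    - {"fingers": -1, "dx": -0.87, "dy": -0.18, "dz": 0, "twist": 0.15}
    - {"fingers": -1, "dx": -0.88, "dy": -0.17, "dz": 0, "twist": 0.15}
    - {"fingers": -1, "dx": -0.88, "dy": -0.14, "dz": 0, "twist": 0.15}
    - {"fingers": -1, "dx": -0.43, "dy": -0.38, "dz": 0, "twist": 0.15}
    - {"fingers": -1, "dx": -0.43, "dy": -0.38, "dz": 0, "twist": 0.15}
    - {"fingers": -1, "dx": -0.44, "dy": -0.36, "dz": 0, "twist": 0.15}
    - {"fingers": -1, "dx": -0.44, "dy": -0.36, "dz": 0, "twist": 0.15}
    - {"fingers": -1, "dx": -0.45, "dy": -0.34, "dz": 0, "twist": 0.15}

```text
clock: 64.85
tool_pos: [0.4426, -0.1221, 0.2724]
tool_rot: [3.138, 0.017, -1.548]
contact_force: [-0.6, -1.0, -1.5]
grip_width: 0.455
grip_force: 41.0
```

Run:
```python
from h import *
st()
plan([(.4575,-.0785,.25,-1.597,-1,4),(.4575,-.0785,.05,-1.597,-1,9),(.4575,-.0785,.02,-1.597,-1,3)])
```

```text
64.85 [ 0.4426 -0.1221  0.2724] rot [ 3.138  0.017 -1.548] j [-0.28 -0.1   0.07  1.75  0.02 -1.87] z [-0.004  0.017 -1.   ] F [-0.6 -1.  -1.5] grip 38.7 41.0
[{"fingers": -1.0, "dx": -0.43, "dy": -0.16, "dz": 0.23, "twist": 0.08}, {"fingers": -1.0, "dx": -0.43, "dy": -0.15, "dz": 0.23, "twist": 0.08}, {"fingers": -1.0, "dx": -0.43, "dy": -0.15, "dz": 0.23, "twist": 0.08}, {"fingers": -1.0, "dx": -0.44, "dy": -0.15, "dz": 0.23, "twist": 0.08}, {"fingers": -1.0, "dx": 0.02, "dy": 0.0, "dz": 0.89, "twist": 0.0}, {"fingers": -1.0, "dx": 0.01, "dy": -0.01, "dz": 0.89, "twist": 0.0}, {"fingers": -1.0, "dx": 0.02, "dy": 0.0, "dz": 0.89, "twist": 0.0}, {"fingers": -1.0, "dx": 0.01, "dy": -0.01, "dz": 0.89, "twist": 0.0}]
[{"fingers": -1.0, "dx": 0.02, "dy": 0.0, "dz": 0.89, "twist": 0.0}, {"fingers": -1.0, "dx": 0.01, "dy": 0.0, "dz": 0.89, "twist": 0.0}, {"fingers": -1.0, "dx": 0.02, "dy": -0.01, "dz": 0.88, "twist": 0.0}, {"fingers": -1.0, "dx": 0.02, "dy": 0.0, "dz": 0.89, "twist": 0.0}, {"fingers": -1.0, "dx": 0.01, "dy": -0.01, "dz": 0.89, "twist": 0.0}, {"fingers": -1.0, "dx": 0.01, "dy": 0.0, "dz": 0.4, "twist": 0.0}, {"fingers": -1.0, "dx": 0.0, "dy": 0.0, "dz": 0.4, "twist": 0.0}, {"fingers": -1.0, "dx": 0.01, "dy": 0.0, "dz": 0.4, "twist": 0.0}]
end [ 0.4575 -0.0785  0.0201] -1.596
```

Request:
step_arm:
  increments:
    - {"fingers": -1, "dx": -0.43, "dy": -0.15, "dz": 0.23, "twist": 0.08}
    - {"fingers": -1, "dx": -0.43, "dy": -0.15, "dz": 0.23, "twist": 0.08}
    - {"fingers": -1, "dx": -0.43, "dy": -0.15, "dz": 0.23, "twist": 0.08}
    - {"fingers": -1, "dx": -0.44, "dy": -0.15, "dz": 0.23, "twist": 0.08}
    - {"fingers": -1, "dx": 0.02, "dy": 0, "dz": 0.9, "twist": 0}
    - {"fingers": -1, "dx": 0.01, "dy": 0, "dz": 0.9, "twist": 0}
    - {"fingers": -1, "dx": 0.02, "dy": 0, "dz": 0.9, "twist": 0}
    - {"fingers": -1, "dx": 0.01, "dy": -0.01, "dz": 0.9, "twist": 0}

```text
clock: 65.85
tool_pos: [0.457, -0.0785, 0.1596]
tool_rot: [3.137, 0.017, -1.596]
contact_force: [0.2, -0.8, 0.3]
grip_width: 0.459
grip_force: 41.0
```

Request:
step_arm:
  increments:
    - {"fingers": -1, "dx": 0.02, "dy": 0, "dz": 0.9, "twist": 0}
    - {"fingers": -1, "dx": 0.01, "dy": 0, "dz": 0.9, "twist": 0}
    - {"fingers": -1, "dx": 0.02, "dy": 0, "dz": 0.9, "twist": 0}
    - {"fingers": -1, "dx": 0.02, "dy": 0, "dz": 0.85, "twist": 0}
    - {"fingers": -1, "dx": 0.01, "dy": 0, "dz": 0.85, "twist": 0}
    - {"fingers": -1, "dx": 0, "dy": 0, "dz": 0.4, "twist": 0}
    - {"fingers": -1, "dx": 0, "dy": 0, "dz": 0.4, "twist": 0}
    - {"fingers": -1, "dx": 0, "dy": 0, "dz": 0.4, "twist": 0}

```text
clock: 66.85
tool_pos: [0.4572, -0.0784, 0.0207]
tool_rot: [3.139, 0.017, -1.596]
contact_force: [2.7, 0.3, -0.0]
grip_width: 0.459
grip_force: 41.1
```

Request:
step_arm:
  increments:
    - {"fingers": 0.2, "dx": 0, "dy": 0, "dz": 0, "twist": 0}
    - {"fingers": 0.2, "dx": 0, "dy": 0, "dz": 0, "twist": 0}
    - {"fingers": 0.2, "dx": 0, "dy": 0, "dz": 0, "twist": 0}
    - {"fingers": 0.2, "dx": 0, "dy": 0, "dz": -0.5, "twist": 0}
    - {"fingers": 0.2, "dx": 0, "dy": 0, "dz": -1, "twist": 0}
    - {"fingers": 0.2, "dx": 0, "dy": 0, "dz": -1, "twist": 0}
    - {"fingers": 0.2, "dx": 0, "dy": 0, "dz": -1, "twist": 0}
    - {"fingers": 0.2, "dx": 0, "dy": 0, "dz": -1, "twist": 0}

```text
clock: 67.85
tool_pos: [0.4568, -0.0804, 0.134]
tool_rot: [3.137, 0.017, -1.596]
contact_force: [0.9, 0.5, -0.4]
grip_width: 0.602
grip_force: 0.0
```

Request:
step_arm:
  increments:
    - {"fingers": 0, "dx": 0, "dy": 0, "dz": -1, "twist": 0}
    - {"fingers": 0, "dx": 0, "dy": 0, "dz": -1, "twist": 0}
    - {"fingers": -0.5, "dx": 0, "dy": 0, "dz": -1, "twist": 0}
    - {"fingers": -1, "dx": 0, "dy": 0, "dz": -1, "twist": 0}
    - {"fingers": -1, "dx": 0, "dy": 0, "dz": -1, "twist": 0}
    - {"fingers": -1, "dx": 0.3, "dy": -0.2, "dz": -0.5, "twist": 0}
    - {"fingers": -1, "dx": 0.3, "dy": -0.2, "dz": 0, "twist": 0}
    - {"fingers": -1, "dx": 0, "dy": 0, "dz": 0, "twist": 0}

```text
clock: 68.85
tool_pos: [0.4671, -0.0984, 0.2693]
tool_rot: [3.136, 0.017, -1.596]
contact_force: [0.3, 0.8, 0.0]
grip_width: -0.001
grip_force: 0.0
```

Run:
```python
from box import *
from red import *
box('wrist','w25'); red("side","s25",(290,210,340,270)); red("side","s26",(265,280,330,320))
print(proj("side",(.4367,-.2567,.146)))
u,v=285,303; print(toplane("side",(u,v),.146))
red("wrist","w26",(0,0,640,480))
```

```text
68.85 [ 0.4671 -0.0984  0.2693] rot [ 3.136  0.017 -1.596] j [-0.22 -0.06  0.1   1.74  0.02 -1.76] z [-0.005  0.017 -1.   ] F [0.3 0.8 0. ] grip -0.1 0.0
0.92 c 456 -80 size 88 42 ang 88.8 bgr [183. 178. 174.] n 3265 ext 311 352 174 256
side blob [301, 238, 7, 7, 35] [303.7 241.2] wh 5.3 6.1 slope -2.28
side blob [311, 238, 6, 7, 36] [313.4 241.3] wh 6.0 5.0 slope 3.69
side blob [277, 297, 17, 13, 188] [284.9 302.9] wh 16.2 11.6 slope -0.02
[286.21441861 300.07051928]
[ 0.43495634 -0.26669384  0.146     ]
```

Run:
```python
from h import *
plan([(.4355,-.267,.24,-1.597,-1,8),(.4355,-.267,.155,-1.597,-1,8)])
```

```text
[{"fingers": -1.0, "dx": 0.85, "dy": 0.13, "dz": 0.14, "twist": 0.0}, {"fingers": -1.0, "dx": 0.85, "dy": 0.14, "dz": 0.13, "twist": 0.0}, {"fingers": -1.0, "dx": 0.86, "dy": 0.13, "dz": 0.14, "twist": 0.0}, {"fingers": -1.0, "dx": 0.85, "dy": 0.14, "dz": 0.13, "twist": 0.01}, {"fingers": -1.0, "dx": 0.85, "dy": 0.13, "dz": 0.14, "twist": 0.0}, {"fingers": -1.0, "dx": 0.85, "dy": 0.14, "dz": 0.13, "twist": 0.0}, {"fingers": -1.0, "dx": 0.86, "dy": 0.13, "dz": 0.14, "twist": 0.0}, {"fingers": -1.0, "dx": 0.85, "dy": 0.13, "dz": 0.13, "twist": 0.0}]
[{"fingers": -1.0, "dx": 0.01, "dy": 0.0, "dz": 0.42, "twist": 0.0}, {"fingers": -1.0, "dx": 0.0, "dy": 0.0, "dz": 0.43, "twist": 0.0}, {"fingers": -1.0, "dx": 0.01, "dy": 0.0, "dz": 0.42, "twist": 0.0}, {"fingers": -1.0, "dx": 0.01, "dy": -0.01, "dz": 0.43, "twist": 0.0}, {"fingers": -1.0, "dx": 0.01, "dy": 0.0, "dz": 0.42, "twist": 0.0}, {"fingers": -1.0, "dx": 0.0, "dy": 0.0, "dz": 0.43, "twist": 0.0}, {"fingers": -1.0, "dx": 0.01, "dy": 0.0, "dz": 0.42, "twist": 0.0}, {"fingers": -1.0, "dx": 0.01, "dy": 0.0, "dz": 0.43, "twist": 0.0}]
end [ 0.4354 -0.2671  0.155 ] -1.597
```

Request:
step_arm:
  increments:
    - {"fingers": -1, "dx": 0.85, "dy": 0.13, "dz": 0.13, "twist": 0}
    - {"fingers": -1, "dx": 0.85, "dy": 0.13, "dz": 0.13, "twist": 0}
    - {"fingers": -1, "dx": 0.85, "dy": 0.14, "dz": 0.14, "twist": 0}
    - {"fingers": -1, "dx": 0.85, "dy": 0.14, "dz": 0.14, "twist": 0}
    - {"fingers": -1, "dx": 0.85, "dy": 0.13, "dz": 0.13, "twist": 0}
    - {"fingers": -1, "dx": 0.85, "dy": 0.13, "dz": 0.13, "twist": 0}
    - {"fingers": -1, "dx": 0.85, "dy": 0.13, "dz": 0.13, "twist": 0}
    - {"fingers": -1, "dx": 0.85, "dy": 0.13, "dz": 0.13, "twist": 0}

```text
clock: 70.1
tool_pos: [0.436, -0.2672, 0.2407]
tool_rot: [3.137, 0.017, -1.595]
contact_force: [0.3, -0.3, 0.9]
grip_width: 0.003
grip_force: 0.0
```

Request:
step_arm:
  increments:
    - {"fingers": -1, "dx": 0, "dy": 0, "dz": 0.45, "twist": 0}
    - {"fingers": -1, "dx": 0, "dy": 0, "dz": 0.45, "twist": 0}
    - {"fingers": -1, "dx": 0, "dy": 0, "dz": 0.45, "twist": 0}
    - {"fingers": -1, "dx": 0, "dy": 0, "dz": 0.45, "twist": 0}
    - {"fingers": -1, "dx": 0, "dy": 0, "dz": 0.4, "twist": 0}
    - {"fingers": -1, "dx": 0, "dy": 0, "dz": 0.4, "twist": 0}
    - {"fingers": -1, "dx": 0, "dy": 0, "dz": 0.4, "twist": 0}
    - {"fingers": -1, "dx": 0, "dy": 0, "dz": 0.4, "twist": 0}

```text
clock: 71.1
tool_pos: [0.4359, -0.2653, 0.1553]
tool_rot: [3.137, 0.017, -1.596]
contact_force: [0.6, -0.3, -0.2]
grip_width: 0.003
grip_force: 0.0
```

Run:
```python
from red import *
st(); red("wrist","w27",(200,150,640,480)); red("side","s27",(260,280,330,320)); print(proj("wrist",(.4355,-.26,.146)))
```

```text
71.1 [ 0.4359 -0.2653  0.1553] rot [ 3.137  0.017 -1.596] j [-0.55 -0.01 -0.07  1.52  0.01 -2.1 ] z [-0.004  0.017 -1.   ] F [ 0.6 -0.3 -0.2] grip 0.2 0.0
wrist blob [285, 280, 77, 50, 2511] [322.6 297.6] wh 76.0 48.6 slope 0.02
side blob [277, 298, 17, 12, 142] [285.2 304. ] wh 11.0 16.0 slope -0.16
[320.88766887 323.53650482]
```

Request:
step_arm:
  increments:
    - {"fingers": -1, "dx": 0, "dy": 0, "dz": 0.3, "twist": 0}
    - {"fingers": -1, "dx": 0, "dy": 0, "dz": 0.25, "twist": 0}
    - {"fingers": -1, "dx": 0, "dy": 0, "dz": 0.2, "twist": 0}
    - {"fingers": -1, "dx": 0, "dy": 0, "dz": 0.15, "twist": 0}
    - {"fingers": -1, "dx": 0, "dy": 0, "dz": 0, "twist": 0}
    - {"fingers": -1, "dx": 0, "dy": 0, "dz": 0, "twist": 0}
    - {"fingers": -1, "dx": 0, "dy": 0, "dz": 0, "twist": 0}
    - {"fingers": -1, "dx": 0, "dy": 0, "dz": 0, "twist": 0}

```text
clock: 72.2
tool_pos: [0.4359, -0.2651, 0.1336]
tool_rot: [3.138, 0.017, -1.596]
contact_force: [0.3, -4.1, 5.1]
grip_width: -0.005
grip_force: 2.4
```

```bash
cat > door.py <<'E'
from h import *
def door(f):
    st(); im=snap("side",f); h=cv2.cvtColor(im,cv2.COLOR_RGB2HSV); m=cv2.inRange(h,(100,120,40),(125,255,255)); m[:100]=0;m[300:]=0;m[:,:240]=0;m[:,400:]=0
    N,l,s,c=cv2.connectedComponentsWithStats(m)
    for i in range(1,N):
        if s[i,4]>60: print("blue",s[i].tolist())
E
python3 -c "
from door import *
door('s28')"
```

```text
72.2 [ 0.4359 -0.2651  0.1336] rot [ 3.138  0.017 -1.596] j [-0.55 -0.01 -0.11  1.48  0.01 -2.1 ] z [-0.004  0.017 -1.   ] F [ 0.3 -4.1  5.1] grip -0.4 2.4
blue [320, 140, 31, 123, 1838]
blue [303, 248, 28, 28, 576]
```

Request:
step_arm:
  increments:
    - {"fingers": -1, "dx": 0, "dy": 0, "dz": 0.02, "twist": 0}
    - {"fingers": -1, "dx": 0, "dy": 0, "dz": 0, "twist": 0}
    - {"fingers": -1, "dx": 0, "dy": 0, "dz": 0, "twist": 0}
    - {"fingers": -1, "dx": 0, "dy": 0, "dz": 0, "twist": 0}
    - {"fingers": -1, "dx": 0, "dy": 0, "dz": 0, "twist": 0}
    - {"fingers": -1, "dx": 0, "dy": 0, "dz": 0, "twist": 0}
    - {"fingers": -1, "dx": 0, "dy": 0, "dz": 0, "twist": 0}
    - {"fingers": -1, "dx": 0, "dy": 0, "dz": 0, "twist": 0}

```text
clock: 73.25
tool_pos: [0.4358, -0.2649, 0.1329]
tool_rot: [3.137, 0.017, -1.596]
contact_force: [2.1, -2.0, 3.7]
grip_width: -0.001
grip_force: 2.3
```

```bash
python3 -c "
from door import *
door('s29')
r=.19
for th in(1.7,1.35,1.0,.7,.3,0):
    e=th-.322; L=np.array([.478,-.059]); P=[L[0]+.09-r*np.cos(e)-.0037,L[1]-.143,.187+r*np.sin(e)]; Q=[P[0],L[1]+.143,P[2]]; print(th,proj('side',P).round(),proj('side',Q).round())
"
```

```text
73.25 [ 0.4358 -0.2649  0.1329] rot [ 3.137  0.017 -1.596] j [-0.55 -0.01 -0.11  1.48  0.01 -2.1 ] z [-0.004  0.017 -1.   ] F [ 2.1 -2.   3.7] grip -0.1 2.3
blue [303, 176, 45, 101, 2914]
1.7 [333. 196.] [334. 141.]
1.35 [302. 205.] [309. 149.]
1.0 [278. 223.] [289. 164.]
0.7 [265. 242.] [278. 181.]
0.3 [260. 270.] [273. 207.]
0 [265. 290.] [278. 225.]
```

Request:
step_arm:
  increments:
    - {"fingers": -1, "dx": 0.2, "dy": 0, "dz": -0.6, "twist": 0}
    - {"fingers": -1, "dx": 0.8, "dy": 0, "dz": -0.6, "twist": 0}
    - {"fingers": -1, "dx": 1, "dy": 0, "dz": -0.4, "twist": 0}
    - {"fingers": -1, "dx": 1, "dy": 0, "dz": -0.4, "twist": 0}
    - {"fingers": -1, "dx": 0.8, "dy": 0, "dz": 0, "twist": 0}
    - {"fingers": -1, "dx": 0, "dy": 0, "dz": 0, "twist": 0}
    - {"fingers": -1, "dx": 0, "dy": 0, "dz": 0, "twist": 0}
    - {"fingers": -1, "dx": 0, "dy": 0, "dz": 0, "twist": 0}

```text
clock: 74.3
tool_pos: [0.4336, -0.3601, 0.1812]
tool_rot: [3.137, 0.018, -1.595]
contact_force: [0.2, -0.9, -0.2]
grip_width: 0.002
grip_force: 0.0
```

Request:
step_arm:
  increments:
    - {"fingers": -1, "dx": 0, "dy": 0, "dz": 0, "twist": 0}
    - {"fingers": -1, "dx": 0, "dy": 0, "dz": 0, "twist": 0}
    - {"fingers": -1, "dx": 0, "dy": 0, "dz": 0, "twist": 0}
    - {"fingers": -1, "dx": 0, "dy": 0, "dz": 0, "twist": 0}
    - {"fingers": -1, "dx": 0, "dy": 0, "dz": 0, "twist": 0}
    - {"fingers": -1, "dx": 0, "dy": 0, "dz": 0, "twist": 0}
    - {"fingers": -1, "dx": 0, "dy": 0, "dz": 0, "twist": 0}
    - {"fingers": -1, "dx": 0, "dy": 0, "dz": 0, "twist": 0}

```text
clock: 75.3
tool_pos: [0.4336, -0.3607, 0.1813]
tool_rot: [3.137, 0.017, -1.596]
contact_force: [-0.4, -0.4, 0.2]
grip_width: 0.001
grip_force: 0.0
```

Request:
step_arm:
  increments:
    - {"fingers": -1, "dx": 0, "dy": 0, "dz": 0, "twist": 0}
    - {"fingers": -1, "dx": 0, "dy": 0, "dz": 0, "twist": 0}
    - {"fingers": -1, "dx": 0, "dy": 0, "dz": 0, "twist": 0}
    - {"fingers": -1, "dx": 0, "dy": 0, "dz": 0, "twist": 0}
    - {"fingers": -1, "dx": 0, "dy": 0, "dz": 0, "twist": 0}
    - {"fingers": -1, "dx": 0, "dy": 0, "dz": 0, "twist": 0}
    - {"fingers": -1, "dx": 0, "dy": 0, "dz": 0, "twist": 0}
    - {"fingers": -1, "dx": 0, "dy": 0, "dz": 0, "twist": 0}

```text
clock: 76.3
tool_pos: [0.4336, -0.3607, 0.1813]
tool_rot: [3.137, 0.017, -1.596]
contact_force: [0.1, 0.1, 0.4]
grip_width: 0.004
grip_force: 0.0
```

```bash
python3 -c "
from door import *
door('s30')
a=cv2.imread('pics/side0.png');b=cv2.imread('pics/s30.png')
f=lambda i:cv2.inRange(cv2.cvtColor(i,cv2.COLOR_BGR2HSV),(100,120,40),(125,255,255))[190:295,250:360]
A,B=f(a),f(b); print((A>0).sum(),(B>0).sum(),((A>0)&(B>0)).sum())
"
```

```text
76.3 [ 0.4336 -0.3607  0.1813] rot [ 3.137  0.017 -1.596] j [-0.7   0.12  0.12  1.58  0.01 -2.25] z [-0.004  0.017 -1.   ] F [0.1 0.1 0.4] grip 0.3 0.0
blue [299, 208, 46, 72, 2694]
4383 2694 2692
```

Request:
step_arm:
  increments:
    - {"fingers": -1, "dx": 0.5, "dy": 1, "dz": -0.5, "twist": 0}
    - {"fingers": -1, "dx": 0.5, "dy": 1, "dz": -0.5, "twist": 0}
    - {"fingers": -1, "dx": 0.5, "dy": 1, "dz": 0, "twist": 0}
    - {"fingers": -1, "dx": 0.5, "dy": 1, "dz": 0, "twist": 0}
    - {"fingers": -1, "dx": 0.5, "dy": 1, "dz": 0, "twist": 0}
    - {"fingers": -1, "dx": 0.5, "dy": 1, "dz": 0, "twist": 0}
    - {"fingers": -1, "dx": 0.5, "dy": 1, "dz": 0, "twist": 0}
    - {"fingers": -1, "dx": 0, "dy": 1, "dz": 0, "twist": 0}

```text
clock: 77.35
tool_pos: [0.2307, -0.4442, 0.2054]
tool_rot: [3.137, 0.017, -1.596]
contact_force: [-0.6, 0.3, -0.3]
grip_width: -0.001
grip_force: 0.0
```

```bash
python3 -c "
from door import *
door('s31'); snap('top','t31')
f=lambda i,r:cv2.inRange(cv2.cvtColor(cv2.imread(i),cv2.COLOR_BGR2HSV),(100,120,40),(125,255,255))[r]>0
for p,q,r in(('side0','s31',np.s_[190:295,250:360]),('top0','t31',np.s_[200:295,260:380])):
    A,B=f(f'pics/{p}.png',r),f(f'pics/{q}.png',r); print(A.sum(),B.sum(),(A&B).sum())
"
```

```text
77.35 [ 0.2307 -0.4442  0.2054] rot [ 3.137  0.017 -1.596] j [-1.09 -0.02  0.01  1.62  0.   -2.64] z [-0.004  0.017 -1.   ] F [-0.6  0.3 -0.3] grip -0.1 0.0
blue [261, 208, 84, 81, 4387]
4383 4387 4382
4717 4713 4712
```

The door's outline matches the shut view at the start in both cameras (4382 of 4383 pixels in the side view), so I'm handing the job in.

```bash
python3 -c "
from h import *
print(ctrl.job_done())"
```

```text
the job is handed in; nothing more can be done
None
```

I handed the job in at about 77 s, and no verdict came back: by the cameras, both red markers stand in the cup, the staple box is in the bay, and the door is fully shut after I pressed the release pad. There was no black marker or stapler in the scene, and I never handled the brown tape or the label roll.

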